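Clear the hot spacers and stack the heat-sink bars to dry

ROBOT

A 7-joint arm with a two-finger parallel gripper is mounted at the origin on the work surface. World frame = base frame: x ahead of the robot, y to its left, z up, the work surface at z = 0. Lengths are in m, angles in degrees, forces in N, time in s.
With the tool pointing down it reaches from about 0.4 to 0.85 m from the base axis. Payload 4.5 kg.
Tool frame: the origin (TCP) lies on the centre line of the jaws, within the pads' length; the fingertips stand 19 mm ahead of it and the grasp point (between the pads) is the TCP; y points along the fingers, z is the direction in which the jaws open and shut, and the axes are right-handed (so a half turn about y gives the same grasp; the last joint's range is limited). The gripper opens to 85 mm and grips with 20 to 120 N. Pads are 22 mm wide; open, the fingers measure 114 mm over their backs; the gripper's body (76 mm by 85 mm) begins 54 mm behind the grasp point. The pads swing forward as they close: fully open they stand 13 mm farther back than shut.
Start: joints at [71.78, 39.483, -11.15, 89.685, 9.013, 51.709, -12.324], TCP at [0.215, -0.587, 0.25] pointing down, gripper open.
Joint ranges: [-172.22, 172.22], [-26.19, 119.32], [-84.43, 86.54], [7.71, 146.69], [-57.33, 237.33], [2.42, 119.75], [-152.13, 152.13]. Speed limits (degrees/s): [147.25, 147.25, 180, 180, 180, 180, 180].

INTERFACE

Orientations are given as a 3x3 rotation matrix whose columns are the frame's x, y, z axes.
In Python, from rig import arm gives the robot as it stands. The module is installed in compiled form; this text tells all that it offers.
- The arm moves only by the tool jog_arm, never from a script. Its argument "moves" is text: rows parted by semicolons, each of 5 numbers parted by spaces: the shift along the tool's x, y, z in m, then the turn about the tool's y in degrees, then the closure, from 0 (fully open) to 1 (shut). A call has 1 to 5 rows; each row shifts and turns the commanded pose from where the row before left it, along the tool's axes as they then stand; what a row does not reach is not made up. A row lasts 1/8 s, in which the tool goes at most 62.5 mm and 10.7 degrees, less where a joint would pass 70% of its speed; a pose out of reach is approached as far as the arm can. A call with a gripper value outside its range is refused whole. The fingers move at their own pace and stop on an object; "newtons" is the grip in N (left out, the last holds). Time passes only in rows, so rows that do not move let the fingers close. It gives the time, the measured TCP pose, the force and the opening at its end, in the units of the state.
- arm.observe(): the state, without advancing time (a new reading comes with each control period).
- arm.snapshot(name): name is "scene" or "top"; returns a dict with "color" (480x640x3 uint8, red, green, blue), "depth" (480x640 float32, m along the optical axis (not along the pixel's ray), 0 where there is no reading), "fx", "fy", "cx", "cy" (pixels), "pose" (4x4, takes a point from camera to world coordinates). Camera axes: x right, y down, z forward; pixel columns grow to the right and rows downward; lengths in m; the calibration is good to about 2 mm. A picture is of the moment at which its call begins.
- arm.job_done(): hands the job in, once; it reports no verdict.
The state is a dict: "time_s": time; "joint_positions": joint angles; "dq": joint speeds; "effort": joint torques, N m; "ee_pos": TCP position; "tool_rot": TCP orientation; "force": force on the tool from outside, world axes, zero at the start; "ft_torque": the same for the moment, N m; "width": finger opening in m.
Only numpy, scipy, OpenCV 4.12 (cv2) and the standard library are available. Lean on these libraries where they do the work, as an engineer would, in place of code of your own. Each camera call takes 0.05 s, during which the arm holds its last target.

TASK

Clear the stacking mat first: the brass hexagon spacers on it are hot, so never touch them with the fingers but shovel them all onto the flat scoop by pushing it along the bench against the steel backstop, lift them clear of the bench, and set the loaded scoop back, centred, on its own mat with the spacers still on it. Then stack all the heat-sink bars flat on the cleared stacking mat as a square, crosswise tower to dry: two bars to a layer (a last odd one may lie alone on top, in either bar's place), each lying just inside one of two opposite edges of the mat with their ends overhanging equally, the lowest pair pointing at the backstop and each next layer crossing the one below. Leave the other things on the bench where they are.

Things in the scene. Friction and masses are not known exactly. Their poses are not given: they have to be found in the camera images.
- stack_pad: Stacking mat and backstop, fixed. Black square rubber mat 120 x 120 mm, flush with the bench (no step). Origin: mat centre at bench level; x points to the backstop, z up. Backstop: steel wall 240 mm long (y), 40 high, 15 thick, near face at x +100, centred at y 0; a 4 mm high foot flange behind it ends at x +144.
- scoop_grip (a point): Aluminium scoop, 0.22 kg, level. Point: grip centre of its upright handle, 85 mm over the underside; x forward, z up. Handle: plate 16 mm thick (x), 50 wide (y), top at z +20, down to the pan. Pan 170 wide (y), polished floor 2 mm thick; front edge at x +110, tapering over the last 25 mm to 0.4 mm. Walls 22 mm high: rear (below the handle, back face x -8), sides (3 mm thick) to x +85.
- scoop_mat: The scoop's mat: fixed black rubber rectangle 190 (x) x 240 (y) mm, 3 mm thick, on the right of the bench. Origin: centre of its underside.
- scoop_home (a point): Point on the scoop's mat right below where the scoop's handle stands when the scoop is centred on the mat (50 mm behind the mat centre along its x), at the height of the mat's top; axes of the mat.
- bar_mat: Grey drying mat, fixed, 360 (x) x 330 (y) mm, 2 mm thick, on the left of the bench, on which the bars start. Origin: centre of its underside.
- spacer1: Hot hexagonal brass spacer, 60 mm long, 24 mm across flats (27.7 mm across corners), 0.05 kg, lying on a flat on or near the stacking mat in front of the backstop. Origin: its centre; x along its length. 2 or 3 of the three are present (absent: None).
- spacer2: Hot hexagonal brass spacer, 60 mm long, 24 mm across flats (27.7 mm across corners), 0.05 kg, lying on a flat on or near the stacking mat in front of the backstop. Origin: its centre; x along its length. 2 or 3 of the three are present (absent: None).
- spacer3: Hot hexagonal brass spacer, 60 mm long, 24 mm across flats (27.7 mm across corners), 0.05 kg, lying on a flat on or near the stacking mat in front of the backstop. Origin: its centre; x along its length. 2 or 3 of the three are present (absent: None).
- bar1_c (a point): Aluminium heat-sink bar, 140 mm long (x), square section 22 x 22 mm with shallow fins on all four sides (any side may face up; flat to grip and stack), about 0.16 kg. This point is its centre, 11 mm above its underside. 4 to 6 of the six are present (absent: None).
- bar2_c (a point): Aluminium heat-sink bar, 140 mm long (x), square section 22 x 22 mm with shallow fins on all four sides (any side may face up; flat to grip and stack), about 0.16 kg. This point is its centre, 11 mm above its underside. 4 to 6 of the six are present (absent: None).
- bar3_c (a point): Aluminium heat-sink bar, 140 mm long (x), square section 22 x 22 mm with shallow fins on all four sides (any side may face up; flat to grip and stack), about 0.16 kg. This point is its centre, 11 mm above its underside. 4 to 6 of the six are present (absent: None).
- bar4_c (a point): Aluminium heat-sink bar, 140 mm long (x), square section 22 x 22 mm with shallow fins on all four sides (any side may face up; flat to grip and stack), about 0.16 kg. This point is its centre, 11 mm above its underside. 4 to 6 of the six are present (absent: None).
- bar5_c (a point): Aluminium heat-sink bar, 140 mm long (x), square section 22 x 22 mm with shallow fins on all four sides (any side may face up; flat to grip and stack), about 0.16 kg. This point is its centre, 11 mm above its underside. 4 to 6 of the six are present (absent: None).
- bar6_c (a point): Aluminium heat-sink bar, 140 mm long (x), square section 22 x 22 mm with shallow fins on all four sides (any side may face up; flat to grip and stack), about 0.16 kg. This point is its centre, 11 mm above its underside. 4 to 6 of the six are present (absent: None).
- flux_tin: Bystander: flux tin, white, 38 mm across, 26 mm high, loose; leave it alone. Origin: centre of its underside.
- tape_roll: Bystander: roll of tape, yellow ring, 80 mm across, 24 mm high, loose; leave it alone. Origin: centre of its underside.
- wire_spool: Bystander: wire spool, copper, 50 mm across, 30 mm high, loose; leave it alone. Origin: centre of its underside.

How it is judged (in metres and radians):
On the way, in this order (a step that is already met when the one before it is completed fails the run):
1. all spacers lie on the scoop's pan and the scoop is lifted at least 50 mm off the bench (x of spacer1 in the frame of scoop_grip between 0 and 0.115 m and y of spacer1 in the frame of scoop_grip between -0.086 and 0.086 m and z of spacer1 in the frame of scoop_grip between -0.078 and -0.03 m and x of spacer2 in the frame of scoop_grip between 0 and 0.115 m and y of spacer2 in the frame of scoop_grip between -0.086 and 0.086 m and z of spacer2 in the frame of scoop_grip between -0.078 and -0.03 m and x of spacer3 in the frame of scoop_grip between 0 and 0.115 m and y of spacer3 in the frame of scoop_grip between -0.086 and 0.086 m and z of spacer3 in the frame of scoop_grip between -0.078 and -0.03 m and height (world z) of scoop_grip above 0.135 m), for 0.2 s.
2. the scoop stands on its mat again with all spacers on it (x of spacer1 in the frame of scoop_grip between 0 and 0.115 m and y of spacer1 in the frame of scoop_grip between -0.086 and 0.086 m and z of spacer1 in the frame of scoop_grip between -0.078 and -0.03 m and x of spacer2 in the frame of scoop_grip between 0 and 0.115 m and y of spacer2 in the frame of scoop_grip between -0.086 and 0.086 m and z of spacer2 in the frame of scoop_grip between -0.078 and -0.03 m and x of spacer3 in the frame of scoop_grip between 0 and 0.115 m and y of spacer3 in the frame of scoop_grip between -0.086 and 0.086 m and z of spacer3 in the frame of scoop_grip between -0.078 and -0.03 m and horizontal distance between scoop_grip and scoop_home below 0.04 m and height (world z) of scoop_grip below 0.094 m and angle between scoop_grip's own z axis and vertical below 0.12 rad), for 0.2 s.
At the end, for the whole second after the job is handed in: Scoop level, handle within 40 mm of its centred place, all spacers on its pan. Every bar flat in the tower: two to a 22 mm layer, 38 to 58 mm off the mat centre line, centred lengthwise within 18 mm, parallel within 0.16 rad; first and third layer point at the backstop, the second crosses (all of step 2 and ((y of bar1_c in the frame of stack_pad between -0.058 and -0.038 m and x of bar1_c in the frame of stack_pad between -0.018 and 0.018 m and height (world z) of bar1_c between 0.005 and 0.017 m and angle between the x axis of bar1_c and the x axis of stack_pad, either way round below 0.16 rad) or (y of bar1_c in the frame of stack_pad between 0.038 and 0.058 m and x of bar1_c in the frame of stack_pad between -0.018 and 0.018 m and height (world z) of bar1_c between 0.005 and 0.017 m and angle between the x axis of bar1_c and the x axis of stack_pad, either way round below 0.16 rad) or (x of bar1_c in the frame of stack_pad between -0.058 and -0.038 m and y of bar1_c in the frame of stack_pad between -0.018 and 0.018 m and height (world z) of bar1_c between 0.027 and 0.039 m and angle between the x axis of bar1_c and the y axis of stack_pad, either way round below 0.16 rad) or (x of bar1_c in the frame of stack_pad between 0.038 and 0.058 m and y of bar1_c in the frame of stack_pad between -0.018 and 0.018 m and height (world z) of bar1_c between 0.027 and 0.039 m and angle between the x axis of bar1_c and the y axis of stack_pad, either way round below 0.16 rad) or (y of bar1_c in the frame of stack_pad between -0.058 and -0.038 m and x of bar1_c in the frame of stack_pad between -0.018 and 0.018 m and height (world z) of bar1_c between 0.049 and 0.061 m and angle between the x axis of bar1_c and the x axis of stack_pad, either way round below 0.16 rad) or (y of bar1_c in the frame of stack_pad between 0.038 and 0.058 m and x of bar1_c in the frame of stack_pad between -0.018 and 0.018 m and height (world z) of bar1_c between 0.049 and 0.061 m and angle between the x axis of bar1_c and the x axis of stack_pad, either way round below 0.16 rad)) and ((y of bar2_c in the frame of stack_pad between -0.058 and -0.038 m and x of bar2_c in the frame of stack_pad between -0.018 and 0.018 m and height (world z) of bar2_c between 0.005 and 0.017 m and angle between the x axis of bar2_c and the x axis of stack_pad, either way round below 0.16 rad) or (y of bar2_c in the frame of stack_pad between 0.038 and 0.058 m and x of bar2_c in the frame of stack_pad between -0.018 and 0.018 m and height (world z) of bar2_c between 0.005 and 0.017 m and angle between the x axis of bar2_c and the x axis of stack_pad, either way round below 0.16 rad) or (x of bar2_c in the frame of stack_pad between -0.058 and -0.038 m and y of bar2_c in the frame of stack_pad between -0.018 and 0.018 m and height (world z) of bar2_c between 0.027 and 0.039 m and angle between the x axis of bar2_c and the y axis of stack_pad, either way round below 0.16 rad) or (x of bar2_c in the frame of stack_pad between 0.038 and 0.058 m and y of bar2_c in the frame of stack_pad between -0.018 and 0.018 m and height (world z) of bar2_c between 0.027 and 0.039 m and angle between the x axis of bar2_c and the y axis of stack_pad, either way round below 0.16 rad) or (y of bar2_c in the frame of stack_pad between -0.058 and -0.038 m and x of bar2_c in the frame of stack_pad between -0.018 and 0.018 m and height (world z) of bar2_c between 0.049 and 0.061 m and angle between the x axis of bar2_c and the x axis of stack_pad, either way round below 0.16 rad) or (y of bar2_c in the frame of stack_pad between 0.038 and 0.058 m and x of bar2_c in the frame of stack_pad between -0.018 and 0.018 m and height (world z) of bar2_c between 0.049 and 0.061 m and angle between the x axis of bar2_c and the x axis of stack_pad, either way round below 0.16 rad)) and ((y of bar3_c in the frame of stack_pad between -0.058 and -0.038 m and x of bar3_c in the frame of stack_pad between -0.018 and 0.018 m and height (world z) of bar3_c between 0.005 and 0.017 m and angle between the x axis of bar3_c and the x axis of stack_pad, either way round below 0.16 rad) or (y of bar3_c in the frame of stack_pad between 0.038 and 0.058 m and x of bar3_c in the frame of stack_pad between -0.018 and 0.018 m and height (world z) of bar3_c between 0.005 and 0.017 m and angle between the x axis of bar3_c and the x axis of stack_pad, either way round below 0.16 rad) or (x of bar3_c in the frame of stack_pad between -0.058 and -0.038 m and y of bar3_c in the frame of stack_pad between -0.018 and 0.018 m and height (world z) of bar3_c between 0.027 and 0.039 m and angle between the x axis of bar3_c and the y axis of stack_pad, either way round below 0.16 rad) or (x of bar3_c in the frame of stack_pad between 0.038 and 0.058 m and y of bar3_c in the frame of stack_pad between -0.018 and 0.018 m and height (world z) of bar3_c between 0.027 and 0.039 m and angle between the x axis of bar3_c and the y axis of stack_pad, either way round below 0.16 rad) or (y of bar3_c in the frame of stack_pad between -0.058 and -0.038 m and x of bar3_c in the frame of stack_pad between -0.018 and 0.018 m and height (world z) of bar3_c between 0.049 and 0.061 m and angle between the x axis of bar3_c and the x axis of stack_pad, either way round below 0.16 rad) or (y of bar3_c in the frame of stack_pad between 0.038 and 0.058 m and x of bar3_c in the frame of stack_pad between -0.018 and 0.018 m and height (world z) of bar3_c between 0.049 and 0.061 m and angle between the x axis of bar3_c and the x axis of stack_pad, either way round below 0.16 rad)) and ((y of bar4_c in the frame of stack_pad between -0.058 and -0.038 m and x of bar4_c in the frame of stack_pad between -0.018 and 0.018 m and height (world z) of bar4_c between 0.005 and 0.017 m and angle between the x axis of bar4_c and the x axis of stack_pad, either way round below 0.16 rad) or (y of bar4_c in the frame of stack_pad between 0.038 and 0.058 m and x of bar4_c in the frame of stack_pad between -0.018 and 0.018 m and height (world z) of bar4_c between 0.005 and 0.017 m and angle between the x axis of bar4_c and the x axis of stack_pad, either way round below 0.16 rad) or (x of bar4_c in the frame of stack_pad between -0.058 and -0.038 m and y of bar4_c in the frame of stack_pad between -0.018 and 0.018 m and height (world z) of bar4_c between 0.027 and 0.039 m and angle between the x axis of bar4_c and the y axis of stack_pad, either way round below 0.16 rad) or (x of bar4_c in the frame of stack_pad between 0.038 and 0.058 m and y of bar4_c in the frame of stack_pad between -0.018 and 0.018 m and height (world z) of bar4_c between 0.027 and 0.039 m and angle between the x axis of bar4_c and the y axis of stack_pad, either way round below 0.16 rad) or (y of bar4_c in the frame of stack_pad between -0.058 and -0.038 m and x of bar4_c in the frame of stack_pad between -0.018 and 0.018 m and height (world z) of bar4_c between 0.049 and 0.061 m and angle between the x axis of bar4_c and the x axis of stack_pad, either way round below 0.16 rad) or (y of bar4_c in the frame of stack_pad between 0.038 and 0.058 m and x of bar4_c in the frame of stack_pad between -0.018 and 0.018 m and height (world z) of bar4_c between 0.049 and 0.061 m and angle between the x axis of bar4_c and the x axis of stack_pad, either way round below 0.16 rad)) and ((y of bar5_c in the frame of stack_pad between -0.058 and -0.038 m and x of bar5_c in the frame of stack_pad between -0.018 and 0.018 m and height (world z) of bar5_c between 0.005 and 0.017 m and angle between the x axis of bar5_c and the x axis of stack_pad, either way round below 0.16 rad) or (y of bar5_c in the frame of stack_pad between 0.038 and 0.058 m and x of bar5_c in the frame of stack_pad between -0.018 and 0.018 m and height (world z) of bar5_c between 0.005 and 0.017 m and angle between the x axis of bar5_c and the x axis of stack_pad, either way round below 0.16 rad) or (x of bar5_c in the frame of stack_pad between -0.058 and -0.038 m and y of bar5_c in the frame of stack_pad between -0.018 and 0.018 m and height (world z) of bar5_c between 0.027 and 0.039 m and angle between the x axis of bar5_c and the y axis of stack_pad, either way round below 0.16 rad) or (x of bar5_c in the frame of stack_pad between 0.038 and 0.058 m and y of bar5_c in the frame of stack_pad between -0.018 and 0.018 m and height (world z) of bar5_c between 0.027 and 0.039 m and angle between the x axis of bar5_c and the y axis of stack_pad, either way round below 0.16 rad) or (y of bar5_c in the frame of stack_pad between -0.058 and -0.038 m and x of bar5_c in the frame of stack_pad between -0.018 and 0.018 m and height (world z) of bar5_c between 0.049 and 0.061 m and angle between the x axis of bar5_c and the x axis of stack_pad, either way round below 0.16 rad) or (y of bar5_c in the frame of stack_pad between 0.038 and 0.058 m and x of bar5_c in the frame of stack_pad between -0.018 and 0.018 m and height (world z) of bar5_c between 0.049 and 0.061 m and angle between the x axis of bar5_c and the x axis of stack_pad, either way round below 0.16 rad)) and ((y of bar6_c in the frame of stack_pad between -0.058 and -0.038 m and x of bar6_c in the frame of stack_pad between -0.018 and 0.018 m and height (world z) of bar6_c between 0.005 and 0.017 m and angle between the x axis of bar6_c and the x axis of stack_pad, either way round below 0.16 rad) or (y of bar6_c in the frame of stack_pad between 0.038 and 0.058 m and x of bar6_c in the frame of stack_pad between -0.018 and 0.018 m and height (world z) of bar6_c between 0.005 and 0.017 m and angle between the x axis of bar6_c and the x axis of stack_pad, either way round below 0.16 rad) or (x of bar6_c in the frame of stack_pad between -0.058 and -0.038 m and y of bar6_c in the frame of stack_pad between -0.018 and 0.018 m and height (world z) of bar6_c between 0.027 and 0.039 m and angle between the x axis of bar6_c and the y axis of stack_pad, either way round below 0.16 rad) or (x of bar6_c in the frame of stack_pad between 0.038 and 0.058 m and y of bar6_c in the frame of stack_pad between -0.018 and 0.018 m and height (world z) of bar6_c between 0.027 and 0.039 m and angle between the x axis of bar6_c and the y axis of stack_pad, either way round below 0.16 rad) or (y of bar6_c in the frame of stack_pad between -0.058 and -0.038 m and x of bar6_c in the frame of stack_pad between -0.018 and 0.018 m and height (world z) of bar6_c between 0.049 and 0.061 m and angle between the x axis of bar6_c and the x axis of stack_pad, either way round below 0.16 rad) or (y of bar6_c in the frame of stack_pad between 0.038 and 0.058 m and x of bar6_c in the frame of stack_pad between -0.018 and 0.018 m and height (world z) of bar6_c between 0.049 and 0.061 m and angle between the x axis of bar6_c and the x axis of stack_pad, either way round below 0.16 rad))); the robot touches nothing.
It fails at once if a bystander is pushed more than 30 mm away (distance of any of flux_tin, tape_roll, wire_spool from where it was at the start of the episode above 0.03 m).
It fails at once if a hot spacer is touched with the fingers (contact force between the fingers and spacer1 above 0.5 N or contact force between the fingers and spacer2 above 0.5 N or contact force between the fingers and spacer3 above 0.5 N).
Of bar1, bar2, bar3, bar4, bar5, bar6 only 4 to 6 are there at a start; the rules pass over those that are not, and their reading is None.
Of spacer1, spacer2, spacer3 only 2 to 3 are there at a start; the rules pass over those that are not, and their reading is None.
At some moment in a run one of bar1, bar2, bar3, bar4, bar5, bar6 may be knocked a few centimetres aside while the robot is not near it.
It also fails if it takes over 210 s, if anything falls off the work surface, if the arm or the gripper's body presses on something with over 40 N, if the wrist force passes 120 N, or if a joint passes its speed limit or range.

## Working session

There is one attempt and no reset: what is moved stays moved. The work goes in short steps, Python scripts to look and compute and a tool call to move; the robot and the scene stay as the last step left them, time stands still between calls to the robot, and variables do not carry over. Pictures are saved under pics/ and viewed, and the job is handed in when it is done.

Besides the shell and the picture viewer there is one more tool, called after "Call:" by a JSON object that holds its "method" and its "body". jog_arm: Moves the arm, as the interface text tells. Its arguments: {"type":"object","properties":{"moves":{"type":"string"},"newtons":{"type":"number"}},"required":["moves"]}

```bash
mkdir -p pics; python3 - <<'E'
from rig import arm
import cv2,numpy as np
s=arm.observe()
print({k:np.round(v,3).tolist() for k,v in s.items()})
for n in("scene","top"):
    d=arm.snapshot(n); cv2.imwrite(f"pics/{n}0.png",d["color"][:,:,::-1]); print(n,d["fx"],d["cx"],d["cy"],np.round(d["pose"],3).tolist())
    np.savez(f"{n}0.npz",**d)
E
```

```text
{'time_s': 0.0, 'joint_positions': [71.78, 39.533, -11.145, 89.748, 9.013, 51.71, -12.324], 'dq': [0.021, 0.013, 0.014, 0.087, -0.057, 0.009, -0.008], 'effort': [0.0, -53.962, -1.266, -15.855, 0.009, 0.01, -0.0], 'ee_pos': [0.215, -0.586, 0.249], 'tool_rot': [[-0.939, -0.001, 0.345], [-0.345, 0.002, -0.939], [0.0, -1.0, -0.002]], 'force': [-0.068, -0.344, 0.715], 'ft_torque': [0.019, -0.023, 0.006], 'width': 0.085}
scene 448.64205488906526 321.68784900757356 243.17342400239576 [[0.76, 0.48, -0.438, 0.949], [0.65, -0.561, 0.513, -0.515], [0.0, -0.674, -0.739, 0.855], [0.0, 0.0, 0.0, 1.0]]
top 484.54284320166744 313.8091891648788 241.49254910527617 [[0.008, -0.98, 0.197, 0.281], [-1.0, -0.005, 0.02, -0.019], [-0.018, -0.197, -0.98, 1.223], [0.0, 0.0, 0.0, 1.0]]
```

View pics/scene0.png

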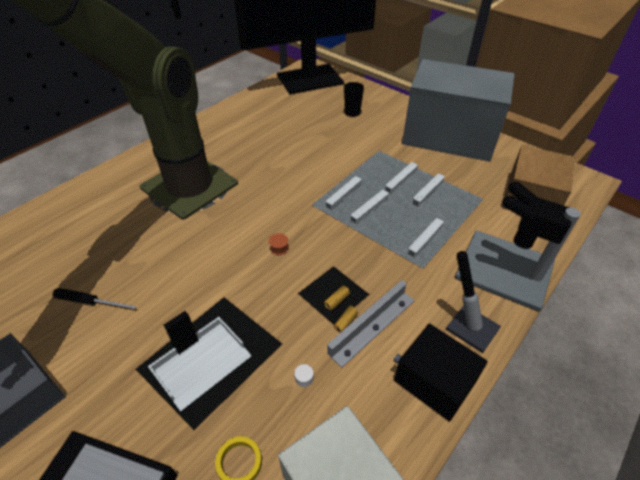

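View pics/top0.png

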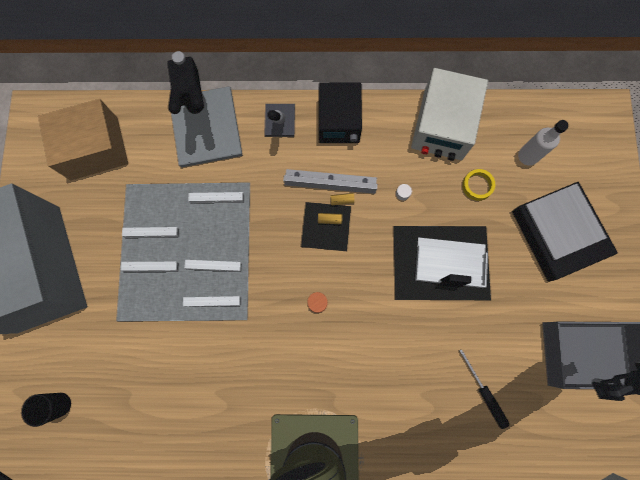

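```bash
cat > h.py <<'E'
import numpy as np,cv2
def cast(d,px,z):
    px=np.atleast_2d(np.asarray(px,float))
    c=np.c_[(px[:,0]-d["cx"])/d["fx"],(px[:,1]-d["cy"])/d["fy"],np.ones(len(px))]
    P=d["pose"]; r=c@P[:3,:3].T; o=P[:3,3]
    return o+r*((z-o[2])/r[:,2])[:,None]
def cloud(d):
    v,u=np.indices(d["depth"].shape); Z=d["depth"]
    c=np.stack([(u-d["cx"])/d["fx"]*Z,(v-d["cy"])/d["fy"]*Z,Z],-1)
    return c@d["pose"][:3,:3].T+d["pose"][:3,3]
def comps(mask,amin,amax):
    n,l,st,ce=cv2.connectedComponentsWithStats(mask.astype(np.uint8))
    return [(i,l==i,st[i]) for i in range(1,n) if amin<st[i,4]<amax]
def rect(d,m,z):
    # mask -> world rect at plane z
    cs,_=cv2.findContours(m.astype(np.uint8),cv2.RETR_EXTERNAL,cv2.CHAIN_APPROX_NONE)
    c=max(cs,key=cv2.contourArea)[:,0,:]
    w=cast(d,c,z)[:,:2]
    r=cv2.minAreaRect((w*1000).astype(np.float32))
    b=cv2.boxPoints(r); e=[b[1]-b[0],b[2]-b[1]]; e=max(e,key=np.linalg.norm)
    a=np.degrees(np.arctan2(e[1],e[0]))%180
    return np.round(r[0],1),np.round(sorted(r[1]),1),round(float(a),1)
E
python3 - <<'E'
import cv2,numpy as np
from h import *
t=dict(np.load("top0.npz")); s=dict(np.load("scene0.npz"))
im=t["color"][:,:,::-1]
a=cv2.resize(im[150:330,270:510],None,fx=3.3,fy=3.3,interpolation=cv2.INTER_CUBIC); cv2.imwrite("pics/a.png",a)
b=cv2.resize(s["color"][240:430,130:430,::-1],None,fx=2.6,fy=2.6,interpolation=cv2.INTER_CUBIC); cv2.imwrite("pics/b.png",b)
P=cloud(t)
hsv=cv2.cvtColor(t["color"],cv2.COLOR_RGB2HSV)
# bars
m=np.zeros((480,640),bool); m[175:325,115:255]=True
g=t["color"].min(2)
for i,mm,st in comps(m&(g>150),150,2500): print("bar",st[:2],rect(t,mm,.024),np.median(P[mm][:,2]).round(4))
# black mats
k=(t["color"].max(2)<45)
for i,mm,st in comps(k&(np.indices(k.shape)[0]<320)&(np.indices(k.shape)[0]>190),800,9000): print("blk",st,rect(t,mm,0.0 if st[0]<380 else .003))
E
```

```text
bar [188 192] (array([640.6, 261.3]), array([ 21.5, 139.6]), 90.2) 0.0245
bar [122 227] (array([547.3, 426. ]), array([ 20.9, 139.2]), 90.3) 0.0246
bar [121 261] (array([459.6, 421.6]), array([ 20.3, 138. ]), 90.3) 0.0246
bar [184 260] (array([461.7, 260.2]), array([ 22. , 140.4]), 87.9) 0.0246
bar [183 296] (array([371.8, 258.2]), array([ 22.2, 139.5]), 90.4) 0.0245
blk [ 512  191  105   90 2328] (array([ 557. , -632.3]), array([195., 205.]), 23.0)
blk [ 302  203   48   48 1714] (array([568.1, -25.2]), array([116.2, 118.7]), 174.9)
blk [ 394  226   97   74 3929] (array([ 474.4, -317.3]), array([187.6, 236. ]), 90.1)
```

View pics/a.png

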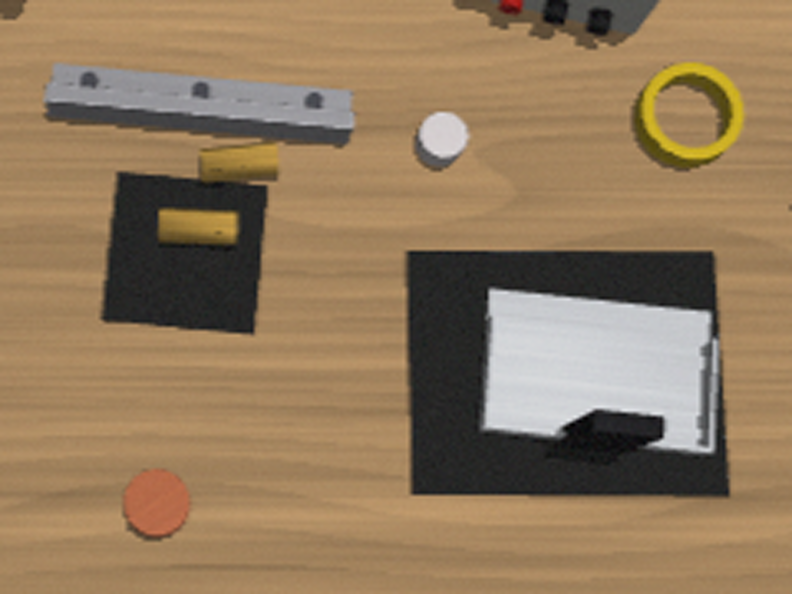

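View pics/b.png

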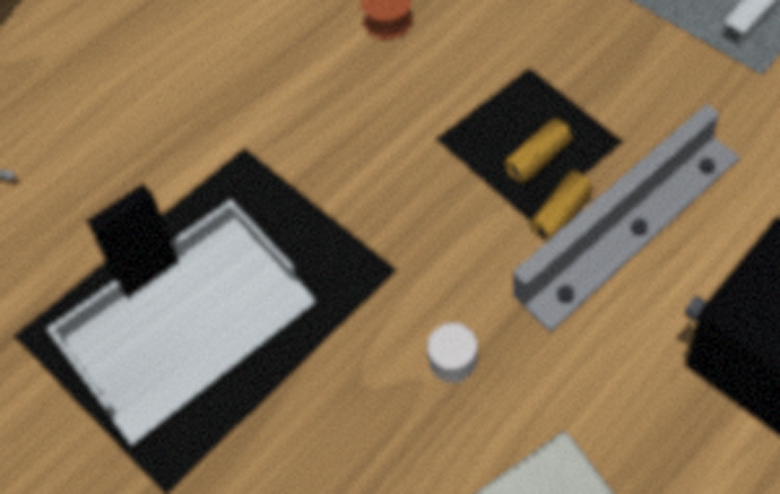

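```bash
python3 - <<'E'
import cv2,numpy as np
from h import *
t=dict(np.load("top0.npz")); s=dict(np.load("scene0.npz"))
def a2(p): return np.array(p)/3.3-.35+np.array([270,150])
print("pad corners",np.round(cast(t,a2([(117,172),(267,184),(253,333),(103,320)]),0)[:,:2]*1000,1).tolist())
c=cast(t,a2([(117,172),(267,184),(253,333),(103,320)]),0)[:,:2]*1000;print(c.mean(0))
c=cast(t,a2([(406,252),(713,252),(729,495),(412,493)]),.003)[:,:2]*1000;print("smat",c.round(1).tolist(),c.mean(0))
# pan corners: front at z~.005
c=cast(t,a2([(489,289),(712,311)]),.005)[:,:2]*1000;print("front",c.round(1).tolist(),c.mean(0))
for n,d in(("top",t),("scene",s)):
    P=cloud(d); m=(d["depth"]>0)
    box=m&(P[...,2]>.09)&(P[...,2]<.125)&(P[...,0]>.35)&(P[...,0]<.6)&(P[...,1]<-.2)&(P[...,1]>-.45)
    print(n,box.sum(),np.percentile(P[box],[2,50,98],axis=0).round(3).tolist() if box.sum() else "")
    top=box&(P[...,2]>.1)
    if top.sum()>20: print(rect(d,cv2.morphologyEx(top.astype(np.uint8),cv2.MORPH_OPEN,np.ones((2,2)))>0,.108))
    h=cv2.cvtColor(d["color"],cv2.COLOR_RGB2HSV)
    br=(h[...,0]>15)&(h[...,0]<28)&(h[...,1]>150)&m&(P[...,2]>.012)&(P[...,0]>.5)&(P[...,0]<.7)&(abs(P[...,1])<.15)
    for i,mm,st in comps(br,30,3000): print("sp",n,st,rect(d,mm,.02),np.percentile(P[mm],[5,50,95],axis=0).round(3).tolist())
    # backstop top
    bs=m&(P[...,2]>.035)&(P[...,2]<.05)&(P[...,0]>.6)&(P[...,0]<.75)&(abs(P[...,1]+.03)<.16)
    for i,mm,st in comps(bs,60,5000): print("bs",n,st,rect(d,mm,.04))
    if n=="top":
        for nm,mk in (("white",(d["color"].min(2)>150)),("yel",(h[...,0]>24)&(h[...,0]<33)&(h[...,1]>170)),("cop",(h[...,0]<10)&(h[...,1]>120))):
            for i,mm,st in comps(mk,100,6000):
                p=np.median(P[mm],0); 
                if .3<p[0]<.8 and abs(p[1])<.5: print(nm,st,rect(d,mm,p[2]),p[2].round(3))
E
```

```text
pad corners [[632.8, 28.9], [623.3, -89.9], [503.5, -78.3], [513.2, 38.4]]
[568.1933693  -25.20121511]
smat [[567.8, -197.8], [568.8, -436.0], [380.5, -436.5], [380.3, -197.9]] [ 474.36396258 -317.07152366]
front [[538.2, -261.0], [521.6, -431.7]] [ 529.90426732 -346.35994518]
top 182 [[0.411, -0.357, 0.091], [0.419, -0.331, 0.108], [0.43, -0.308, 0.112]]
(array([ 417.8, -334.8]), array([16.9, 48.7]), 83.9)
sp top [331 193  23  12 191] (array([635.7, -67.1]), array([25. , 58.6]), 95.8) [[0.626, -0.093, 0.017], [0.636, -0.067, 0.023], [0.646, -0.041, 0.028]]
sp top [318 213  24  11 195] (array([583.4, -34.5]), array([25.7, 59.6]), 86.9) [[0.574, -0.06, 0.016], [0.584, -0.036, 0.024], [0.595, -0.01, 0.028]]
bs top [283 175  94  15 566] (array([673.3, -33.9]), array([ 17.6, 239. ]), 84.5)
white [317 175  60  14 402] (array([679.1, -78.6]), array([ 29.4, 151.3]), 84.5) 0.039
white [397 184  15  14 156] (array([ 656.6, -225.8]), array([34.8, 35.4]), 62.1) 0.026
white [188 192  55   9 442] (array([640.5, 261.1]), array([ 21.5, 139.5]), 90.2) 0.025
white [122 227  55   9 463] (array([547.1,
[... 392 characters left out ...]
) 0.025
yel [463 169  32  31 356] (array([ 674.4, -416.7]), array([73.7, 84.6]), 134.6) 0.023
cop [308 293  19  20 261] (array([368.4,  -4.5]), array([44.1, 46.3]), 0.4) 0.03
scene 304 [[0.411, -0.36, 0.091], [0.424, -0.336, 0.106], [0.429, -0.312, 0.109]]
(array([ 426.3, -336.1]), array([19.9, 50. ]), 84.0)
sp scene [324 286  26  23 264] (array([588., -37.]), array([26.9, 65.8]), 87.5) [[0.576, -0.065, 0.013], [0.588, -0.038, 0.021], [0.597, -0.01, 0.025]]
sp scene [335 306  23  24 273] (array([636.6, -70. ]), array([26.5, 65.8]), 89.4) [[0.625, -0.097, 0.014], [0.638, -0.068, 0.021], [0.647, -0.041, 0.025]]
bs scene [327 280  79  70 693] (array([674.5, -37.5]), array([ 16.7, 239.7]), 84.5)
```

```bash
cat > go.py <<'E'
import sys,numpy as np
from rig import arm
def st():
    s=arm.observe(); R=np.array(s["tool_rot"]); p=np.array(s["ee_pos"]); psi=np.degrees(np.arctan2(R[1,2],R[0,2])); return s,R,p,psi
if __name__=="__main__":
    # args groups "x,y,z,psi" in mm/deg ; shift given in axes AFTER turn
    s,R,p,psi=st()
    print("now t=%.2f p=%s psi=%.2f tilt=%.4f,%.4f F=%s w=%.4f j=%s"%(s["time_s"],np.round(p*1000,1),psi,R[0,1],R[1,1],np.round(s["force"],1),s["width"],np.round(s["joint_positions"],0)))
    for a in sys.argv[1:]:
        x,y,z,q=map(float,a.split(","))
        t=np.radians(q); d=np.array([x,y,z])/1000-p
        print("-> %s : turn %.2f  shift x %.4f y %.4f z %.4f"%(a,-((q-psi+180)%360-180),d@[np.sin(t),-np.cos(t),0],-d[2],d@[np.cos(t),np.sin(t),0]))
        p=np.array([x,y,z])/1000; psi=q
E
python3 go.py 420,-335,150,-6 420,-335,88,-6
```

```text
now t=0.10 p=[ 215.1 -586.2  249.5] psi=-69.84 tilt=-0.0007,0.0016 F=[ 0.1 -0.1  0.3] w=0.0855 j=[ 72.  40. -11.  90.   9.  52. -12.]
-> 420,-335,150,-6 : turn -63.84  shift x -0.2712 y 0.0995 z 0.1775
-> 420,-335,88,-6 : turn -0.00  shift x 0.0000 y 0.0620 z 0.0000
```

Call:
{"method": "jog_arm", "body": {"moves": "0 0 0 -10.6 0; 0 0 0 -10.6 0; 0 0 0 -10.6 0; 0 0 0 -10.6 0; 0 0 0 -10.6 0"}}

```text
time_s: 0.72
ee_pos: [0.2151, -0.5864, 0.2498]
tool_rot: [[-0.284, -0.001, 0.959], [-0.959, 0.001, -0.284], [-0.001, -1.0, -0.001]]
force: [0.0, 0.9, 0.7]
width: 0.0852
```

```bash
python3 go.py 420,-335,150,-6 420,-335,88,-6
```

```text
now t=0.72 p=[ 215.1 -586.4  249.8] psi=-16.50 tilt=-0.0005,0.0009 F=[0.  0.9 0.7] w=0.0852 j=[ 80.  41. -26.  89.  21.  55.  31.]
-> 420,-335,150,-6 : turn -10.50  shift x -0.2715 y 0.0998 z 0.1775
-> 420,-335,88,-6 : turn -0.00  shift x 0.0000 y 0.0620 z 0.0000
```

Call:
{"method": "jog_arm", "body": {"moves": "0 0 0 -10.5 0; -0.045 0.01 0.03 0 0; -0.045 0.01 0.03 0 0; -0.045 0.01 0.03 0 0; -0.045 0.01 0.03 0 0"}}

```text
time_s: 1.35
ee_pos: [0.3553, -0.4197, 0.2098]
tool_rot: [[-0.111, -0.0, 0.994], [-0.994, 0.0, -0.111], [-0.0, -1.0, -0.0]]
force: [0.8, -0.9, 0.1]
width: 0.0853
```

Call:
{"method": "jog_arm", "body": {"moves": "-0.045 0.02 0.03 0 0; -0.046 0.02 0.0275 0 0; 0 0.02 0 0 0; 0 0 0 0 0; 0 0 0 0 0"}}

```text
time_s: 1.98
ee_pos: [0.4213, -0.338, 0.1507]
tool_rot: [[-0.112, -0.0, 0.994], [-0.994, -0.001, -0.112], [0.001, -1.0, 0.0]]
force: [0.5, -0.4, 0.3]
width: 0.0857
```

```bash
python3 go.py 420,-335,88,-6;python3 - <<'E'
from rig import arm
import cv2
d=arm.snapshot("scene");cv2.imwrite("pics/s1.png",d["color"][200:440,60:380,::-1].repeat(2,0).repeat(2,1))
E
```

```text
now t=1.98 p=[ 421.3 -338.   150.7] psi=-6.44 tilt=-0.0001,-0.0008 F=[ 0.5 -0.4  0.3] w=0.0857 j=[ 47.  43. -22. 109.  28.  33.   0.]
-> 420,-335,88,-6 : turn -0.44  shift x -0.0029 y 0.0627 z -0.0016
```

View pics/s1.png

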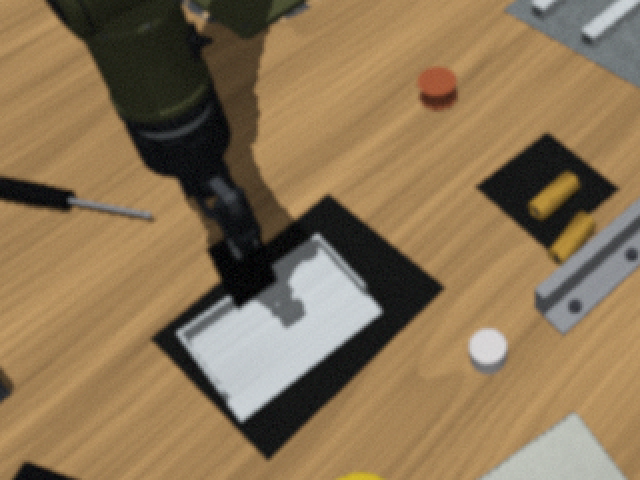

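The picture shows the gripper straight above the handle (about (240,275) in the crop). Descending and gripping.

Call:
{"method": "jog_arm", "body": {"moves": "-0.003 0.02 -0.0015 -0.44 0; 0 0.0225 0 0 0; 0 0.02 0 0 0; 0 0 0 0 0.7; 0 0 0 0 1", "newtons": 110}}

```text
time_s: 2.65
ee_pos: [0.4209, -0.3346, 0.0888]
tool_rot: [[-0.104, 0.001, 0.995], [-0.995, -0.001, -0.104], [0.001, -1.0, 0.002]]
force: [0.0, -0.3, 0.6]
width: 0.0513
```

Call:
{"method": "jog_arm", "body": {"moves": "0 0 0 0 1; 0 0 0 0 1; 0 0 0 0 1"}}

```text
time_s: 3.02
ee_pos: [0.4211, -0.3342, 0.0888]
tool_rot: [[-0.103, 0.001, 0.995], [-0.995, -0.001, -0.103], [0.001, -1.0, 0.001]]
force: [-0.1, 0.4, 5.6]
width: 0.015
```

```bash
python3 go.py
```

```text
now t=3.02 p=[ 421.1 -334.2   88.8] psi=-5.91 tilt=0.0012,-0.0011 F=[-0.1  0.4  5.6] w=0.0150 j=[ 44.  48. -17. 112.  32.  25.  -3.]
```

Call:
{"method": "jog_arm", "body": {"moves": "0 -0.02 0 0 1; 0 -0.03 0 0 1; 0 -0.015 0 0 1; 0 0 0 0 1"}}

```text
time_s: 3.52
ee_pos: [0.421, -0.3342, 0.1535]
tool_rot: [[-0.103, 0.002, 0.995], [-0.995, -0.001, -0.103], [0.001, -1.0, 0.002]]
force: [0.5, 0.1, -1.5]
width: 0.0147
```

```bash
python3 go.py 445,-37,140,-5.2 445,-37,86,-5.2
```

```text
now t=3.52 p=[ 421.  -334.2  153.5] psi=-5.92 tilt=0.0016,-0.0011 F=[ 0.5  0.1 -1.5] w=0.0147 j=[ 47.  42. -22. 110.  28.  33.   0.]
-> 445,-37,140,-5.2 : turn -0.72  shift x -0.2982 y 0.0135 z -0.0030
-> 445,-37,86,-5.2 : turn -0.00  shift x 0.0000 y 0.0540 z 0.0000
```

Call:
{"method": "jog_arm", "body": {"moves": "-0.04 0 -0.001 -0.7 1; -0.058 0 -0.001 0 1; -0.06 0 -0.001 0 1; -0.06 0.003 0 0 1; -0.05 0.01 0 0 1"}}

```text
time_s: 4.15
ee_pos: [0.4423, -0.0643, 0.1391]
tool_rot: [[-0.089, -0.0, 0.996], [-0.996, 0.001, -0.089], [-0.001, -1.0, -0.0]]
force: [1.8, -0.1, -2.1]
width: 0.0148
```

Call:
{"method": "jog_arm", "body": {"moves": "-0.03 0 0 0 1; 0 0 0 0 1; 0 0.02 0 0 1; 0 0.02 0 0 1; 0 0 0 0 1"}}

```text
time_s: 4.78
ee_pos: [0.4438, -0.0379, 0.0985]
tool_rot: [[-0.092, -0.004, 0.996], [-0.996, -0.001, -0.092], [0.002, -1.0, -0.004]]
force: [0.5, 0.7, -0.7]
width: 0.0146
```

```bash
python3 go.py 445,-37,86,-5.2;python3 - <<'E'
from rig import arm
import cv2
d=arm.snapshot("scene");cv2.imwrite("pics/s2.png",d["color"][180:400,180:500,::-1].repeat(2,0).repeat(2,1))
d=arm.snapshot("top");cv2.imwrite("pics/t2.png",d["color"][150:330,240:500,::-1].repeat(3,0).repeat(3,1))
E
```

```text
now t=4.78 p=[443.8 -37.9  98.5] psi=-5.27 tilt=-0.0039,-0.0013 F=[ 0.5  0.7 -0.7] w=0.0146 j=[  4.  44.  -8. 127.  29.  11. -36.]
-> 445,-37,86,-5.2 : turn -0.07  shift x -0.0011 y 0.0125 z 0.0011
```

View pics/s2.png

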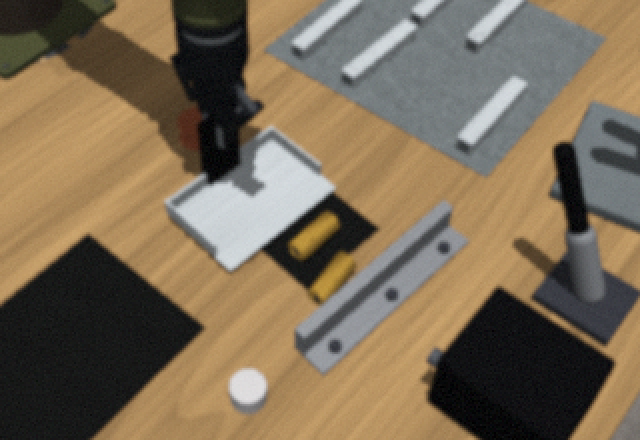

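View pics/t2.png

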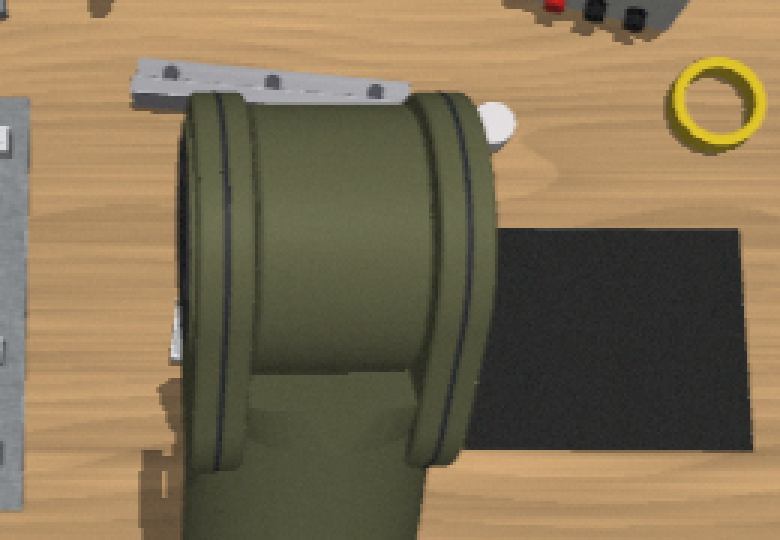

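The scoop stands short of both spacers, square to the backstop (spacers at about (315,235) and (333,277) in the crop). Lowering to the bench.

Call:
{"method": "jog_arm", "body": {"moves": "-0.001 0.008 0 0 1; 0 0.003 0 0 1; 0 0 0 0 1"}}

```text
time_s: 5.25
ee_pos: [0.4451, -0.0359, 0.0887]
tool_rot: [[-0.091, -0.0, 0.996], [-0.996, -0.0, -0.091], [0.0, -1.0, -0.0]]
force: [0.6, -0.2, -1.8]
width: 0.0149
```

Call:
{"method": "jog_arm", "body": {"moves": "0 0.002 0 0 1; 0 0 0 0 1"}}

```text
time_s: 5.5
ee_pos: [0.4452, -0.0359, 0.0868]
tool_rot: [[-0.091, 0.0, 0.996], [-0.996, -0.0, -0.091], [0.0, -1.0, 0.0]]
force: [-0.1, -0.3, -1.3]
width: 0.0146
```

```bash
python3 go.py
```

```text
now t=5.50 p=[445.2 -35.9  86.8] psi=-5.20 tilt=0.0000,-0.0001 F=[-0.1 -0.3 -1.3] w=0.0146 j=[  2.  45.  -6. 127.  29.   9. -36.]
```

Call:
{"method": "jog_arm", "body": {"moves": "0 0.0015 0 0 1; 0 0 0 0 1"}}

```text
time_s: 5.75
ee_pos: [0.4453, -0.0358, 0.0858]
tool_rot: [[-0.091, 0.001, 0.996], [-0.996, -0.0, -0.091], [0.0, -1.0, 0.001]]
force: [-1.4, 0.2, 4.0]
width: 0.0149
```

Call:
{"method": "jog_arm", "body": {"moves": "0 0.0015 0 0 1; 0 0 0 0 1"}}

```text
time_s: 6.0
ee_pos: [0.4453, -0.0359, 0.0857]
tool_rot: [[-0.09, 0.002, 0.996], [-0.996, -0.001, -0.09], [0.001, -1.0, 0.002]]
force: [-2.6, 0.8, 25.5]
width: 0.0148
```

Call:
{"method": "jog_arm", "body": {"moves": "0 -0.0008 0.004 0 1; 0 0 0.012 0 1; 0 0 0.014 0 1; 0 0 0.014 0 1; 0 0 0.014 0 1"}}

```text
time_s: 6.62
ee_pos: [0.5007, -0.0413, 0.0857]
tool_rot: [[-0.09, -0.004, 0.996], [-0.996, -0.001, -0.09], [0.002, -1.0, -0.004]]
force: [-7.5, 0.3, 14.3]
width: 0.0147
```

```bash
python3 go.py;python3 - <<'E'
from rig import arm
import cv2
d=arm.snapshot("scene");cv2.imwrite("pics/s3.png",d["color"][180:400,180:500,::-1].repeat(2,0).repeat(2,1))
E
```

```text
now t=6.62 p=[500.7 -41.3  85.7] psi=-5.18 tilt=-0.0038,-0.0013 F=[-7.5  0.3 14.3] w=0.0147 j=[  6.  47. -12. 118.  28.  18. -33.]
```

View pics/s3.png

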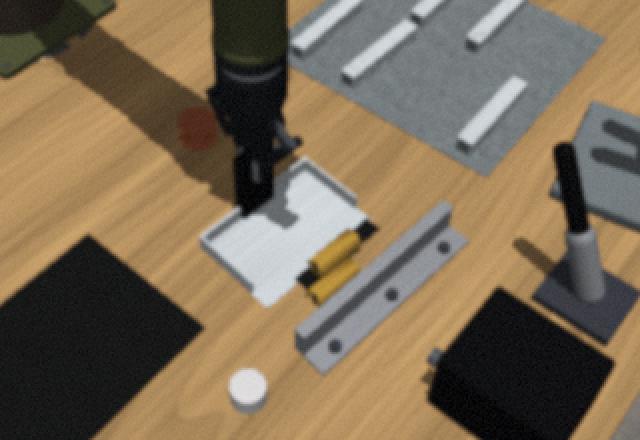

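Spacers sit at the lip ahead of the pan, at about (335,255) and (335,282). Continuing the push.

Call:
{"method": "jog_arm", "body": {"moves": "0 0 0.008 0 1; 0 0 0.009 0 1; 0 0 0.009 0 1; 0 0 0.009 0 1; 0 0 0.007 0 1"}}

```text
time_s: 7.3
ee_pos: [0.5426, -0.045, 0.0857]
tool_rot: [[-0.09, -0.004, 0.996], [-0.996, -0.001, -0.09], [0.001, -1.0, -0.004]]
force: [-7.2, 0.1, 15.4]
width: 0.0146
```

```bash
python3 go.py;python3 - <<'E'
from rig import arm
import cv2
d=arm.snapshot("scene");cv2.imwrite("pics/s4.png",d["color"][220:380,260:460,::-1].repeat(3,0).repeat(3,1))
E
```

```text
now t=7.30 p=[542.6 -45.   85.7] psi=-5.19 tilt=-0.0036,-0.0011 F=[-7.2  0.1 15.4] w=0.0146 j=[  8.  49. -14. 110.  27.  25. -31.]
```

View pics/s4.png

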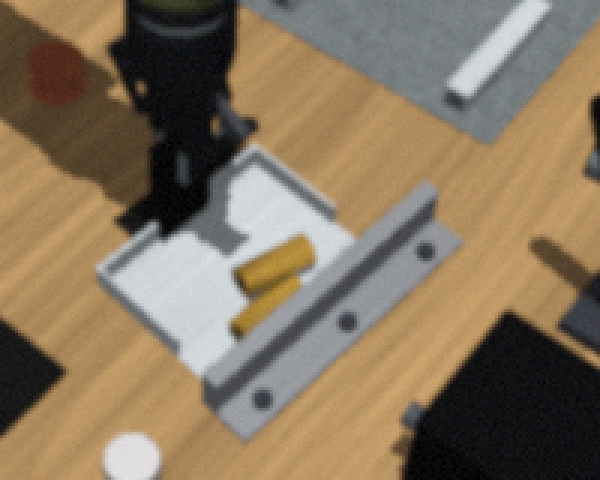

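Both spacers are riding onto the pan (about (275,265) and (265,308)). Last millimetres slowly.

Call:
{"method": "jog_arm", "body": {"moves": "0 0 0.004 0 1; 0 0 0.004 0 1; 0 0 0.003 0 1; 0 0 0 0 1"}}

```text
time_s: 7.85
ee_pos: [0.5541, -0.0459, 0.0858]
tool_rot: [[-0.091, -0.002, 0.996], [-0.996, -0.001, -0.091], [0.001, -1.0, -0.002]]
force: [-5.7, 1.2, 13.3]
width: 0.0146
```

Call:
{"method": "jog_arm", "body": {"moves": "0 0 0.002 0 1; 0 0 0 0 1"}}

```text
time_s: 8.1
ee_pos: [0.555, -0.046, 0.0858]
tool_rot: [[-0.09, -0.004, 0.996], [-0.996, -0.001, -0.09], [0.001, -1.0, -0.004]]
force: [-9.6, 1.1, 16.0]
width: 0.0148
```

```bash
python3 go.py;python3 - <<'E'
from rig import arm
import cv2
d=arm.snapshot("scene");cv2.imwrite("pics/s5.png",d["color"][220:380,260:460,::-1].repeat(3,0).repeat(3,1))
E
```

```text
now t=8.10 p=[555.  -46.   85.8] psi=-5.19 tilt=-0.0044,-0.0010 F=[-9.6  1.1 16. ] w=0.0148 j=[  9.  49. -15. 108.  26.  26. -30.]
```

View pics/s5.png

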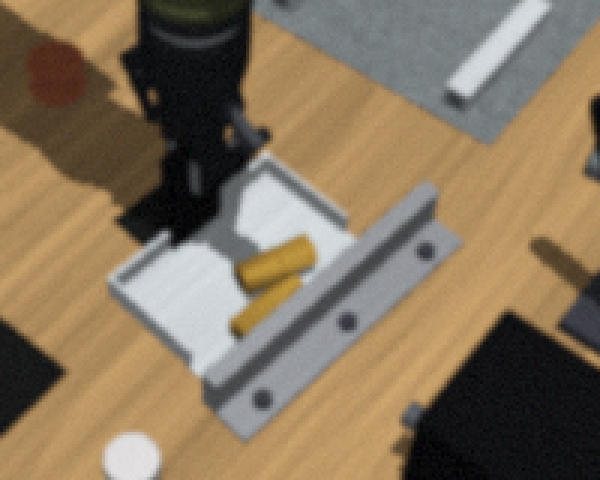

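Call:
{"method": "jog_arm", "body": {"moves": "0 0 0.0015 0 1; 0 0 0 0 1"}}

```text
time_s: 8.4
ee_pos: [0.555, -0.046, 0.0858]
tool_rot: [[-0.09, -0.007, 0.996], [-0.996, -0.001, -0.09], [0.002, -1.0, -0.007]]
force: [-12.5, 1.7, 19.5]
width: 0.0147
```

Call:
{"method": "jog_arm", "body": {"moves": "0 0 0.0015 0 1; 0 0 0 0 1"}}

```text
time_s: 8.65
ee_pos: [0.5551, -0.046, 0.0859]
tool_rot: [[-0.09, -0.01, 0.996], [-0.996, -0.001, -0.09], [0.002, -1.0, -0.009]]
force: [-16.0, 2.1, 22.4]
width: 0.0147
```

Call:
{"method": "jog_arm", "body": {"moves": "0 0 -0.003 0 1; 0 -0.002 0 0 1; 0 -0.004 0 0 1; 0 -0.006 0 0 1; 0 -0.006 0 0 1"}}

```text
time_s: 9.28
ee_pos: [0.5559, -0.0464, 0.1022]
tool_rot: [[-0.091, -0.004, 0.996], [-0.996, -0.001, -0.091], [0.001, -1.0, -0.004]]
force: [-4.7, 1.4, -3.9]
width: 0.0146
```

```bash
python3 go.py;python3 - <<'E'
from rig import arm
import cv2
d=arm.snapshot("scene");cv2.imwrite("pics/s6.png",d["color"][220:380,260:460,::-1].repeat(3,0).repeat(3,1))
E
```

```text
now t=9.28 p=[555.9 -46.4 102.2] psi=-5.23 tilt=-0.0042,-0.0006 F=[-4.7  1.4 -3.9] w=0.0146 j=[  9.  48. -16. 108.  25.  28. -30.]
```

View pics/s6.png

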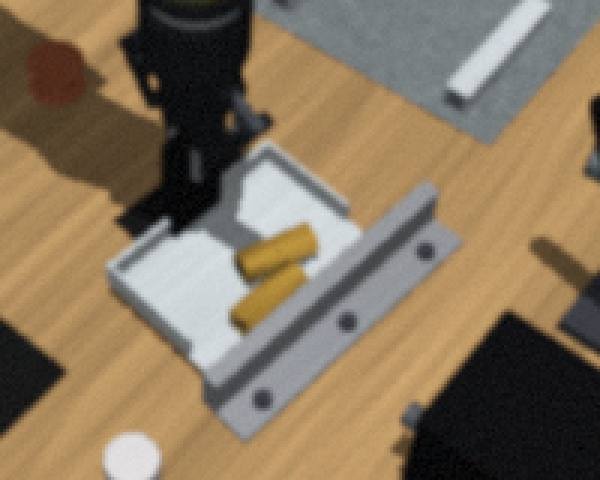

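Both spacers came up with the pan ((278,250) and (268,296)). Lifting on.

Call:
{"method": "jog_arm", "body": {"moves": "0 -0.007 0 0 1; 0 -0.009 0 0 1; 0 -0.01 0 0 1; 0 -0.01 0 0 1; 0 -0.01 0 0 1"}}

```text
time_s: 9.95
ee_pos: [0.5601, -0.046, 0.1502]
tool_rot: [[-0.09, 0.005, 0.996], [-0.996, 0.0, -0.09], [-0.001, -1.0, 0.005]]
force: [-0.6, 0.2, -2.4]
width: 0.0145
```

Call:
{"method": "jog_arm", "body": {"moves": "0 -0.008 0 0 1; 0 -0.004 0 0 1; 0 0 -0.001 0 1; 0 0 0 0 1; 0 0 0 0 1"}}

```text
time_s: 10.58
ee_pos: [0.5565, -0.046, 0.1603]
tool_rot: [[-0.091, -0.001, 0.996], [-0.996, -0.0, -0.091], [0.0, -1.0, -0.001]]
force: [0.5, -0.7, -1.9]
width: 0.0146
```

```bash
python3 go.py 424,-317,160,0 424,-317,89,0;python3 - <<'E'
from rig import arm
import cv2
d=arm.snapshot("scene");cv2.imwrite("pics/s7.png",d["color"][200:360,260:460,::-1].repeat(3,0).repeat(3,1))
E
```

```text
now t=10.57 p=[556.5 -46.  160.3] psi=-5.20 tilt=-0.0006,-0.0001 F=[ 0.5 -0.7 -1.9] w=0.0146 j=[ 11.  43. -19. 106.  23.  35. -27.]
-> 424,-317,160,0 : turn -5.20  shift x 0.2710 y 0.0003 z -0.1325
-> 424,-317,89,0 : turn -0.00  shift x 0.0000 y 0.0710 z 0.0000
```

View pics/s7.png

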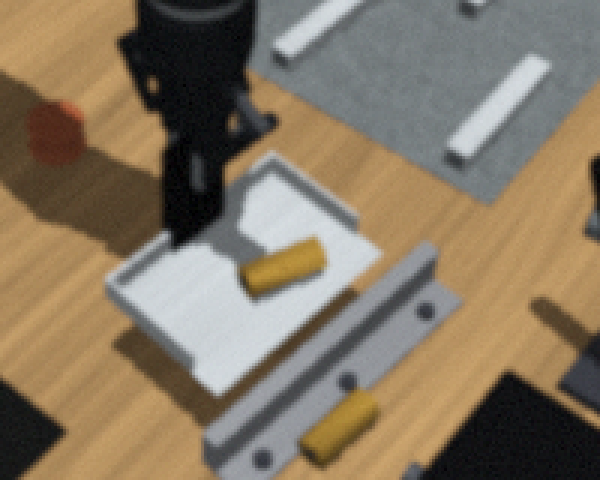

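One spacer slid off over the wall and now lies behind the backstop, at about (340,428); the other is still on the pan at (283,267). I'll measure before I mend this.

```bash
python3 - <<'E'
from rig import arm
import cv2,numpy as np
from h import *
for n in("scene","top"):
    d=arm.snapshot(n);np.savez(n+"8.npz",**d)
    P=cloud(d)
    h=cv2.cvtColor(d["color"],cv2.COLOR_RGB2HSV)
    br=(h[...,0]>15)&(h[...,0]<28)&(h[...,1]>150)&(P[...,2]>.008)&(P[...,0]>.45)&(P[...,0]<.85)&(abs(P[...,1])<.2)
    for i,mm,st in comps(br,30,3000): print("sp",n,st,rect(d,mm,.024),np.percentile(P[mm],[5,50,95],axis=0).round(3).tolist())
    if n=="top": cv2.imwrite("pics/t8.png",d["color"][70:250,240:500,::-1].repeat(3,0).repeat(3,1))
    else: cv2.imwrite("pics/s8.png",cv2.resize(d["color"][240:420,320:520,::-1],None,fx=4,fy=3.3*1.0))
E
```

```text
sp scene [341 280  27  18 239] (array([604.3,   3.5]), array([24.6, 66. ]), 66.6) [[0.62, -0.067, 0.091], [0.634, -0.043, 0.098], [0.647, -0.018, 0.101]]
sp scene [361 330  25  26 295] (array([719.5, -80.3]), array([23.5, 66.2]), 85.1) [[0.708, -0.104, 0.013], [0.719, -0.078, 0.021], [0.728, -0.05, 0.025]]
```

View pics/t8.png

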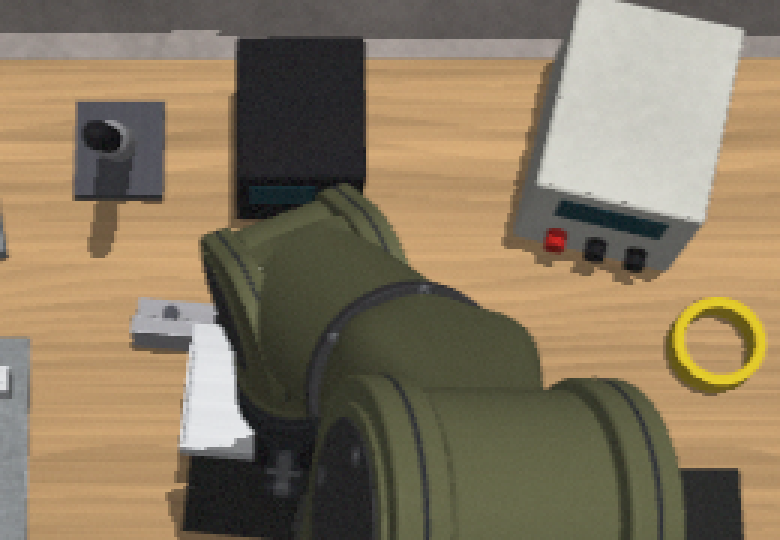

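View pics/s8.png

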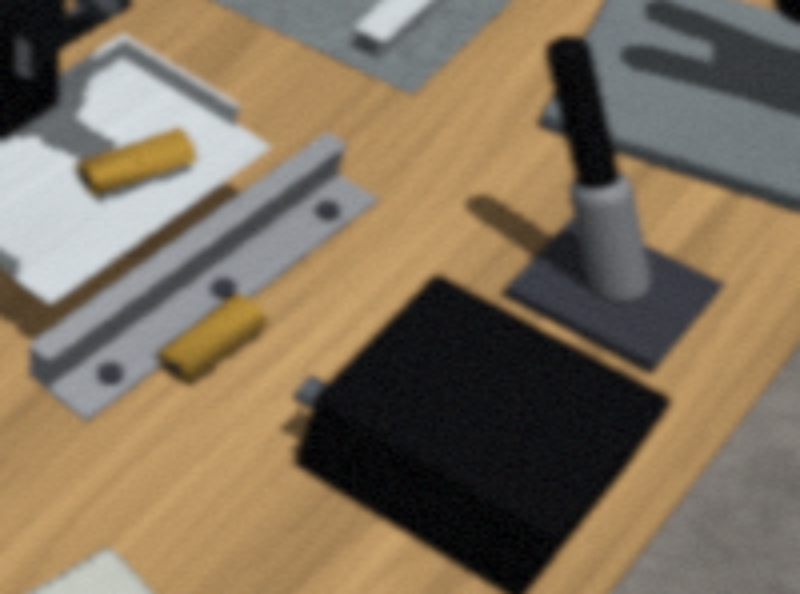

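```bash
python3 - <<'E'
import numpy as np,cv2
from h import *
c=np.array([568.1,-25.2]);a=np.radians(-5.2);ux=np.array([np.cos(a),np.sin(a)]);uy=np.array([-np.sin(a),np.cos(a)])
for n in("top0","scene0"):
    d=dict(np.load(n+".npz"));P=cloud(d)*1000
    # height map, channel region, 20mm cells world
    Q=P.reshape(-1,3); ok=(d["depth"].reshape(-1)>0)
    print(n,"rows x from 640.. ; cols y from 140 down to -260 (max z)")
    for x in range(640,860,15):
        print(x,' '.join("%4d"%(np.percentile(Q[ok&(abs(Q[:,0]-x-7)<8)&(abs(Q[:,1]-y)<10),2],90) if (ok&(abs(Q[:,0]-x-7)<8)&(abs(Q[:,1]-y)<10)).sum()>2 else -99) for y in range(180,-260,-20)))
E
python3 go.py
```

```text
top0 rows x from 640.. ; cols y from 140 down to -260 (max z)
640    4    4    3    3    3    3    4    3    3    3    4   24   26   27   23    3    2    3    3   17   29   27
655    5    3    3    2    4    4    2    5    3   19   36   38   40   41   42   41   42   37    5   17   28   28
670    5    3    3    5    3   40   41   42   42   42   43   43   42   43   42   42   42    3    2    3   28   23
685    4    4    2    4    3   42   41   41   41   39    5   12    8    6    6   11    9    5    2    4    3    3
700    3    4    2    4    3    7   10    8    7    7    7   10    6    5    5    4    4    4    2    3    3    4
715    3    3    3    3    3    6    6    4    4    4    2    4    2    3    3    4    3    3    2    3    3    3
730    3    3    2    3    3    3    2    2    3    4    3    4    3    3    3    3    3    2    3    2    4    4
745    3    3    3    4    3    3    2    3    3    4    4    3    3    3    3    3    4    3    4    3    4    3
760    2    3    3    3    4    4    2    3    5    4    3    2    3    2    2    3    3    3    3    3    3    2
775    3    
[... 1877 characters left out ...]
90    0    0    0    0  191  173    0  -99  -99   87   90   90   89   90   89   84    0    0    0    0    0  -99
805  -99  -99    2   12  160  141   10  -99  -99   89   89   89   89   90   90   86    0    0    0    0    0  -99
820    1  -99  -99   11  127  105   11  -99  -99   89   90   90   89   90   89   85    0    0    0    0    0    0
835    0    0  -99  -99  101   88   11  -99  -99   90   90   90   90   90   90   85    0    0    1    0    0    0
850    0    0   11  -99   76   53   11  -99  -99   88   89   90   90   90   90   85    0    0    0    0    0    0
now t=10.72 p=[556.6 -46.  160.4] psi=-5.20 tilt=-0.0003,-0.0001 F=[ 0.7 -0.3 -2.1] w=0.0146 j=[ 11.  43. -19. 106.  23.  35. -27.]
```

Call:
{"method": "jog_arm", "body": {"moves": "0 0 -0.008 0 1; 0 0 -0.016 0 1; 0 0 -0.022 0 1; 0 0 -0.028 0 1; 0 0 -0.033 0 1"}}

```text
time_s: 11.35
ee_pos: [0.4492, -0.0361, 0.1608]
tool_rot: [[-0.091, 0.001, 0.996], [-0.996, 0.0, -0.091], [-0.0, -1.0, 0.001]]
force: [-0.5, -0.1, -2.4]
width: 0.0146
```

Call:
{"method": "jog_arm", "body": {"moves": "0 0 0 0 1; 0 0 0 0 1; 0.008 0 0 0 1; 0.016 0 0 0 1; 0.024 0 0 0 1"}}

```text
time_s: 11.98
ee_pos: [0.4467, -0.0847, 0.1606]
tool_rot: [[-0.09, 0.001, 0.996], [-0.996, 0.0, -0.09], [-0.0, -1.0, 0.001]]
force: [0.9, -0.4, -2.5]
width: 0.0147
```

Call:
{"method": "jog_arm", "body": {"moves": "0.032 0 0 0 1; 0.04 0 0 0 1; 0.04 0 0 0 1; 0.036 0 0 0 1; 0.03 0 0 0 1"}}

```text
time_s: 12.6
ee_pos: [0.4293, -0.2642, 0.1604]
tool_rot: [[-0.093, 0.0, 0.996], [-0.996, -0.001, -0.093], [0.001, -1.0, 0.0]]
force: [0.1, 0.1, -2.0]
width: 0.0146
```

Call:
{"method": "jog_arm", "body": {"moves": "0.024 0 0 0 1; 0.018 0 0 0 1; 0.01 0 0 0 1; 0.004 0 0 0 1; 0 0.01 0 0 1"}}

```text
time_s: 13.22
ee_pos: [0.4254, -0.3169, 0.1508]
tool_rot: [[-0.09, 0.002, 0.996], [-0.996, -0.0, -0.09], [0.0, -1.0, 0.002]]
force: [0.1, 1.3, -2.8]
width: 0.015
```

```bash
python3 go.py 424,-317,89,-5.2;python3 - <<'E'
from rig import arm
import cv2
d=arm.snapshot("scene");cv2.imwrite("pics/s9.png",d["color"][200:440,60:460,::-1].repeat(2,0).repeat(2,1))
E
```

```text
now t=13.22 p=[ 425.4 -316.9  150.8] psi=-5.17 tilt=0.0018,-0.0004 F=[ 0.1  1.3 -2.8] w=0.0150 j=[ 45.  42. -23. 111.  29.  32.  -2.]
-> 424,-317,89,-5.2 : turn 0.03  shift x 0.0003 y 0.0618 z -0.0014
```

View pics/s9.png

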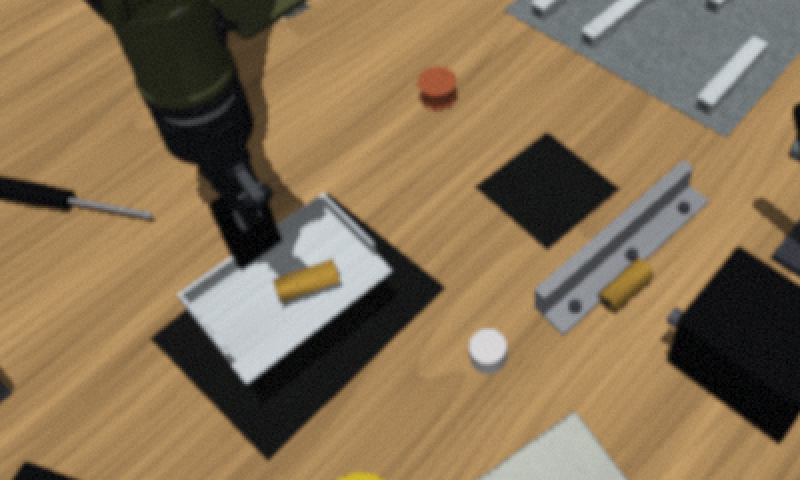

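The remaining spacer sits mid-pan at about (307,282), the lost one at (627,284) behind the wall. I'll set the scoop down on its mat, then use a bar as a poker to bring the lost spacer round to the front.

Call:
{"method": "jog_arm", "body": {"moves": "0 0.014 -0.001 0 1; 0 0.018 0 0 1; 0 0.016 0 0 1; 0 0.009 0 0 1; 0 0.004 0 0 1"}}

```text
time_s: 13.9
ee_pos: [0.4235, -0.3168, 0.0889]
tool_rot: [[-0.09, -0.001, 0.996], [-0.996, 0.0, -0.09], [-0.0, -1.0, -0.001]]
force: [-1.0, 0.8, -0.7]
width: 0.0149
```

Call:
{"method": "jog_arm", "body": {"moves": "0 0.001 0 0 1; 0 0 0 0 1"}}

```text
time_s: 14.15
ee_pos: [0.4238, -0.3172, 0.089]
tool_rot: [[-0.091, 0.001, 0.996], [-0.996, -0.0, -0.091], [0.0, -1.0, 0.001]]
force: [-0.7, 0.8, -2.0]
width: 0.0149
```

Call:
{"method": "jog_arm", "body": {"moves": "0 0.0008 0 0 1; 0 0 0 0 1"}}

```text
time_s: 14.4
ee_pos: [0.4239, -0.3173, 0.0888]
tool_rot: [[-0.091, 0.001, 0.996], [-0.996, -0.001, -0.091], [0.001, -1.0, 0.001]]
force: [-0.8, 0.9, 4.5]
width: 0.0147
```

Call:
{"method": "jog_arm", "body": {"moves": "0 0 0 0 0; 0 0 0 0 0; 0 0 0 0 0; 0 -0.03 0 0 0; 0 -0.05 0 0 0"}}

```text
time_s: 15.02
ee_pos: [0.4226, -0.3165, 0.1674]
tool_rot: [[-0.09, -0.003, 0.996], [-0.996, 0.002, -0.09], [-0.002, -1.0, -0.003]]
force: [1.4, -0.4, 0.2]
width: 0.0853
```

```bash
python3 go.py 640,261,130,-3 640.6,261,22,0
```

```text
now t=15.03 p=[ 422.6 -316.5  167.4] psi=-5.18 tilt=-0.0032,0.0020 F=[ 1.4 -0.4  0.2] w=0.0853 j=[ 47.  41. -24. 110.  28.  35.  -1.]
-> 640,261,130,-3 : turn -2.18  shift x -0.5881 y 0.0374 z 0.1868
-> 640.6,261,22,0 : turn -3.00  shift x 0.0000 y 0.1080 z 0.0006
```

Call:
{"method": "jog_arm", "body": {"moves": "0 0 0 -5.2 0; -0.04 0 0.02 0 0; -0.055 0 0.02 0 0; -0.055 0 0.02 0 0; -0.055 0 0.02 0 0"}}

```text
time_s: 15.65
ee_pos: [0.5042, -0.1104, 0.1678]
tool_rot: [[-0.0, 0.0, 1.0], [-1.0, -0.0, -0.0], [0.0, -1.0, 0.0]]
force: [1.0, 0.4, -0.5]
width: 0.0857
```

Call:
{"method": "jog_arm", "body": {"moves": "-0.055 0 0.02 0 0; -0.055 0 0.02 0 0; -0.055 0 0.02 0 0; -0.055 0 0.02 0 0; -0.055 0 0.02 0 0"}}

```text
time_s: 16.27
ee_pos: [0.604, 0.1646, 0.1677]
tool_rot: [[-0.0, -0.0, 1.0], [-1.0, -0.0, -0.0], [0.0, -1.0, -0.0]]
force: [0.8, -0.5, -0.3]
width: 0.0856
```

Call:
{"method": "jog_arm", "body": {"moves": "-0.055 0.02 0.02 0 0; -0.04 0.02 0.018 0 0; 0 0 0 0 0; 0 0 0 0 0"}}

```text
time_s: 16.77
ee_pos: [0.6414, 0.2567, 0.1274]
tool_rot: [[-0.0, -0.001, 1.0], [-1.0, -0.002, -0.0], [0.002, -1.0, -0.001]]
force: [-0.8, -0.2, 0.1]
width: 0.0851
```

```bash
python3 go.py 640.6,261,24,0.2; python3 - <<'E'
from rig import arm
import cv2,numpy as np
from h import *
d=arm.snapshot("scene");P=cloud(d)
cv2.imwrite("pics/s10.png",d["color"][140:360,300:620,::-1].repeat(2,0).repeat(2,1))
g=d["color"].min(2); m=(g>125)&(P[...,2]>.015)&(P[...,2]<.035)&(P[...,1]>.1)
for i,mm,st in comps(m,80,2500): print("bar",st[:2],rect(d,mm,.020),np.median(P[mm][:,2]).round(4))
E
```

```text
now t=16.77 p=[641.4 256.7 127.4] psi=-0.02 tilt=-0.0006,-0.0018 F=[-0.8 -0.2  0.1] w=0.0851 j=[-16.  54. -20.  82.  22.  48. -43.]
-> 640.6,261,24,0.2 : turn -0.22  shift x -0.0043 y 0.1034 z -0.0008
bar [386 163] (array([455.8, 423. ]), array([ 22.8, 138.4]), 90.5) 0.0226
bar [331 176] (array([368.1, 272.1]), array([ 23.3, 116.1]), 91.3) 0.0226
bar [418 185] (array([546.1, 396.2]), array([22. , 75.1]), 91.6) 0.0223
bar [362 190] (array([459.9, 285. ]), array([23.7, 92.2]), 88.1) 0.0225
bar [409 237] (array([639.8, 222.4]), array([22.5, 60.7]), 89.3) 0.0223
```

View pics/s10.png

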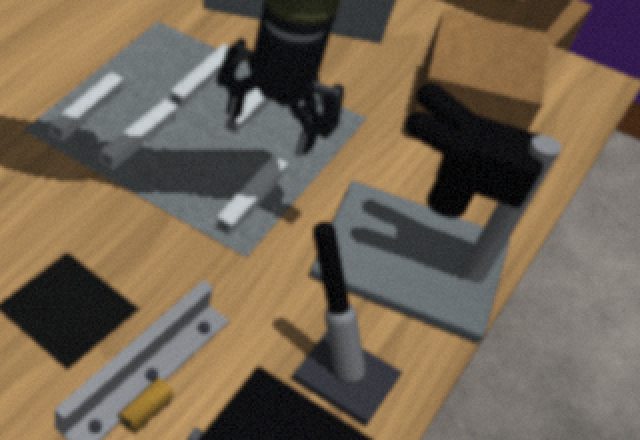

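Call:
{"method": "jog_arm", "body": {"moves": "-0.004 0.03 -0.001 0 0; 0 0.03 0 0 0; 0 0.025 0 0 0; 0 0.0155 0 0 0; 0 0 0 0 0.8", "newtons": 80}}

```text
time_s: 17.45
ee_pos: [0.6404, 0.2605, 0.0268]
tool_rot: [[-0.001, -0.001, 1.0], [-1.0, -0.001, -0.001], [0.001, -1.0, -0.001]]
force: [-0.4, -0.4, 0.7]
width: 0.0699
```

Call:
{"method": "jog_arm", "body": {"moves": "0 0 0 0 1; 0 0 0 0 1; 0 -0.03 0 0 1; 0 -0.05 0 0 1; 0 -0.03 0 0 1"}}

```text
time_s: 18.08
ee_pos: [0.6416, 0.2626, 0.1404]
tool_rot: [[-0.0, 0.003, 1.0], [-1.0, 0.002, -0.0], [-0.002, -1.0, 0.003]]
force: [-0.2, 0.2, -1.0]
width: 0.0185
```

```bash
python3 go.py 712,-188,140,-5.2; python3 - <<'E'
from rig import arm
import cv2,numpy as np
d=arm.snapshot("scene")
cv2.imwrite("pics/s11.png",d["color"][140:360,300:620,::-1].repeat(2,0).repeat(2,1))
E
```

```text
now t=18.07 p=[641.6 262.6 140.4] psi=-0.00 tilt=0.0033,0.0017 F=[-0.2  0.2 -1. ] w=0.0185 j=[-16.  53. -20.  82.  21.  49. -43.]
-> 712,-188,140,-5.2 : turn 5.20  shift x 0.4423 y 0.0004 z 0.1109
```

View pics/s11.png

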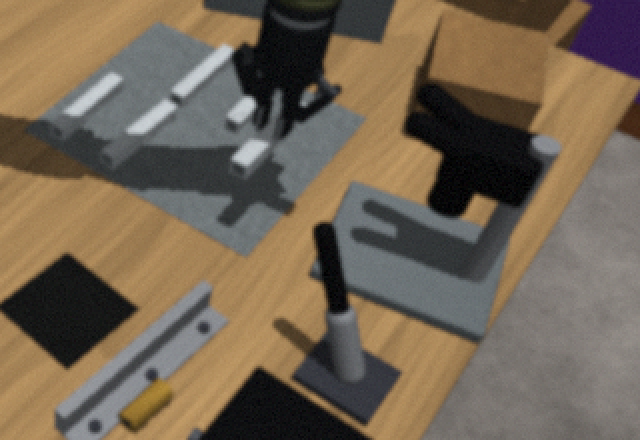

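Call:
{"method": "jog_arm", "body": {"moves": "0.03 0 0 5.2 1; 0.05 0 0 0 1; 0.055 0 0 0 1; 0.055 0 0 0 1; 0.055 0 0 0 1"}}

```text
time_s: 18.75
ee_pos: [0.6208, 0.016, 0.1373]
tool_rot: [[-0.09, 0.0, 0.996], [-0.996, -0.0, -0.09], [0.0, -1.0, 0.0]]
force: [1.2, -0.3, -1.7]
width: 0.0186
```

Call:
{"method": "jog_arm", "body": {"moves": "0.055 0 0 0 1; 0.055 0 0 0 1; 0.05 0 0.01 0 1; 0.035 0 0.04 0 1; 0 0 0.03 0 1"}}

```text
time_s: 19.38
ee_pos: [0.683, -0.1906, 0.137]
tool_rot: [[-0.098, -0.0, 0.995], [-0.995, -0.005, -0.098], [0.005, -1.0, 0.0]]
force: [0.2, 0.9, -1.8]
width: 0.0188
```

Call:
{"method": "jog_arm", "body": {"moves": "0 0 0.02 0 1; 0 0 0 0 1; 0 0 0 0 1"}}

```text
time_s: 19.75
ee_pos: [0.7019, -0.1853, 0.1369]
tool_rot: [[-0.09, -0.002, 0.996], [-0.996, -0.0, -0.09], [0.0, -1.0, -0.002]]
force: [-0.1, 0.2, -1.8]
width: 0.0189
```

```bash
python3 go.py 709,-194,31,-5.2; python3 - <<'E'
from rig import arm
import cv2,numpy as np
from h import *
d=arm.snapshot("scene");P=cloud(d)
cv2.imwrite("pics/s12.png",d["color"][200:420,240:560,::-1].repeat(2,0).repeat(2,1))
h=cv2.cvtColor(d["color"],cv2.COLOR_RGB2HSV)
br=(h[...,0]>15)&(h[...,0]<28)&(h[...,1]>150)&(P[...,2]>.008)&(P[...,0]>.45)&(P[...,0]<.85)&(abs(P[...,1])<.2)
for i,mm,st in comps(br,30,3000): print("sp",st,rect(d,mm,.020),np.percentile(P[mm],[5,50,95],axis=0).round(3).tolist())
E
```

```text
now t=19.75 p=[ 701.9 -185.3  136.9] psi=-5.18 tilt=-0.0018,-0.0002 F=[-0.1  0.2 -1.8] w=0.0189 j=[ 22.  56. -23.  74.  24.  54. -11.]
-> 709,-194,31,-5.2 : turn 0.02  shift x 0.0080 y 0.1059 z 0.0078
sp [363 330  23  25 253] (array([719. , -77.6]), array([22.9, 65.4]), 86.9) [[0.711, -0.105, 0.013], [0.721, -0.073, 0.021], [0.728, -0.049, 0.025]]
```

View pics/s12.png

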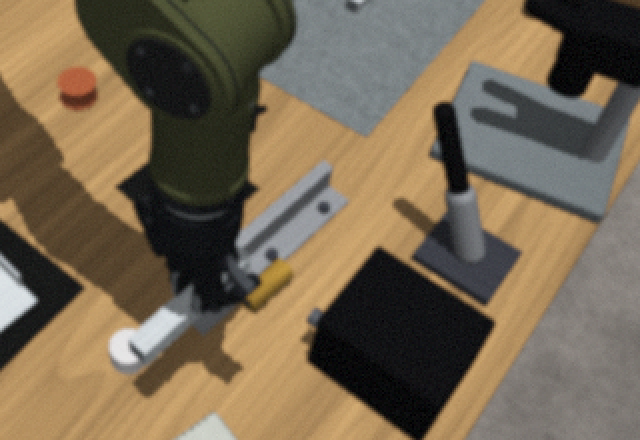

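Call:
{"method": "jog_arm", "body": {"moves": "0.01 0.02 0.01 0 1; 0 0.035 0 0 1; 0 0.03 0 0 1; 0 0.021 0 0 1; 0 0 0 0 1"}}

```text
time_s: 20.42
ee_pos: [0.7117, -0.1967, 0.0352]
tool_rot: [[-0.091, -0.001, 0.996], [-0.996, -0.001, -0.091], [0.001, -1.0, -0.001]]
force: [-7.5, 0.8, 17.4]
width: 0.0185
```

```bash
python3 go.py 709,-194,31,-5.2; python3 - <<'E'
from rig import arm
import cv2,numpy as np
d=arm.snapshot("scene")
cv2.imwrite("pics/s13.png",d["color"][240:420,260:460,::-1].repeat(3,0).repeat(3,1))
E
```

```text
now t=20.43 p=[ 711.7 -196.7   35.2] psi=-5.24 tilt=-0.0008,-0.0014 F=[-7.5  0.8 17.4] w=0.0185 j=[ 21.  64. -21.  73.  26.  47. -12.]
-> 709,-194,31,-5.2 : turn -0.04  shift x -0.0025 y 0.0042 z -0.0029
```

View pics/s13.png

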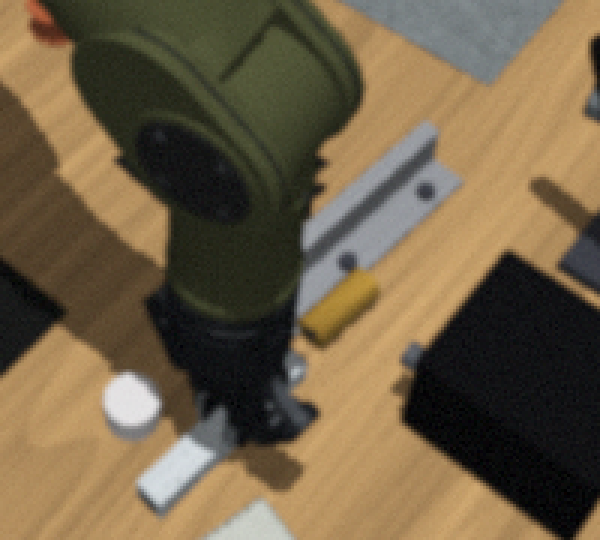

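```bash
python3 - <<'E'
from rig import arm
import cv2,numpy as np
from h import *
d=arm.snapshot("scene");P=cloud(d)
g=d["color"].min(2);s=d["color"].max(2)-g
m=(g>120)&(s<40)&(P[...,0]>.68)&(P[...,0]<.75)&(P[...,1]<-.1)&(P[...,1]>-.29)
for i,mm,st in comps(m,15,4000):
    q=P[mm]; print(st,np.percentile(q,[3,50,97],axis=0).round(3).tolist())
    A=np.c_[q[:,1],np.ones(len(q))]; print(" z slope vs y",np.linalg.lstsq(A,q[:,2],rcond=None)[0].round(3))
cv2.imwrite("pics/s14.png",cv2.resize(d["color"][330:420,290:400,::-1],None,fx=7,fy=6.5))
E
```

```text
[357 362   5   5  19] [[0.722, -0.143, 0.014], [0.725, -0.138, 0.021], [0.727, -0.131, 0.023]]
 z slope vs y [-0.222 -0.011]
[305 385  27  24 320] [[0.693, -0.266, 0.007], [0.708, -0.243, 0.02], [0.718, -0.219, 0.024]]
 z slope vs y [-0.037  0.011]
```

View pics/s14.png

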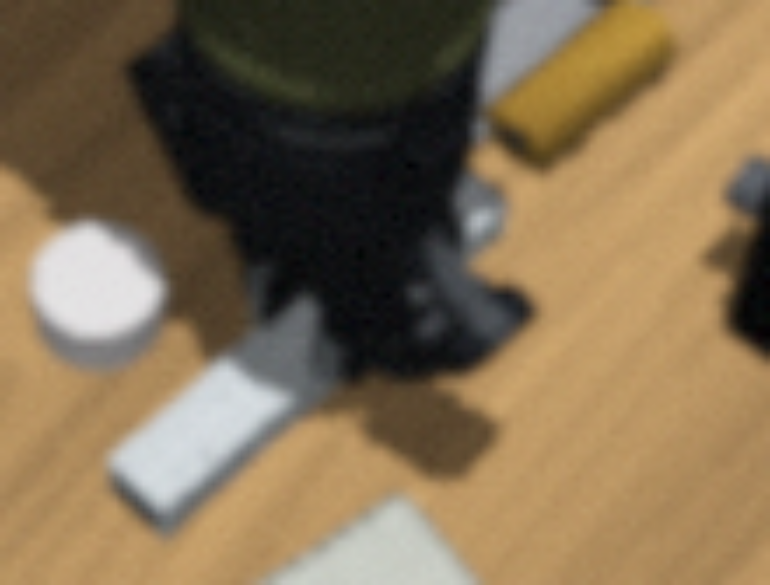

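The bar lies flat on the bench with the jaws holding only its top edge, because I lifted before the fingers had closed. I'll regrip deeper, opening only partway so the flux tin at (95,290) stays clear.

Call:
{"method": "jog_arm", "body": {"moves": "0 -0.003 0 0 1; 0 0 0 0 0.55; 0 0 0 0 0.55; 0 0.003 0 0 0.55; 0 0.005 0 0 0.55"}}

```text
time_s: 21.15
ee_pos: [0.7121, -0.1963, 0.0259]
tool_rot: [[-0.091, 0.0, 0.996], [-0.996, -0.0, -0.091], [0.0, -1.0, 0.0]]
force: [0.9, 0.4, 0.1]
width: 0.0387
```

```bash
python3 go.py
```

```text
now t=21.15 p=[ 712.1 -196.3   25.9] psi=-5.20 tilt=0.0001,-0.0000 F=[0.9 0.4 0.1] w=0.0387 j=[ 21.  65. -21.  73.  27.  47. -12.]
```

Call:
{"method": "jog_arm", "body": {"moves": "0 0 0 0 1; 0 0 0 0 1; 0 0 0 0 1; 0 0 0 0 1; 0 -0.004 0 0 1", "newtons": 90}}

```text
time_s: 21.78
ee_pos: [0.7117, -0.1963, 0.03]
tool_rot: [[-0.091, -0.001, 0.996], [-0.996, 0.0, -0.091], [0.0, -1.0, -0.001]]
force: [-0.3, -0.0, -0.8]
width: 0.0201
```

```bash
python3 go.py; python3 - <<'E'
from rig import arm
import cv2,numpy as np
from h import *
d=arm.snapshot("scene");P=cloud(d)
g=d["color"].min(2);s=d["color"].max(2)-g
m=(g>120)&(s<40)&(P[...,0]>.68)&(P[...,0]<.75)&(P[...,1]<-.1)&(P[...,1]>-.29)
for i,mm,st in comps(m,10,4000):
    q=P[mm]; print(st,np.percentile(q,[3,50,97],axis=0).round(3).tolist())
cv2.imwrite("pics/s15.png",cv2.resize(d["color"][310:420,270:400,::-1],None,fx=6,fy=5.4))
E
```

```text
now t=21.77 p=[ 711.7 -196.3   30. ] psi=-5.20 tilt=-0.0009,0.0001 F=[-0.3 -0.  -0.8] w=0.0201 j=[ 21.  65. -21.  73.  27.  47. -12.]
[357 361   4   4  13] [[0.721, -0.142, 0.02], [0.724, -0.138, 0.024], [0.727, -0.134, 0.027]]
[305 384  27  24 322] [[0.689, -0.265, -0.0], [0.707, -0.243, 0.025], [0.719, -0.219, 0.028]]
```

View pics/s15.png

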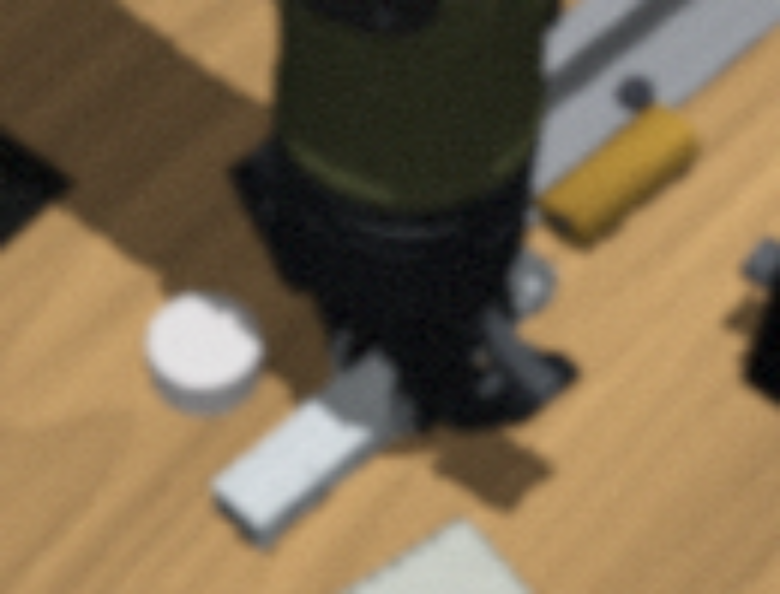

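Call:
{"method": "jog_arm", "body": {"moves": "-0.01 0 0 0 1; -0.012 0 0 0 1; -0.012 0 0 0 1; -0.012 0 0 0 1; -0.012 0 0 0 1"}}

```text
time_s: 22.45
ee_pos: [0.7175, -0.1375, 0.0303]
tool_rot: [[-0.09, 0.0, 0.996], [-0.996, -0.0, -0.09], [0.0, -1.0, 0.0]]
force: [-0.0, -0.1, -1.0]
width: 0.0199
```

Call:
{"method": "jog_arm", "body": {"moves": "-0.013 0 0 0 1; -0.013 0 0 0 1; -0.013 0 0 0 1; -0.013 0 0 0 1; -0.01 0 0 0 1"}}

```text
time_s: 23.08
ee_pos: [0.7231, -0.0755, 0.0303]
tool_rot: [[-0.09, -0.0, 0.996], [-0.996, 0.0, -0.09], [-0.0, -1.0, -0.0]]
force: [-0.6, -0.7, -0.9]
width: 0.0199
```

```bash
cat > look.py <<'E'
import sys
from rig import arm
import cv2,numpy as np
from h import *
def spacers(d):
    P=cloud(d);h=cv2.cvtColor(d["color"],cv2.COLOR_RGB2HSV)
    br=(h[...,0]>15)&(h[...,0]<28)&(h[...,1]>150)&(P[...,2]>.008)&(P[...,0]>.3)&(P[...,0]<.85)&(abs(P[...,1])<.45)
    for i,mm,st in comps(br,30,3000): 
        z=np.percentile(P[mm][:,2],95); print("sp",st,rect(d,mm,z-.004),np.percentile(P[mm],[5,50,95],axis=0).round(3).tolist())
if __name__=="__main__":
    n,x0,y0,w,h,f=sys.argv[1],*map(int,sys.argv[2:7])
    d=arm.snapshot(n);spacers(d)
    cv2.imwrite(sys.argv[7],cv2.resize(d["color"][y0:y0+h,x0:x0+w,::-1],None,fx=f,fy=f))
E
python3 go.py; python3 look.py scene 270 220 200 180 4 pics/s16.png
```

```text
now t=23.07 p=[723.1 -75.5  30.3] psi=-5.17 tilt=-0.0000,0.0004 F=[-0.6 -0.7 -0.9] w=0.0199 j=[ 11.  64. -20.  76.  26.  45. -22.]
sp [398 304  17  18 181] (array([728.1,  26.1]), array([25.5, 53.7]), 86.1) [[0.72, 0.002, 0.012], [0.731, 0.031, 0.022], [0.739, 0.05, 0.026]]
sp [204 348  28  16 253] (array([ 497.2, -312.3]), array([20.8, 55.2]), 61.7) [[0.483, -0.334, 0.02], [0.497, -0.313, 0.027], [0.511, -0.29, 0.03]]
sp [215 437  47  43 697] (array([ 676.6, -415.4]), array([68.1, 82.2]), 1.4) [[0.64, -0.446, 0.011], [0.665, -0.41, 0.022], [0.713, -0.386, 0.025]]
```

View pics/s16.png

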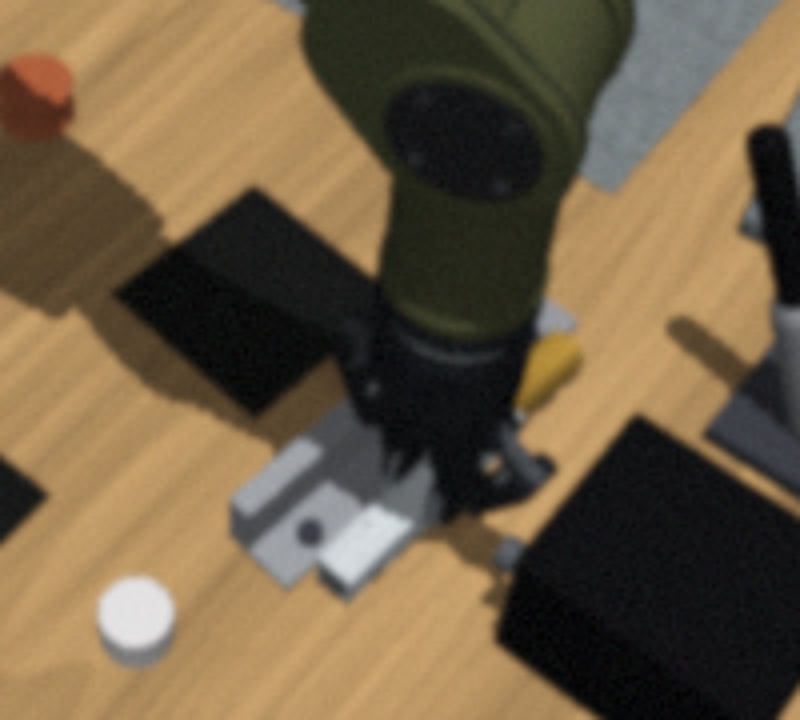

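The spacer slides along ahead of the bar at about (550,370), centre near (730, 24) mm. Pushing on.

Call:
{"method": "jog_arm", "body": {"moves": "-0.012 0 0 0 1; -0.013 0 0 0 1; -0.013 0 0 0 1; -0.013 0 0 0 1; -0.01 0 0 0 1"}}

```text
time_s: 23.75
ee_pos: [0.7286, -0.0146, 0.0303]
tool_rot: [[-0.09, 0.0, 0.996], [-0.996, 0.0, -0.09], [-0.0, -1.0, 0.0]]
force: [0.2, -0.3, -1.1]
width: 0.0201
```

```bash
python3 go.py; python3 look.py scene 290 200 200 180 4 pics/s17.png
```

```text
now t=23.75 p=[728.6 -14.6  30.3] psi=-5.16 tilt=0.0001,0.0004 F=[ 0.2 -0.3 -1.1] w=0.0201 j=[  6.  64. -19.  76.  25.  45. -26.]
sp [418 288  14  18 134] (array([7.707e+02, 4.000e-01]), array([19.1, 44.6]), 107.7) [[0.727, -0.008, 0.013], [0.738, 0.095, 0.021], [0.765, 0.112, 0.15]]
sp [204 347  28  17 252] (array([ 497.5, -312.4]), array([21.6, 55.2]), 62.9) [[0.483, -0.334, 0.019], [0.497, -0.313, 0.026], [0.512, -0.291, 0.03]]
sp [215 437  47  43 701] (array([ 673.4, -417.7]), array([69.4, 80.9]), 40.5) [[0.64, -0.446, 0.011], [0.666, -0.41, 0.022], [0.713, -0.386, 0.025]]
```

View pics/s17.png

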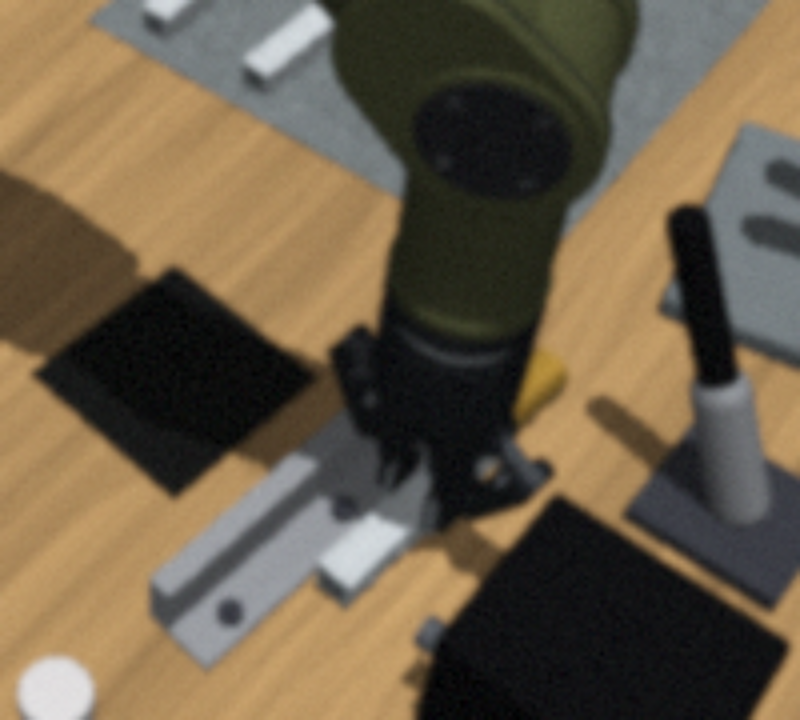

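Call:
{"method": "jog_arm", "body": {"moves": "-0.01 0 0 0 1; -0.013 0 0 0 1; -0.013 0 0 0 1; -0.009 0 0 0 1; 0 0 0 0 1"}}

```text
time_s: 24.42
ee_pos: [0.7326, 0.0306, 0.0303]
tool_rot: [[-0.089, 0.0, 0.996], [-0.996, 0.001, -0.089], [-0.001, -1.0, 0.0]]
force: [-0.5, -0.1, -2.5]
width: 0.0197
```

```bash
python3 go.py
```

```text
now t=24.43 p=[732.6  30.6  30.3] psi=-5.10 tilt=0.0001,0.0011 F=[-0.5 -0.1 -2.5] w=0.0197 j=[  3.  64. -19.  75.  24.  45. -29.]
```

Call:
{"method": "jog_arm", "body": {"moves": "0.02 0 0 0 1; 0.04 -0.03 0 0 1; 0.02 -0.04 -0.01 0 1; 0 -0.03 -0.05 0 1; 0 0 -0.06 0 1"}}

```text
time_s: 25.05
ee_pos: [0.6071, -0.0432, 0.1331]
tool_rot: [[-0.096, 0.008, 0.995], [-0.995, -0.001, -0.096], [0.0, -1.0, 0.008]]
force: [0.7, 0.5, -1.7]
width: 0.02
```

```bash
python3 go.py; python3 look.py scene 290 160 200 180 4 pics/s18.png
```

```text
now t=25.05 p=[607.1 -43.2 133.1] psi=-5.48 tilt=0.0076,-0.0010 F=[ 0.7  0.5 -1.7] w=0.0200 j=[ 11.  48. -20.  98.  25.  38. -28.]
sp [421 276  23  22 243] (array([736.4, 127.9]), array([24.9, 69.7]), 86.1) [[0.725, 0.102, 0.012], [0.738, 0.127, 0.021], [0.747, 0.157, 0.024]]
sp [204 348  28  17 254] (array([ 497.6, -312.5]), array([21.2, 55.2]), 62.5) [[0.483, -0.335, 0.019], [0.497, -0.313, 0.026], [0.511, -0.291, 0.03]]
sp [215 437  47  43 698] (array([ 673.4, -417.7]), array([69.4, 80.8]), 40.5) [[0.64, -0.446, 0.011], [0.666, -0.41, 0.022], [0.713, -0.386, 0.025]]
```

View pics/s18.png

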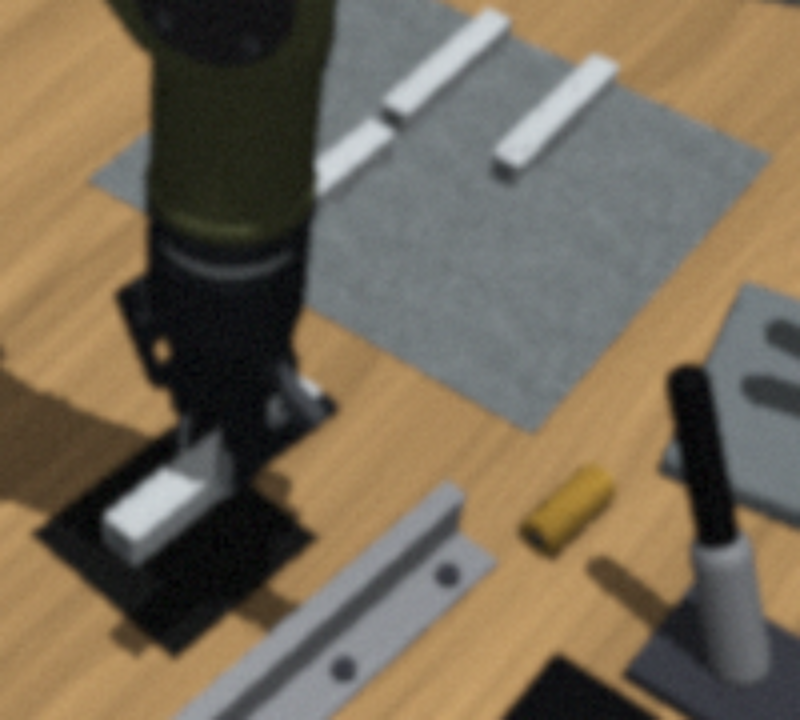

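```bash
python3 - <<'E'
import numpy as np
from h import *
for n in("top0","scene0"):
    d=dict(np.load(n+".npz"));P=cloud(d)*1000
    Q=P.reshape(-1,3); ok=(d["depth"].reshape(-1)>0)
    print(n,"cols y 340..60")
    for x in range(660,860,15):
        print(x,' '.join("%4d"%(np.percentile(Q[k,2],90) if (k:=ok&(abs(Q[:,0]-x-7)<8)&(abs(Q[:,1]-y)<10)).sum()>2 else -99) for y in range(340,60,-20)))
E
```

```text
top0 cols y 340..60
660    5    6    5    5    6    6    5    5    6    3    3    3    3    4
675    5    5    4    5    4    4    4    4    5    3    3    5    3   42
690    3    3    3    4    4    5    4    3    4    4    3    3    3   40
705    2    3    3    3    3    3    3    4    3    4    2    4    3    7
720   20   16    4    4    3    3    2    5    3    3    3    3    3    4
735   24   23   21   20   18    5    4    2    3    2    3    3    3    4
750   23   23   23   23   23   22   22   19    3    3    3    4    3    2
765   23  235  230   22   22   23   23   21    4    3    4    3  197    3
780   24  239  234  234  238   22   22   20    2    3    3    5  200    3
795   23  235  230  237  238   22   23   17    3    3    4    2  149    4
810   23  229  220  232  231   22   23    3    3    3   14   15  102   15
825   25  222  221  225  224   23   23    3    3    3   14   16  101   94
840  214  221  221  222  209   23   22    5    3    4   15   15  100   44
855  218  221  222  221   23   22   22    3    4    2   13   13  -99   17
scene0 cols y 340..60
660    2    3    2    
[... 313 characters left out ...]
   1    0    0    0    0    0    0
735   20   20   20   19  -99    0    0    0    0    0    0    0    0    0
750   20   19   20   20   20  -99   17   17    0    0    0    0    0    0
765   20  232  230   20   20   20  -99   16    0    0    0    0  195    0
780   20  236  233   20  235   21   20   -1    0    0    0    0  198  189
795   20  232  228  148  235   20   20   18  -99    0    0    0  182  162
810   20  226  222  229  229   20   19   17  -99  -99   10   12  150  128
825   20  220  218  222  220   20   19    7    1  -99  -99   11  116   98
840   19  219  219  217  211   20   19    0    0    0  -99  -99   96   77
855   21  219  219  217   19   20   19    0    1    0   12   12   64   45
```

Spacer is clear of the backstop end, about (570,508) in the picture, at (736,129) mm. A base plate lies beyond it at y above 190, so I'll regrip the bar near its end for reach.

Call:
{"method": "jog_arm", "body": {"moves": "0 0.03 0 0 1; 0 0.035 0 0 1; 0 0.03 0 0 1; 0 0.01 0 0 1; 0 0 0 0 1"}}

```text
time_s: 25.72
ee_pos: [0.606, -0.0421, 0.026]
tool_rot: [[-0.092, 0.0, 0.996], [-0.996, -0.002, -0.092], [0.002, -1.0, 0.0]]
force: [0.3, -0.1, -1.6]
width: 0.0199
```

```bash
python3 go.py
```

```text
now t=25.73 p=[606.  -42.1  26. ] psi=-5.30 tilt=0.0003,-0.0017 F=[ 0.3 -0.1 -1.6] w=0.0199 j=[  8.  57. -15. 100.  29.  27. -32.]
```

Call:
{"method": "jog_arm", "body": {"moves": "0 0.001 0 0 1; 0 0 0 0 0.5; 0 0 0 0 0.5; 0.022 0 0 0 0.5; 0.023 0 0 0 0.5"}}

```text
time_s: 26.35
ee_pos: [0.6019, -0.085, 0.0243]
tool_rot: [[-0.09, 0.0, 0.996], [-0.996, 0.0, -0.09], [-0.0, -1.0, 0.0]]
force: [0.2, -0.2, 0.1]
width: 0.0428
```

Call:
{"method": "jog_arm", "body": {"moves": "0 0 0 0 0.5; 0 0 0 0 1; 0 0 0 0 1; 0 0 0 0 1; 0 0 0 0 1", "newtons": 100}}

```text
time_s: 26.98
ee_pos: [0.6023, -0.083, 0.0248]
tool_rot: [[-0.089, 0.001, 0.996], [-0.996, 0.002, -0.089], [-0.002, -1.0, 0.001]]
force: [-0.2, 1.1, 6.2]
width: 0.0197
```

Call:
{"method": "jog_arm", "body": {"moves": "0 -0.03 0 0 1; 0 -0.04 0 0 1; 0 -0.03 0 0 1; 0 0 0 0 1"}}

```text
time_s: 27.48
ee_pos: [0.6032, -0.0845, 0.1261]
tool_rot: [[-0.09, 0.004, 0.996], [-0.996, -0.0, -0.09], [-0.0, -1.0, 0.004]]
force: [-0.4, -1.1, -2.6]
width: 0.0196
```

```bash
python3 go.py 757,32,125,0; python3 look.py scene 290 160 200 180 4 pics/s19.png
```

```text
now t=27.48 p=[603.2 -84.5 126.1] psi=-5.18 tilt=0.0041,-0.0000 F=[-0.4 -1.1 -2.6] w=0.0196 j=[ 15.  49. -21.  98.  26.  38. -25.]
-> 757,32,125,0 : turn -5.18  shift x -0.1165 y 0.0011 z 0.1538
sp [421 276  22  22 243] (array([736.4, 128. ]), array([25. , 69.7]), 86.1) [[0.725, 0.101, 0.013], [0.737, 0.128, 0.021], [0.746, 0.157, 0.024]]
sp [204 348  28  16 250] (array([ 497.2, -312.3]), array([20.8, 55.2]), 61.7) [[0.483, -0.334, 0.019], [0.497, -0.312, 0.027], [0.511, -0.29, 0.03]]
sp [215 437  47  43 694] (array([ 676.7, -415.4]), array([68.1, 82.2]), 1.4) [[0.641, -0.446, 0.012], [0.666, -0.41, 0.022], [0.713, -0.386, 0.025]]
```

View pics/s19.png

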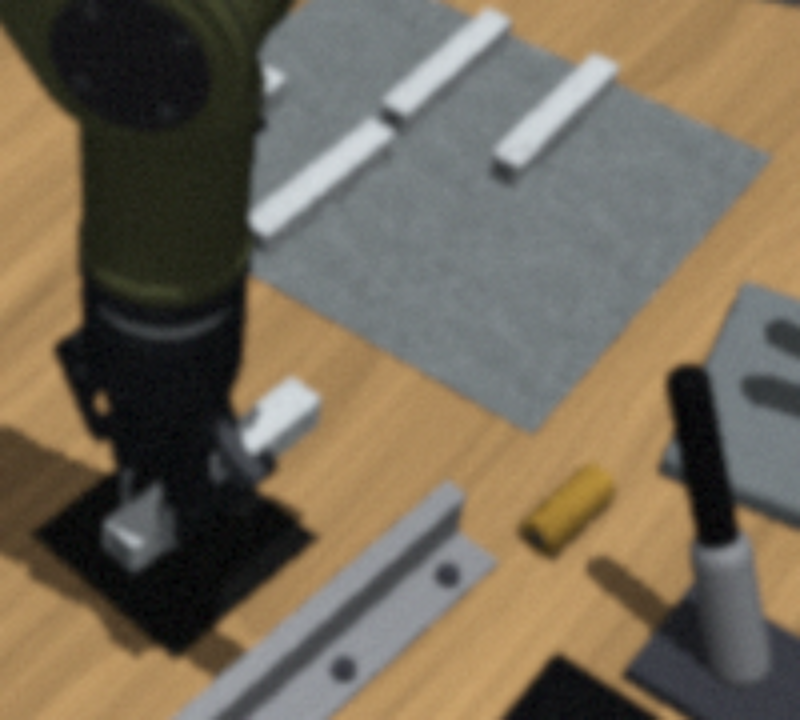

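Call:
{"method": "jog_arm", "body": {"moves": "-0.03 0.016 0.02 0 1; -0.04 0.02 0.035 0 1; -0.04 0 0.035 0 1; -0.023 0 0.033 0 1; 0 0 0.019 0 1"}}

```text
time_s: 28.15
ee_pos: [0.755, 0.0394, 0.0854]
tool_rot: [[-0.086, -0.003, 0.996], [-0.996, 0.002, -0.086], [-0.002, -1.0, -0.003]]
force: [0.6, -1.0, -1.4]
width: 0.0195
```

```bash
python3 go.py 757,35,34,-5.2; python3 look.py scene 310 180 180 160 4 pics/s20.png
```

```text
now t=28.15 p=[755.   39.4  85.4] psi=-4.93 tilt=-0.0029,0.0024 F=[ 0.6 -1.  -1.4] w=0.0195 j=[  2.  62. -21.  69.  23.  54. -27.]
-> 757,35,34,-5.2 : turn 0.27  shift x 0.0042 y 0.0514 z 0.0024
sp [204 348  28  16 251] (array([ 497.2, -312.3]), array([20.8, 55.2]), 61.7) [[0.483, -0.334, 0.019], [0.497, -0.312, 0.026], [0.51, -0.291, 0.03]]
sp [215 437  47  43 689] (array([ 676.9, -415.4]), array([68.1, 82.6]), 1.4) [[0.64, -0.446, 0.011], [0.666, -0.41, 0.022], [0.713, -0.385, 0.025]]
```

View pics/s20.png

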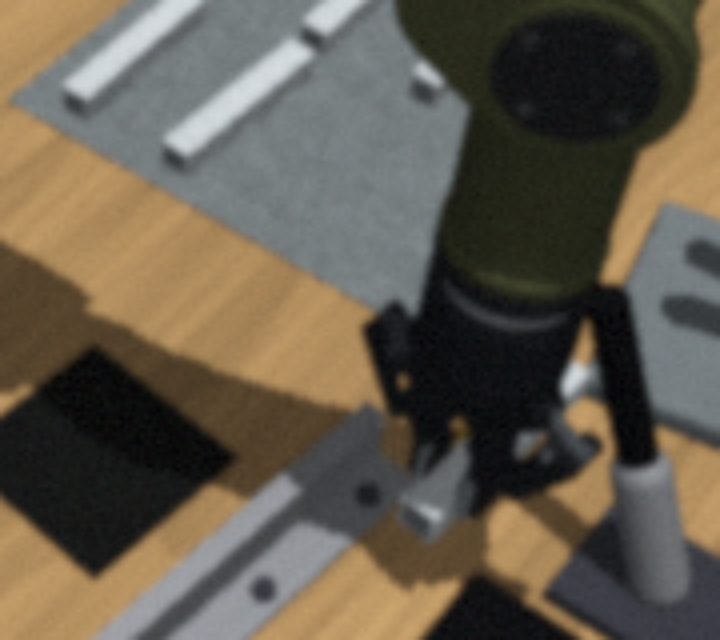

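Call:
{"method": "jog_arm", "body": {"moves": "0.004 0 0.004 0 1; 0 0.015 0 0 1; 0 0.018 0 0 1; 0 0.014 0 0 1; 0 0.004 0 0 1"}}

```text
time_s: 28.82
ee_pos: [0.7574, 0.0303, 0.0352]
tool_rot: [[-0.09, -0.003, 0.996], [-0.996, -0.0, -0.09], [0.001, -1.0, -0.003]]
force: [0.2, -0.0, -1.9]
width: 0.0198
```

```bash
python3 go.py 757,35,34,-5.2; python3 look.py scene 370 200 130 120 5 pics/s21.png
```

```text
now t=28.82 p=[757.4  30.3  35.2] psi=-5.18 tilt=-0.0033,-0.0003 F=[ 0.2 -0.  -1.9] w=0.0198 j=[  3.  66. -20.  69.  24.  50. -27.]
-> 757,35,34,-5.2 : turn 0.02  shift x -0.0046 y 0.0012 z -0.0008
sp [204 348  28  17 254] (array([ 497.3, -312.3]), array([20.8, 55.2]), 61.7) [[0.483, -0.335, 0.02], [0.497, -0.313, 0.027], [0.511, -0.291, 0.03]]
sp [215 437  47  43 692] (array([ 673.4, -417.8]), array([69.4, 80.7]), 40.5) [[0.64, -0.446, 0.011], [0.666, -0.41, 0.022], [0.714, -0.386, 0.025]]
```

View pics/s21.png

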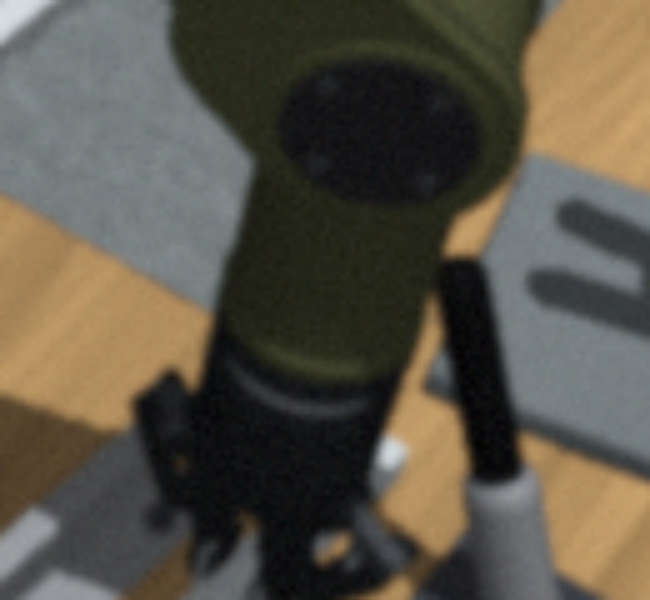

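Call:
{"method": "jog_arm", "body": {"moves": "0 0 -0.007 0 1; 0 0 -0.008 0 1; 0 0 -0.008 0 1; 0 0 -0.007 0 1; 0 0 -0.006 0 1"}}

```text
time_s: 29.5
ee_pos: [0.7228, 0.0337, 0.0377]
tool_rot: [[-0.091, 0.001, 0.996], [-0.996, 0.0, -0.091], [-0.0, -1.0, 0.001]]
force: [0.5, -0.2, -0.1]
width: 0.0201
```

```bash
python3 go.py; python3 look.py scene 370 200 130 120 5 pics/s22.png
```

```text
now t=29.50 p=[722.8  33.7  37.7] psi=-5.21 tilt=0.0007,0.0000 F=[ 0.5 -0.2 -0.1] w=0.0201 j=[  3.  63. -19.  77.  25.  45. -30.]
sp [204 348  28  16 252] (array([ 497.2, -312.3]), array([21.5, 55.3]), 60.7) [[0.484, -0.334, 0.019], [0.497, -0.312, 0.026], [0.511, -0.291, 0.03]]
sp [215 437  47  43 693] (array([ 673.3, -417.7]), array([69.4, 80.8]), 40.5) [[0.64, -0.446, 0.012], [0.666, -0.41, 0.022], [0.713, -0.385, 0.025]]
```

View pics/s22.png

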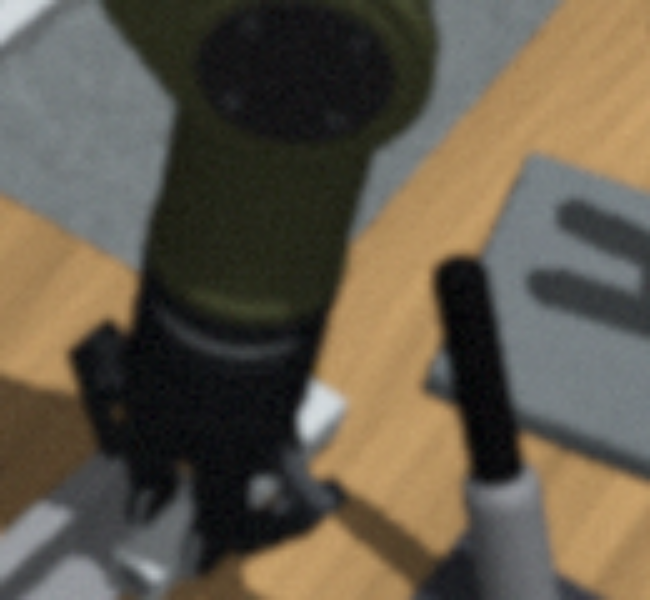

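Call:
{"method": "jog_arm", "body": {"moves": "0 0 0.004 0 1; 0 -0.04 0.002 0 1; 0 -0.05 0 0 1; 0.05 0 -0.03 0 1; 0.05 0 -0.03 0 1"}}

```text
time_s: 30.18
ee_pos: [0.6604, -0.0618, 0.1281]
tool_rot: [[-0.09, 0.002, 0.996], [-0.996, -0.001, -0.09], [0.0, -1.0, 0.002]]
force: [-0.8, -1.8, -2.5]
width: 0.0198
```

```bash
python3 go.py; python3 look.py scene 330 180 160 120 5 pics/s23.png
```

```text
now t=30.18 p=[660.4 -61.8 128.1] psi=-5.14 tilt=0.0024,-0.0005 F=[-0.8 -1.8 -2.5] w=0.0198 j=[ 13.  52. -22.  88.  24.  45. -24.]
sp [410 269  23  22 237] (array([708. , 130.3]), array([25.5, 70.9]), 86.8) [[0.696, 0.105, 0.012], [0.709, 0.129, 0.021], [0.718, 0.159, 0.025]]
sp [204 348  28  16 253] (array([ 497.4, -312.4]), array([21.3, 55.2]), 62.7) [[0.484, -0.334, 0.019], [0.498, -0.312, 0.026], [0.51, -0.29, 0.03]]
sp [215 437  47  43 698] (array([ 676.9, -415.7]), array([68.3, 81.8]), 179.2) [[0.64, -0.446, 0.011], [0.666, -0.41, 0.022], [0.713, -0.386, 0.025]]
```

View pics/s23.png

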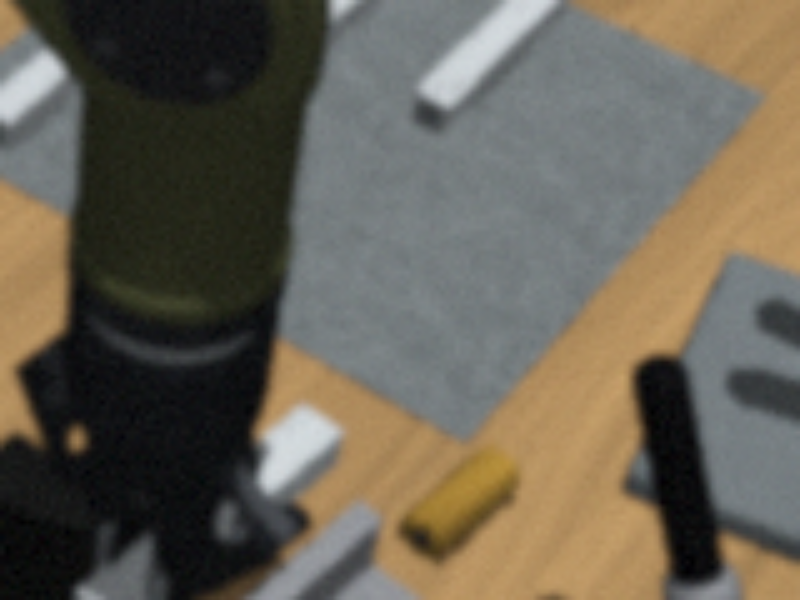

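Spacer now at about (460,500), i.e. (708,130) mm. Next I'll sweep the bar behind it to swing it past the backstop's end.

Call:
{"method": "jog_arm", "body": {"moves": "-0.035 0 0.02 0 1; -0.045 0 0.025 0 1; -0.033 0 0.016 0 1; 0 0.02 0 0 1; 0 0.02 0 0 1"}}

```text
time_s: 30.85
ee_pos: [0.7309, 0.045, 0.0858]
tool_rot: [[-0.091, -0.001, 0.996], [-0.996, -0.002, -0.091], [0.002, -1.0, -0.001]]
force: [0.5, -1.7, -3.1]
width: 0.0195
```

```bash
python3 go.py 731,45,35,-5.2; python3 look.py scene 350 180 160 120 5 pics/s24.png
```

```text
now t=30.85 p=[730.9  45.   85.8] psi=-5.21 tilt=-0.0009,-0.0016 F=[ 0.5 -1.7 -3.1] w=0.0195 j=[  2.  60. -21.  74.  23.  50. -29.]
-> 731,45,35,-5.2 : turn -0.01  shift x -0.0000 y 0.0508 z 0.0001
sp [204 348  28  17 255] (array([ 497.6, -312.5]), array([21.2, 55.2]), 62.5) [[0.484, -0.335, 0.019], [0.496, -0.313, 0.026], [0.511, -0.291, 0.03]]
sp [215 437  47  43 688] (array([ 676.9, -415.8]), array([68.3, 81.8]), 179.2) [[0.64, -0.446, 0.011], [0.667, -0.41, 0.022], [0.713, -0.386, 0.025]]
```

View pics/s24.png

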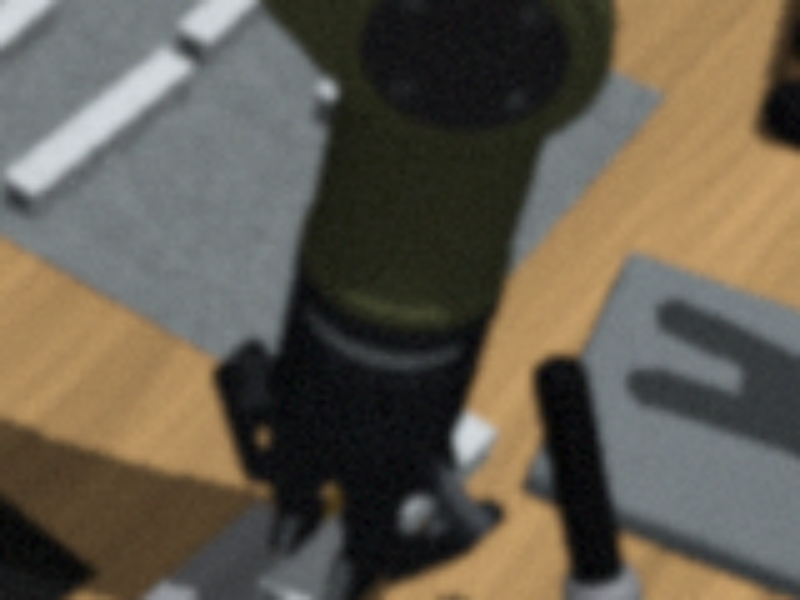

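Call:
{"method": "jog_arm", "body": {"moves": "0 0.018 0 0 1; 0 0.018 0 0 1; 0 0.012 0 0 1; 0 0.004 0 0 1; 0 0 -0.004 0 1"}}

```text
time_s: 31.52
ee_pos: [0.7274, 0.0464, 0.0353]
tool_rot: [[-0.091, 0.001, 0.996], [-0.996, 0.0, -0.091], [-0.0, -1.0, 0.001]]
force: [-0.1, -1.4, -1.6]
width: 0.0196
```

Call:
{"method": "jog_arm", "body": {"moves": "0 0 -0.003 -3 1; 0 0.001 0 -4 1; 0 0 0 -4 1; 0 0 0 -4 1; 0 0 0 -4 1"}}

```text
time_s: 32.15
ee_pos: [0.7248, 0.0468, 0.0355]
tool_rot: [[0.241, 0.002, 0.971], [-0.971, 0.0, 0.241], [0.0, -1.0, 0.002]]
force: [0.3, 1.2, -1.8]
width: 0.0195
```

```bash
python3 go.py; python3 look.py scene 350 180 160 120 5 pics/s25.png
```

```text
now t=32.15 p=[724.8  46.8  35.5] psi=13.93 tilt=0.0019,0.0002 F=[ 0.3  1.2 -1.8] w=0.0195 j=[  4.  64. -24.  76.  30.  46. -15.]
sp [204 348  28  16 249] (array([ 497.1, -312.2]), array([21.5, 55.3]), 60.7) [[0.483, -0.334, 0.02], [0.497, -0.313, 0.026], [0.511, -0.291, 0.029]]
sp [215 437  47  43 702] (array([ 673.4, -417.7]), array([69.4, 80.9]), 40.5) [[0.64, -0.446, 0.011], [0.665, -0.41, 0.022], [0.713, -0.386, 0.025]]
```

View pics/s25.png

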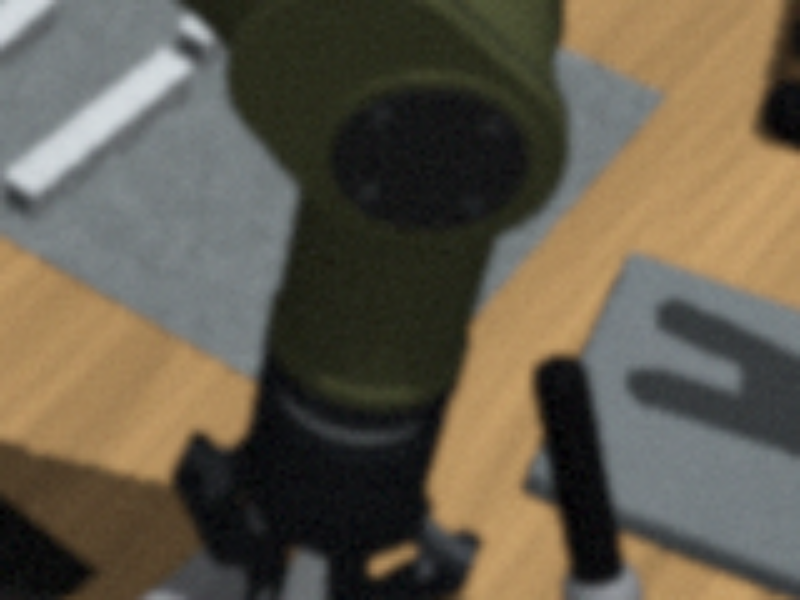

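Call:
{"method": "jog_arm", "body": {"moves": "0 0 0 -4 1; 0 0 0 -4 1; 0 0 0 -4 1; 0 0 0 -4 1; 0 0 0 -1 1"}}

```text
time_s: 32.83
ee_pos: [0.7259, 0.0479, 0.0355]
tool_rot: [[0.511, 0.004, 0.859], [-0.859, 0.003, 0.511], [-0.0, -1.0, 0.005]]
force: [4.1, 4.2, -2.6]
width: 0.0195
```

Call:
{"method": "jog_arm", "body": {"moves": "0 0 0 4 1; 0 -0.04 0 4 1; 0 -0.05 0 0 1; 0.05 0 -0.03 0 1; 0.05 0 -0.04 0 1"}}

```text
time_s: 33.45
ee_pos: [0.6992, -0.072, 0.1257]
tool_rot: [[0.388, 0.002, 0.922], [-0.922, -0.001, 0.388], [0.002, -1.0, 0.002]]
force: [0.5, -2.2, -2.1]
width: 0.0197
```

```bash
python3 go.py; python3 look.py scene 310 180 200 150 4 pics/s26.png
```

```text
now t=33.45 p=[699.2 -72.  125.7] psi=22.84 tilt=0.0022,-0.0011 F=[ 0.5 -2.2 -2.1] w=0.0197 j=[ 16.  56. -29.  80.  31.  52.   1.]
sp [397 264   9  16 110] (array([736.3, -53.2]), array([13.2, 35.4]), 117.2) [[0.647, -0.062, 0.017], [0.66, 0.115, 0.022], [0.734, 0.137, 0.25]]
sp [204 348  28  16 251] (array([ 497. , -312.2]), array([20.8, 55.3]), 61.7) [[0.483, -0.334, 0.02], [0.497, -0.312, 0.027], [0.511, -0.291, 0.029]]
sp [215 437  47  43 692] (array([ 676.6, -415.4]), array([68.1, 82.2]), 1.4) [[0.64, -0.446, 0.012], [0.666, -0.41, 0.022], [0.713, -0.386, 0.025]]
```

View pics/s26.png

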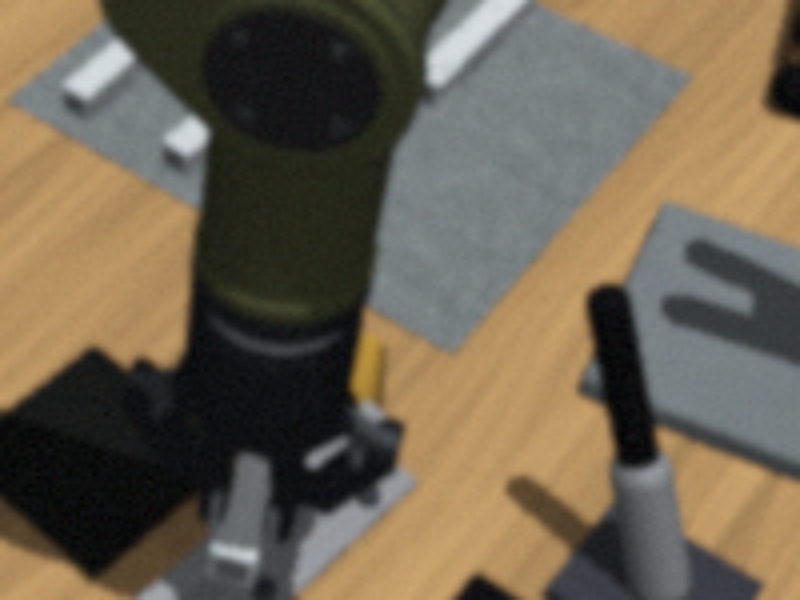

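Call:
{"method": "jog_arm", "body": {"moves": "0.03 0 -0.04 0 1; 0.03 0 -0.05 0 1; 0 0 -0.05 0 1; 0 0 0 0 1"}}

```text
time_s: 34.0
ee_pos: [0.5872, -0.1851, 0.1238]
tool_rot: [[0.382, -0.008, 0.924], [-0.924, -0.004, 0.382], [0.0, -1.0, -0.009]]
force: [0.2, -0.2, -1.3]
width: 0.0195
```

```bash
python3 go.py; python3 look.py scene 310 180 200 150 4 pics/s27.png
```

```text
now t=34.00 p=[ 587.2 -185.1  123.8] psi=22.46 tilt=-0.0081,-0.0038 F=[ 0.2 -0.2 -1.3] w=0.0195 j=[ 29.  51. -29.  96.  34.  42.   6.]
sp [394 264  12  20 169] (array([658.2, 110.6]), array([24.5, 61.7]), 119.9) [[0.641, 0.089, 0.014], [0.656, 0.113, 0.022], [0.669, 0.135, 0.025]]
sp [204 348  28  16 252] (array([ 497.4, -312.7]), array([21.4, 54.7]), 62.0) [[0.483, -0.334, 0.019], [0.497, -0.313, 0.026], [0.51, -0.29, 0.03]]
sp [215 437  47  43 699] (array([ 673.4, -417.6]), array([69.4, 81.1]), 40.5) [[0.64, -0.446, 0.011], [0.666, -0.41, 0.022], [0.713, -0.385, 0.025]]
```

View pics/s27.png

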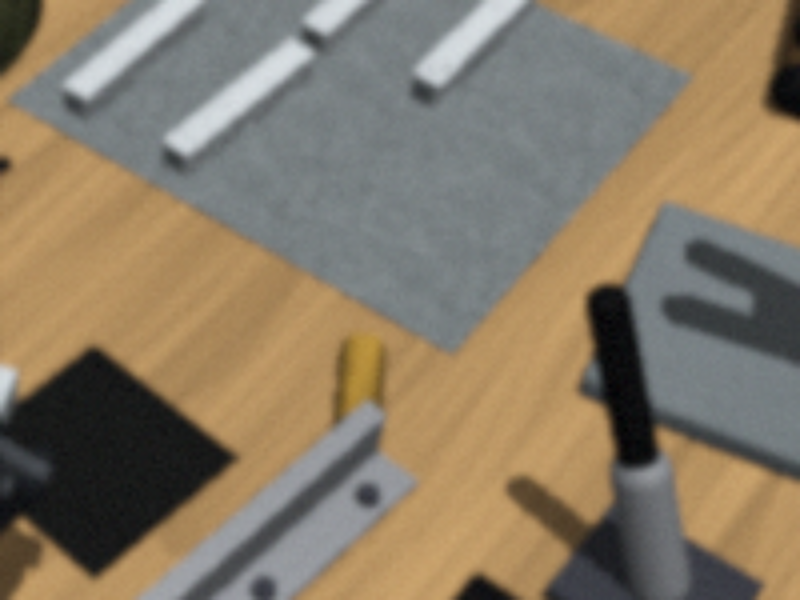

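The spacer is now in front of the backstop line, its visible part at about (362,380): (657,112) mm, axis 120°. I'll regrip the bar at its other end to work from the +y side.

Call:
{"method": "jog_arm", "body": {"moves": "0 0.03 0 5 1; 0 0.035 0 6 1; 0 0.025 0 6 1; 0 0.008 0 5 1; 0 0 0 0 1"}}

```text
time_s: 34.67
ee_pos: [0.5945, -0.1791, 0.0262]
tool_rot: [[0.016, 0.001, 1.0], [-1.0, 0.0, 0.016], [-0.0, -1.0, 0.001]]
force: [-0.6, 0.5, -0.7]
width: 0.0193
```

```bash
python3 go.py
```

```text
now t=34.67 p=[ 594.5 -179.1   26.2] psi=0.90 tilt=0.0012,0.0005 F=[-0.6  0.5 -0.7] w=0.0193 j=[ 23.  58. -18.  97.  32.  30. -15.]
```

Call:
{"method": "jog_arm", "body": {"moves": "0 0.0015 0 0.9 1; 0 0 0 0 0.5; 0 0 0 0 0.5; -0.045 0 0 0 0.5; -0.045 0 0 0 0.5"}}

```text
time_s: 35.3
ee_pos: [0.5936, -0.0904, 0.0252]
tool_rot: [[-0.004, 0.001, 1.0], [-1.0, 0.0, -0.004], [-0.0, -1.0, 0.001]]
force: [0.8, 0.3, 0.3]
width: 0.0423
```

Call:
{"method": "jog_arm", "body": {"moves": "0 0 0 0 0.5; 0 0 0 0 1; 0 0 0 0 1; 0 0 0 0 1; 0 0 0 0 1"}}

```text
time_s: 35.92
ee_pos: [0.5935, -0.0923, 0.0254]
tool_rot: [[-0.004, 0.001, 1.0], [-1.0, -0.001, -0.004], [0.001, -1.0, 0.001]]
force: [-1.4, 1.6, 6.2]
width: 0.0194
```

Call:
{"method": "jog_arm", "body": {"moves": "0 -0.03 0 0 1; 0 -0.04 0 0 1; 0 -0.03 0 0 1; 0 0 0 0 1"}}

```text
time_s: 36.42
ee_pos: [0.5944, -0.0925, 0.1266]
tool_rot: [[-0.004, 0.004, 1.0], [-1.0, -0.001, -0.004], [0.001, -1.0, 0.004]]
force: [0.5, 0.3, -2.4]
width: 0.0196
```

```bash
python3 go.py 620,205,125,0 705,205,125,0; python3 look.py scene 230 180 250 190 3 pics/s28.png
```

```text
now t=36.42 p=[594.4 -92.5 126.6] psi=-0.25 tilt=0.0042,-0.0010 F=[ 0.5  0.3 -2.4] w=0.0196 j=[ 16.  48. -21. 100.  27.  37. -20.]
-> 620,205,125,0 : turn -0.25  shift x -0.2975 y 0.0016 z 0.0256
-> 705,205,125,0 : turn -0.00  shift x 0.0000 y -0.0000 z 0.0850
sp [394 264  12  20 170] (array([658.7, 110.6]), array([24.7, 61.8]), 119.4) [[0.642, 0.089, 0.014], [0.656, 0.114, 0.021], [0.668, 0.135, 0.025]]
sp [204 348  28  16 255] (array([ 497.3, -312.4]), array([21.5, 55.2]), 60.7) [[0.483, -0.334, 0.019], [0.497, -0.312, 0.027], [0.511, -0.291, 0.03]]
sp [215 437  47  43 693] (array([ 676.7, -415.4]), array([68.1, 82.2]), 1.4) [[0.64, -0.446, 0.012], [0.667, -0.41, 0.022], [0.713, -0.386, 0.025]]
```

View pics/s28.png

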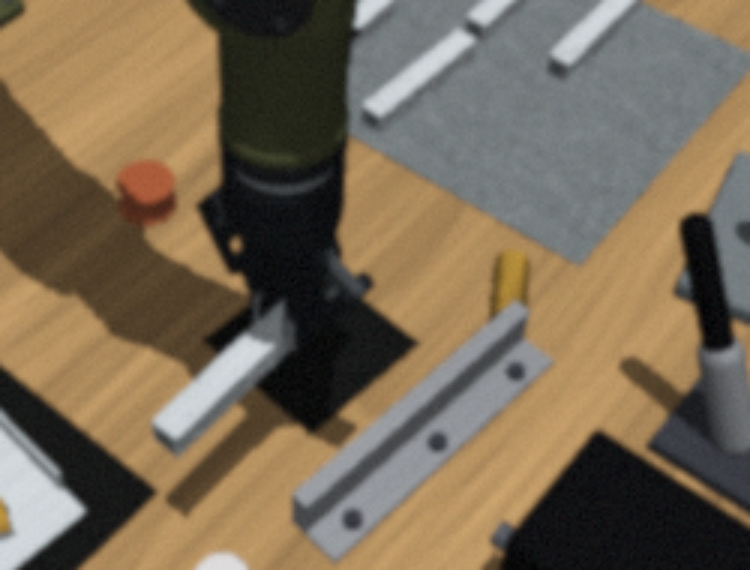

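Call:
{"method": "jog_arm", "body": {"moves": "-0.04 0 0.005 0 1; -0.055 0 0.005 0 1; -0.055 0 0.005 0 1; -0.055 0 0.01 0 1; -0.055 0 0.02 0 1"}}

```text
time_s: 37.1
ee_pos: [0.6373, 0.1694, 0.1225]
tool_rot: [[-0.002, -0.004, 1.0], [-1.0, -0.003, -0.002], [0.003, -1.0, -0.004]]
force: [-0.2, 0.1, -1.2]
width: 0.0193
```

Call:
{"method": "jog_arm", "body": {"moves": "-0.04 0 0.03 0 1; 0 0 0.033 0 1; 0 0 0 0 1; 0 0.02 0 0 1; 0 0 0 0 1"}}

```text
time_s: 37.72
ee_pos: [0.6984, 0.2074, 0.1009]
tool_rot: [[-0.001, -0.007, 1.0], [-1.0, -0.003, -0.001], [0.003, -1.0, -0.007]]
force: [-1.0, 0.2, -2.0]
width: 0.0195
```

```bash
python3 go.py 702,207,32,0; python3 look.py scene 330 160 200 150 4 pics/s29.png
```

```text
now t=37.73 p=[698.4 207.4 100.9] psi=-0.08 tilt=-0.0074,-0.0032 F=[-1.   0.2 -2. ] w=0.0195 j=[-11.  59. -20.  74.  22.  51. -36.]
-> 702,207,32,0 : turn -0.08  shift x 0.0004 y 0.0689 z 0.0036
sp [394 264  12  20 172] (array([658.3, 110.5]), array([24.3, 61.7]), 119.9) [[0.64, 0.088, 0.014], [0.657, 0.114, 0.022], [0.669, 0.134, 0.025]]
sp [204 348  28  17 254] (array([ 497.4, -312.4]), array([21.3, 55.2]), 62.7) [[0.483, -0.335, 0.019], [0.497, -0.312, 0.026], [0.511, -0.291, 0.03]]
sp [215 437  47  43 700] (array([ 673.4, -417.6]), array([69.4, 81.1]), 40.5) [[0.64, -0.446, 0.011], [0.666, -0.41, 0.022], [0.713, -0.386, 0.025]]
```

View pics/s29.png

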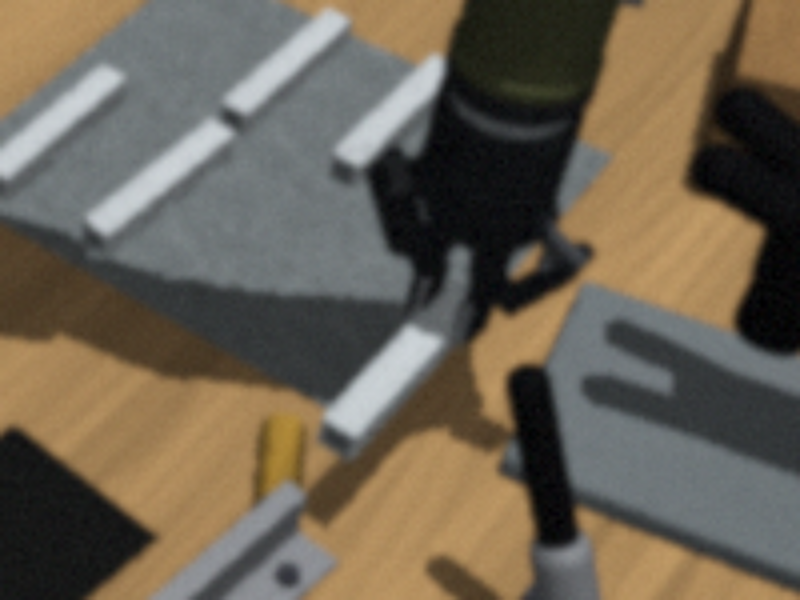

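Call:
{"method": "jog_arm", "body": {"moves": "0 0.02 0.004 0 1; 0 0.022 0 0 1; 0 0.019 0 0 1; 0 0.007 0 0 1; 0 0 0 0 1"}}

```text
time_s: 38.4
ee_pos: [0.7053, 0.209, 0.0359]
tool_rot: [[-0.002, -0.001, 1.0], [-1.0, -0.0, -0.002], [0.0, -1.0, -0.001]]
force: [-0.1, -0.8, -0.3]
width: 0.0194
```

```bash
python3 go.py; python3 look.py scene 330 160 200 150 4 pics/s30.png
```

```text
now t=38.40 p=[705.3 209.   35.9] psi=-0.10 tilt=-0.0011,-0.0004 F=[-0.1 -0.8 -0.3] w=0.0194 j=[-12.  64. -18.  74.  23.  46. -37.]
sp [394 264  12  20 170] (array([658.3, 111. ]), array([24.6, 61.3]), 119.9) [[0.641, 0.09, 0.013], [0.656, 0.114, 0.021], [0.669, 0.136, 0.025]]
sp [204 348  28  16 252] (array([ 497.7, -312.5]), array([22.2, 55.1]), 63.2) [[0.484, -0.334, 0.019], [0.497, -0.312, 0.026], [0.511, -0.291, 0.03]]
sp [215 437  47  43 691] (array([ 673.2, -417.8]), array([69.4, 80.6]), 40.5) [[0.64, -0.446, 0.011], [0.666, -0.41, 0.022], [0.713, -0.385, 0.025]]
```

View pics/s30.png

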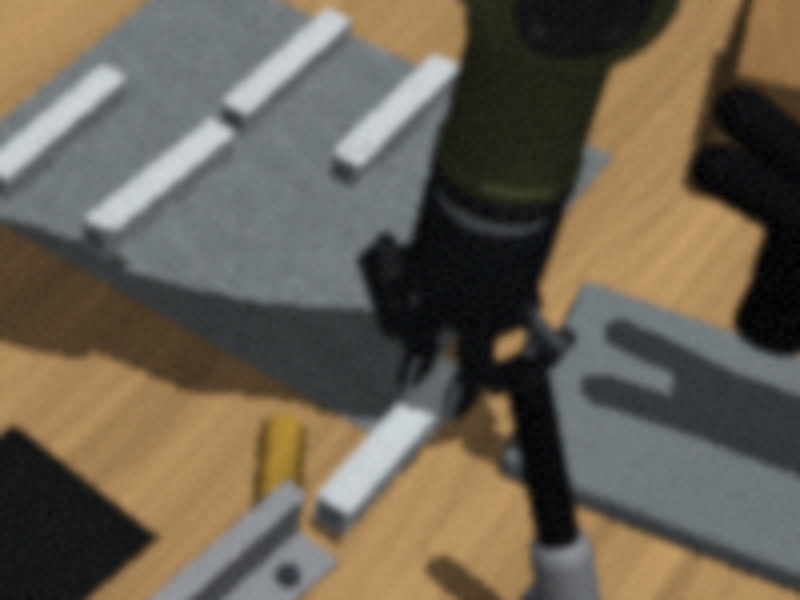

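Call:
{"method": "jog_arm", "body": {"moves": "0 0.003 -0.008 0 1; 0 0 -0.01 0 1; 0 0 -0.01 0 1; 0 0 -0.01 0 1; 0 0 -0.01 0 1"}}

```text
time_s: 39.08
ee_pos: [0.6571, 0.2092, 0.034]
tool_rot: [[-0.002, 0.0, 1.0], [-1.0, 0.0, -0.002], [-0.0, -1.0, 0.0]]
force: [1.1, -0.2, -1.3]
width: 0.0196
```

```bash
python3 go.py; python3 look.py scene 310 160 200 150 4 pics/s31.png
```

```text
now t=39.08 p=[657.1 209.2  34. ] psi=-0.09 tilt=0.0003,0.0001 F=[ 1.1 -0.2 -1.3] w=0.0196 j=[-13.  61. -17.  84.  24.  39. -41.]
sp [381 259  20  22 153] (array([631.4, 107.3]), array([22.1, 72.2]), 98.4) [[0.624, 0.082, 0.015], [0.632, 0.104, 0.022], [0.641, 0.139, 0.026]]
sp [204 348  28  16 254] (array([ 497.6, -312.5]), array([21.4, 55.2]), 62.0) [[0.483, -0.334, 0.019], [0.497, -0.313, 0.027], [0.511, -0.291, 0.03]]
sp [215 437  47  43 692] (array([ 676.9, -415.8]), array([68.3, 81.8]), 179.2) [[0.64, -0.446, 0.012], [0.666, -0.41, 0.022], [0.713, -0.386, 0.025]]
```

View pics/s31.png

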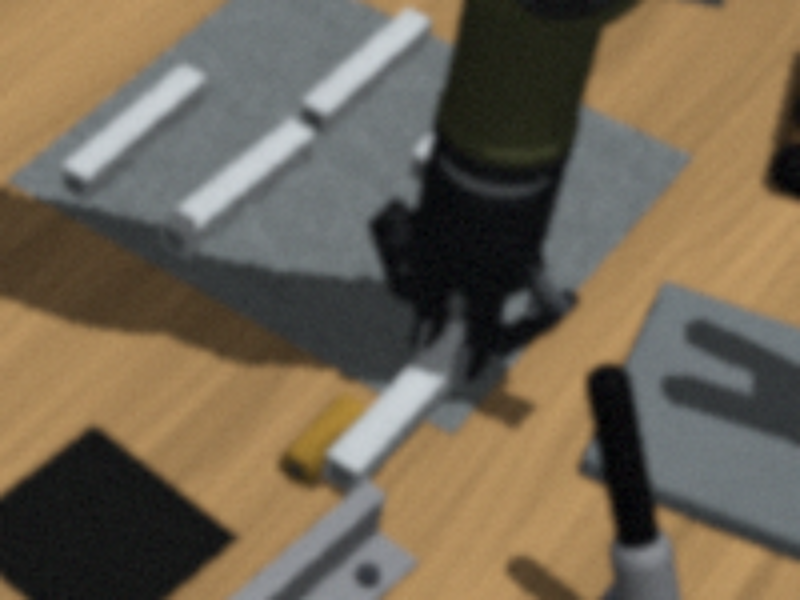

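Spacer is lined up along y in front of the wall at about (325,440), (632,107) mm. Now pushing it endwise toward the mat centre.

Call:
{"method": "jog_arm", "body": {"moves": "0 0 0.006 0 1; -0.03 0 0 0 1; -0.032 0 0 0 1; 0 0 -0.02 0 1; 0 0 -0.011 0 1"}}

```text
time_s: 39.75
ee_pos: [0.6325, 0.2714, 0.0335]
tool_rot: [[-0.001, -0.0, 1.0], [-1.0, -0.0, -0.001], [0.0, -1.0, -0.0]]
force: [0.5, -0.3, -2.0]
width: 0.0192
```

```bash
python3 go.py; python3 look.py scene 310 160 200 150 4 pics/s32.png
```

```text
now t=39.75 p=[632.5 271.4  33.5] psi=-0.07 tilt=-0.0001,-0.0002 F=[ 0.5 -0.3 -2. ] w=0.0192 j=[-19.  61. -16.  84.  23.  39. -46.]
sp [380 258  21  22 220] (array([633.7, 109.2]), array([25.7, 69.7]), 91.7) [[0.623, 0.083, 0.012], [0.634, 0.109, 0.021], [0.642, 0.138, 0.024]]
sp [204 347  28  18 259] (array([ 497.1, -312.2]), array([21.7, 55.2]), 62.7) [[0.483, -0.334, 0.019], [0.497, -0.313, 0.026], [0.511, -0.291, 0.03]]
sp [215 437  47  43 695] (array([ 673.5, -417.6]), array([69.4, 81.2]), 40.5) [[0.641, -0.446, 0.012], [0.666, -0.41, 0.022], [0.713, -0.386, 0.025]]
```

View pics/s32.png

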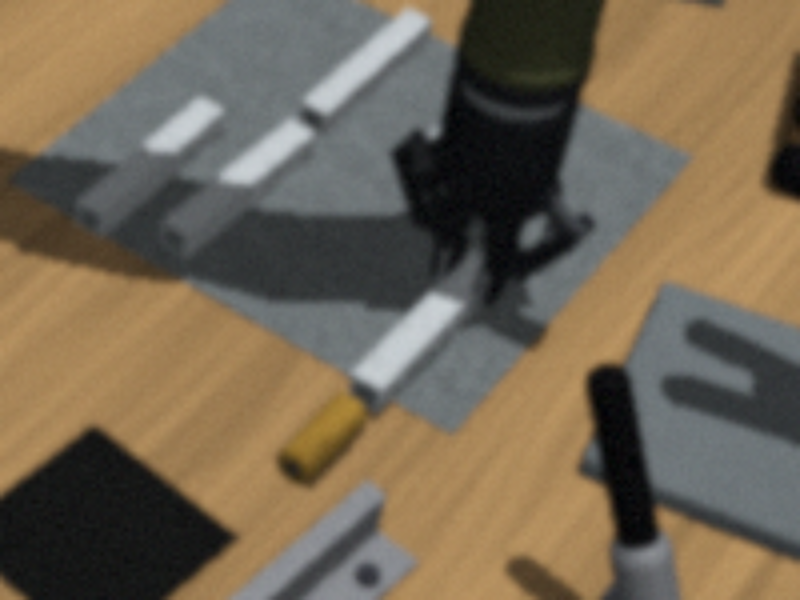

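Call:
{"method": "jog_arm", "body": {"moves": "0.012 0 0 0 1; 0.013 0 0 0 1; 0.013 0 0 0 1; 0.013 0 0 0 1; 0.013 0 0 0 1"}}

```text
time_s: 40.42
ee_pos: [0.6329, 0.2059, 0.0338]
tool_rot: [[-0.002, 0.0, 1.0], [-1.0, -0.0, -0.002], [0.0, -1.0, 0.0]]
force: [0.5, 0.2, -0.8]
width: 0.0191
```

Call:
{"method": "jog_arm", "body": {"moves": "0.013 0 0 0 1; 0.013 0 0 0 1; 0.013 0 0 0 1; 0.013 0 0 0 1; 0.01 0 0 0 1"}}

```text
time_s: 41.05
ee_pos: [0.6326, 0.1439, 0.0337]
tool_rot: [[-0.002, -0.0, 1.0], [-1.0, -0.0, -0.002], [0.0, -1.0, -0.0]]
force: [-0.5, -0.0, -1.1]
width: 0.0197
```

```bash
python3 go.py; python3 look.py scene 290 160 200 150 4 pics/s33.png
```

```text
now t=41.05 p=[632.6 143.9  33.7] psi=-0.13 tilt=-0.0000,-0.0005 F=[-0.5 -0.  -1.1] w=0.0197 j=[ -8.  58. -17.  92.  26.  33. -39.]
sp [349 288  23  23 267] (array([632. ,  -6.9]), array([25.8, 67. ]), 89.5) [[0.617, -0.033, 0.012], [0.632, -0.008, 0.021], [0.641, 0.021, 0.024]]
sp [204 348  28  16 254] (array([ 497.4, -312.4]), array([20.8, 55.2]), 61.7) [[0.483, -0.334, 0.019], [0.497, -0.313, 0.026], [0.511, -0.291, 0.03]]
sp [215 437  47  43 691] (array([ 676.9, -415.4]), array([68.1, 82.6]), 1.4) [[0.64, -0.446, 0.012], [0.666, -0.41, 0.022], [0.713, -0.386, 0.025]]
```

View pics/s33.png

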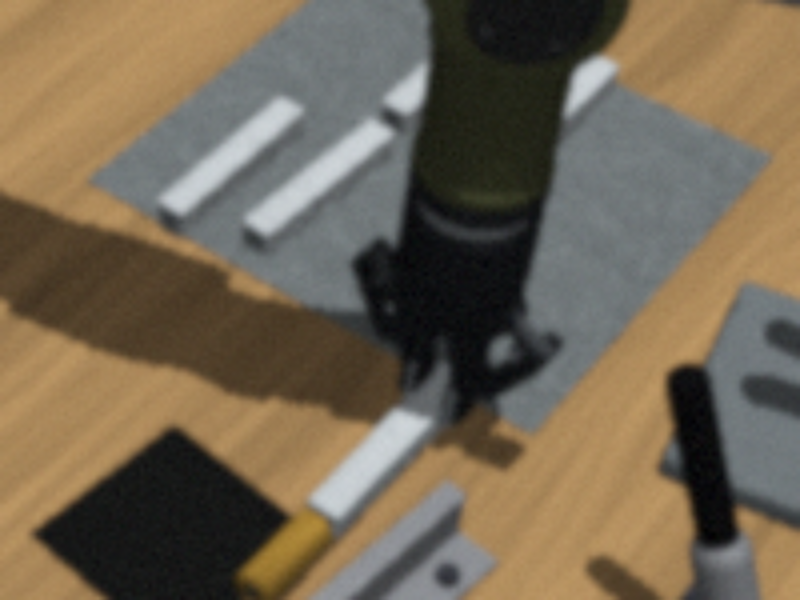

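Spacer sits at about (285,555), (632,-7) mm. Putting the bar back on its mat.

Call:
{"method": "jog_arm", "body": {"moves": "-0.02 -0.01 0 0 1; -0.04 -0.02 0 0 1; -0.05 0 0.004 0 1; -0.04 0 0.004 0 1; -0.01 0 0 0 1"}}

```text
time_s: 41.72
ee_pos: [0.639, 0.3132, 0.0648]
tool_rot: [[0.005, 0.0, 1.0], [-1.0, 0.007, 0.005], [-0.007, -1.0, 0.0]]
force: [-0.5, 0.4, -1.4]
width: 0.0195
```

Call:
{"method": "jog_arm", "body": {"moves": "0 0.01 0 0 1; 0 0.016 0 0 1; 0 0.0085 0 0 1; 0 0 0 0 1"}}

```text
time_s: 42.22
ee_pos: [0.6408, 0.3034, 0.0283]
tool_rot: [[-0.003, -0.001, 1.0], [-1.0, -0.002, -0.003], [0.002, -1.0, -0.001]]
force: [0.3, -0.2, -0.9]
width: 0.0196
```

```bash
python3 go.py
```

```text
now t=42.23 p=[640.8 303.4  28.3] psi=-0.19 tilt=-0.0011,-0.0016 F=[ 0.3 -0.2 -0.9] w=0.0196 j=[-21.  62. -17.  80.  23.  41. -47.]
```

Lower 1 mm, release, rise, and go back to the scoop (handle at about (424,-317), ψ -5).

Call:
{"method": "jog_arm", "body": {"moves": "0 0.001 0 0 1; 0 0 0 0 0; 0 0 0 0 0; 0 0 0 0 0; 0 -0.04 0 0 0"}}

```text
time_s: 42.85
ee_pos: [0.6384, 0.3036, 0.0654]
tool_rot: [[-0.001, -0.006, 1.0], [-1.0, -0.004, -0.001], [0.004, -1.0, -0.006]]
force: [0.9, 0.3, -0.0]
width: 0.0852
```

Call:
{"method": "jog_arm", "body": {"moves": "0 -0.06 0 0 0; 0.03 -0.05 -0.01 0 0; 0.055 0 -0.02 0 0; 0.055 0 -0.02 0 0; 0.055 0 -0.02 0 0"}}

```text
time_s: 43.48
ee_pos: [0.57, 0.1085, 0.1788]
tool_rot: [[-0.002, 0.001, 1.0], [-1.0, -0.0, -0.002], [0.0, -1.0, 0.001]]
force: [0.9, -0.8, -0.5]
width: 0.0854
```

Call:
{"method": "jog_arm", "body": {"moves": "0.055 0 -0.02 0 0; 0.055 0 -0.02 0 0; 0.055 0 -0.02 0 0; 0.055 0 -0.02 0 0; 0.055 0 -0.02 0 0"}}

```text
time_s: 44.1
ee_pos: [0.4696, -0.1663, 0.1787]
tool_rot: [[-0.002, 0.001, 1.0], [-1.0, -0.001, -0.002], [0.001, -1.0, 0.001]]
force: [1.4, -1.2, 0.2]
width: 0.0854
```

```bash
python3 go.py 424,-317,88.8,-5.2; python3 - <<'E'
from rig import arm
import cv2,numpy as np
from h import *
t=arm.snapshot("top");P=cloud(t);g=t["color"].min(2)
m=np.zeros((480,640),bool); m[165:335,105:265]=True
for i,mm,st in comps(m&(g>150),150,2500): print("bar",st[:2],rect(t,mm,.024),np.median(P[mm][:,2]).round(4))
E
python3 look.py top 240 150 260 190 3 pics/t34.png
```

```text
now t=44.10 p=[ 469.6 -166.3  178.7] psi=-0.09 tilt=0.0012,-0.0005 F=[ 1.4 -1.2  0.2] w=0.0854 j=[ 28.  38. -23. 115.  27.  32. -13.]
-> 424,-317,88.8,-5.2 : turn 5.11  shift x 0.1542 y 0.0899 z -0.0318
bar [189 192] (array([642. , 257.6]), array([ 18.8, 142.6]), 90.2) 0.0242
bar [122 227] (array([547.3, 425.1]), array([ 20.9, 141.3]), 90.3) 0.0243
bar [184 259] (array([461.8, 260.1]), array([ 23.3, 141.9]), 87.9) 0.0245
bar [120 261] (array([458.4, 421.4]), array([ 22.9, 141.8]), 90.3) 0.024
bar [191 282] (array([402.5, 238.2]), array([ 25.7, 142. ]), 92.4) 0.0244
sp [463 169  30  31 402] (array([ 675.1, -413.8]), array([73.3, 80.6]), 0.2) [[0.64, -0.448, 0.01], [0.677, -0.414, 0.023], [0.711, -0.382, 0.027]]
sp [307 197  23  10 201] (array([626.7,  -5.1]), array([24. , 56.5]), 90.2) [[0.618, -0.028, 0.015], [0.628, -0.005, 0.023], [0.64, 0.021, 0.028]]
```

View pics/t34.png

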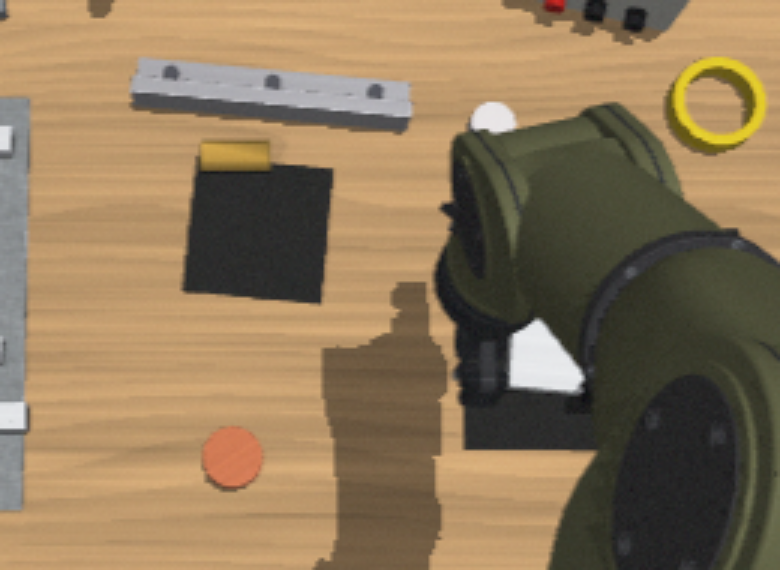

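The spacer is at pixel (235,155) of this crop, just off the mat's upper edge; the flux tin and other things are in place. One bar was knocked to (402,238). Regripping the scoop.

Call:
{"method": "jog_arm", "body": {"moves": "0.03 0 -0.008 5 0; 0.05 0 -0.01 0 0; 0.05 0.02 -0.01 0 0; 0.024 0.01 -0.004 0 0; 0 0 0 0 0"}}

```text
time_s: 44.82
ee_pos: [0.4259, -0.3177, 0.1477]
tool_rot: [[-0.093, -0.001, 0.996], [-0.996, -0.001, -0.093], [0.001, -1.0, -0.001]]
force: [-0.2, -0.1, 0.4]
width: 0.0858
```

```bash
python3 go.py 424,-317,88.8,-5.2
```

```text
now t=44.83 p=[ 425.9 -317.7  147.7] psi=-5.35 tilt=-0.0013,-0.0005 F=[-0.2 -0.1  0.4] w=0.0858 j=[ 45.  43. -22. 111.  29.  32.  -2.]
-> 424,-317,88.8,-5.2 : turn -0.15  shift x -0.0005 y 0.0589 z -0.0020
```

Call:
{"method": "jog_arm", "body": {"moves": "-0.0005 0.02 -0.002 -0.1 0; 0 0.022 0 0 0; 0 0.0165 0 0 0; 0 0 0 0 0; 0 0 0 0 1", "newtons": 110}}

```text
time_s: 45.45
ee_pos: [0.4263, -0.3144, 0.0907]
tool_rot: [[-0.086, 0.002, 0.996], [-0.996, -0.0, -0.086], [0.0, -1.0, 0.002]]
force: [-0.1, 0.1, 0.5]
width: 0.0696
```

Call:
{"method": "jog_arm", "body": {"moves": "0 0 0 0 1; 0 0 0 0 1; 0 0 0 0 1; 0 0 0 0 1; 0 0 0 0 1"}}

```text
time_s: 46.08
ee_pos: [0.4252, -0.3154, 0.0904]
tool_rot: [[-0.087, 0.0, 0.996], [-0.996, -0.001, -0.087], [0.001, -1.0, 0.001]]
force: [-1.1, 0.9, 6.4]
width: 0.0145
```

```bash
python3 go.py
```

```text
now t=46.08 p=[ 425.2 -315.4   90.4] psi=-5.02 tilt=0.0005,-0.0006 F=[-1.1  0.9  6.4] w=0.0145 j=[ 42.  48. -17. 113.  33.  24.  -5.]
```

Call:
{"method": "jog_arm", "body": {"moves": "0 -0.006 0 0.2 1; 0 -0.012 0 0 1; 0 -0.016 0 0 1; 0 -0.014 0 0 1; 0 -0.008 0 0 1"}}

```text
time_s: 46.7
ee_pos: [0.4255, -0.3155, 0.1472]
tool_rot: [[-0.091, 0.001, 0.996], [-0.996, -0.001, -0.091], [0.001, -1.0, 0.002]]
force: [-0.1, 0.3, -2.5]
width: 0.0146
```

Call:
{"method": "jog_arm", "body": {"moves": "-0.008 -0.003 0.002 0 1; -0.016 0 0.004 0 1; -0.024 0 0.006 0 1; -0.032 0 0.008 0 1; -0.038 0 0.009 0 1"}}

```text
time_s: 47.32
ee_pos: [0.4649, -0.1982, 0.1483]
tool_rot: [[-0.09, -0.001, 0.996], [-0.996, 0.001, -0.09], [-0.001, -1.0, -0.001]]
force: [0.5, 1.5, -2.6]
width: 0.0148
```

Call:
{"method": "jog_arm", "body": {"moves": "-0.038 0 0.009 0 1; -0.036 0 0.009 0 1; -0.032 0 0.008 0 1; -0.026 0 0.006 0 1; -0.018 0 0.004 0 1"}}

```text
time_s: 47.95
ee_pos: [0.5141, -0.0512, 0.1484]
tool_rot: [[-0.087, -0.001, 0.996], [-0.996, 0.001, -0.087], [-0.001, -1.0, -0.001]]
force: [0.2, 0.5, -2.9]
width: 0.0146
```

Call:
{"method": "jog_arm", "body": {"moves": "-0.009 0 0.002 0 1; -0.004 0 0.001 0 1; 0 0 0 0 1; 0 0 -0.008 0 1; 0 0 -0.014 0 1"}}

```text
time_s: 48.58
ee_pos: [0.4958, -0.0405, 0.1488]
tool_rot: [[-0.092, 0.0, 0.996], [-0.996, -0.0, -0.092], [0.0, -1.0, 0.0]]
force: [-0.3, -0.6, -2.0]
width: 0.0149
```

Call:
{"method": "jog_arm", "body": {"moves": "0 0 -0.018 0 1; 0 0 0 0 1; 0 0 0 0 1"}}

```text
time_s: 48.95
ee_pos: [0.4793, -0.0383, 0.149]
tool_rot: [[-0.091, 0.001, 0.996], [-0.996, -0.0, -0.091], [-0.0, -1.0, 0.001]]
force: [-0.4, -0.2, -1.9]
width: 0.0146
```

```bash
python3 go.py 476,-38,150,-5.2 476,-38,87.5,-5.2;  python3 look.py scene 270 180 200 180 4 pics/s35.png
```

```text
now t=48.95 p=[479.3 -38.3 149. ] psi=-5.24 tilt=0.0014,-0.0000 F=[-0.4 -0.2 -1.9] w=0.0146 j=[  9.  39. -16. 119.  25.  24. -32.]
-> 476,-38,150,-5.2 : turn -0.04  shift x 0.0000 y -0.0010 z -0.0033
-> 476,-38,87.5,-5.2 : turn -0.00  shift x 0.0000 y 0.0625 z 0.0000
sp [312 265  26  14 224] (array([550.6, -39.4]), array([25.1, 56.6]), 56.8) [[0.536, -0.062, 0.077], [0.551, -0.04, 0.085], [0.566, -0.017, 0.088]]
sp [348 288  24  24 274] (array([632.7,  -8.6]), array([26.9, 66.9]), 89.5) [[0.617, -0.035, 0.012], [0.632, -0.009, 0.021], [0.641, 0.02, 0.025]]
sp [215 437  47  43 692] (array([ 673.3, -417.7]), array([69.4, 80.8]), 40.5) [[0.64, -0.446, 0.011], [0.666, -0.41, 0.022], [0.713, -0.386, 0.025]]
```

View pics/s35.png

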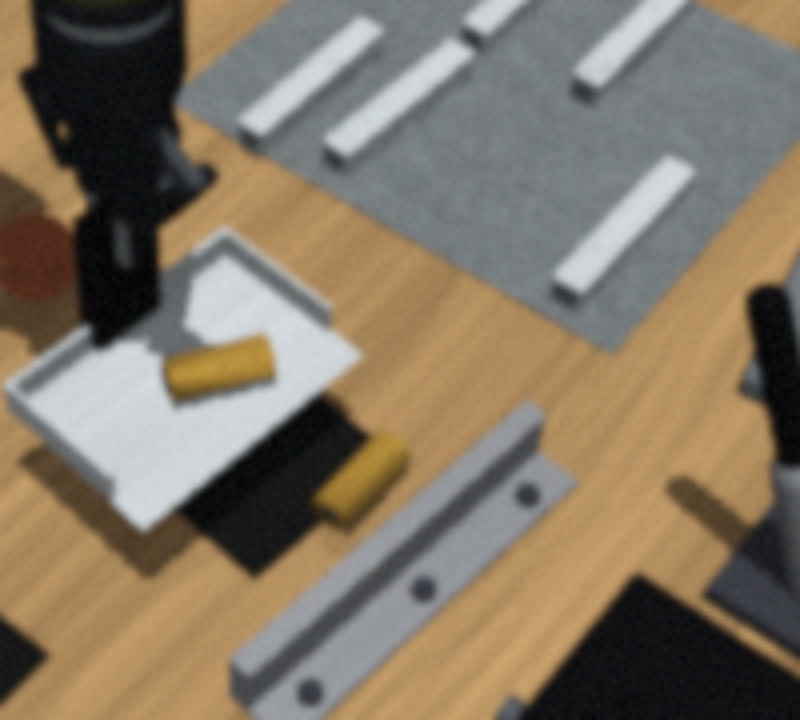

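Both spacers visible: one on the pan at (220,368), the other on the bench at (362,480). Lowering for the second push.

Call:
{"method": "jog_arm", "body": {"moves": "0 0.01 -0.003 0 1; 0 0.018 0 0 1; 0 0.018 0 0 1; 0 0.01 0 0 1; 0 0.003 0 0 1"}}

```text
time_s: 49.62
ee_pos: [0.4752, -0.0376, 0.089]
tool_rot: [[-0.09, -0.001, 0.996], [-0.996, -0.0, -0.09], [0.0, -1.0, -0.001]]
force: [-0.7, -0.0, -2.5]
width: 0.0145
```

Call:
{"method": "jog_arm", "body": {"moves": "0 0.002 0 0 1; 0 0 0 0 1; 0 0.001 0 0 1; 0 0 0 0 1"}}

```text
time_s: 50.12
ee_pos: [0.4758, -0.0378, 0.0873]
tool_rot: [[-0.091, 0.001, 0.996], [-0.996, -0.0, -0.091], [0.0, -1.0, 0.001]]
force: [-1.2, -0.5, 2.6]
width: 0.0147
```

Call:
{"method": "jog_arm", "body": {"moves": "0 0.0008 0.004 0 1; 0 0 0.01 0 1; 0 0 0.013 0 1; 0 0 0.013 0 1; 0 0 0.013 0 1"}}

```text
time_s: 50.75
ee_pos: [0.5264, -0.0426, 0.0873]
tool_rot: [[-0.09, -0.003, 0.996], [-0.996, -0.001, -0.09], [0.001, -1.0, -0.003]]
force: [-7.2, 0.2, 13.3]
width: 0.0147
```

Call:
{"method": "jog_arm", "body": {"moves": "0 0 0.008 0 1; 0 0 0.006 0 1; 0 0 0.004 0 1; 0 0 0.003 0 1; 0 0 0 0 1"}}

```text
time_s: 51.38
ee_pos: [0.5477, -0.0444, 0.0873]
tool_rot: [[-0.091, -0.002, 0.996], [-0.996, -0.001, -0.091], [0.001, -1.0, -0.002]]
force: [-6.4, 1.0, 14.9]
width: 0.0145
```

```bash
python3 go.py;  python3 look.py scene 290 200 180 150 4 pics/s36.png
```

```text
now t=51.38 p=[547.7 -44.4  87.3] psi=-5.20 tilt=-0.0019,-0.0008 F=[-6.4  1.  14.9] w=0.0145 j=[  9.  49. -15. 110.  27.  25. -31.]
sp [332 295  47  18 325] (array([636.5, -29.9]), array([ 37. , 108.5]), 53.4) [[0.603, -0.068, 0.016], [0.624, -0.036, 0.023], [0.658, 0.013, 0.026]]
sp [215 437  47  43 697] (array([ 676.6, -415.4]), array([68.1, 82.2]), 1.4) [[0.64, -0.446, 0.011], [0.666, -0.41, 0.022], [0.713, -0.386, 0.025]]
```

View pics/s36.png

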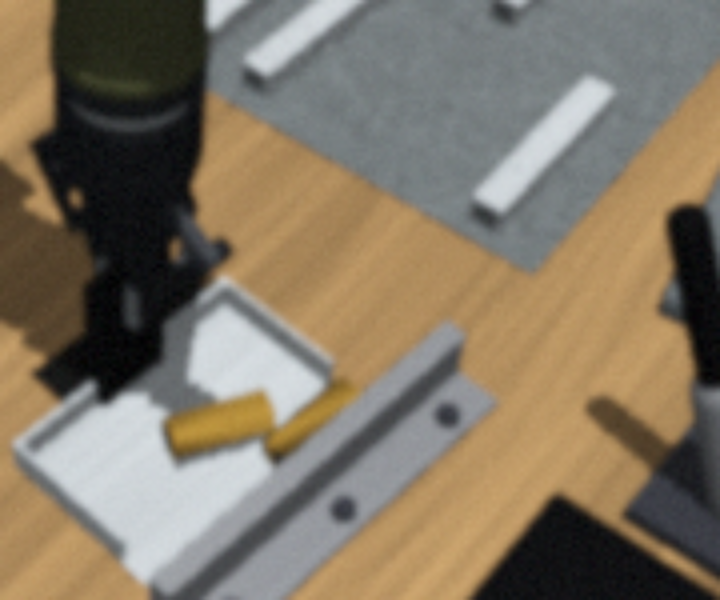

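Call:
{"method": "jog_arm", "body": {"moves": "0 0 0.003 0 1; 0 0 0.003 0 1; 0 0 0.002 0 1; 0 0 0 0 1"}}

```text
time_s: 51.92
ee_pos: [0.555, -0.0451, 0.0874]
tool_rot: [[-0.091, -0.003, 0.996], [-0.996, -0.001, -0.091], [0.001, -1.0, -0.003]]
force: [-8.1, 1.6, 15.1]
width: 0.0149
```

Call:
{"method": "jog_arm", "body": {"moves": "0 0 0.0015 0 1; 0 0 0 0 1"}}

```text
time_s: 52.18
ee_pos: [0.5551, -0.0451, 0.0874]
tool_rot: [[-0.09, -0.006, 0.996], [-0.996, -0.001, -0.09], [0.002, -1.0, -0.006]]
force: [-12.1, 1.2, 17.1]
width: 0.0148
```

```bash
python3 go.py;  python3 look.py scene 310 240 120 100 6 pics/s37.png
```

```text
now t=52.17 p=[555.1 -45.1  87.4] psi=-5.19 tilt=-0.0058,-0.0011 F=[-12.1   1.2  17.1] w=0.0148 j=[  9.  49. -15. 108.  26.  27. -31.]
sp [357 295  22  18 115] (array([652.2,  -9.8]), array([12., 63.]), 82.8) [[0.646, -0.037, 0.021], [0.653, -0.013, 0.024], [0.659, 0.018, 0.027]]
sp [332 299  26  16 213] (array([618.3, -48.9]), array([22.4, 57.7]), 63.6) [[0.604, -0.073, 0.016], [0.619, -0.049, 0.024], [0.632, -0.026, 0.026]]
sp [215 437  47  43 692] (array([ 676.6, -415.4]), array([68.1, 82.2]), 1.4) [[0.641, -0.446, 0.012], [0.665, -0.41, 0.022], [0.713, -0.386, 0.025]]
```

View pics/s37.png

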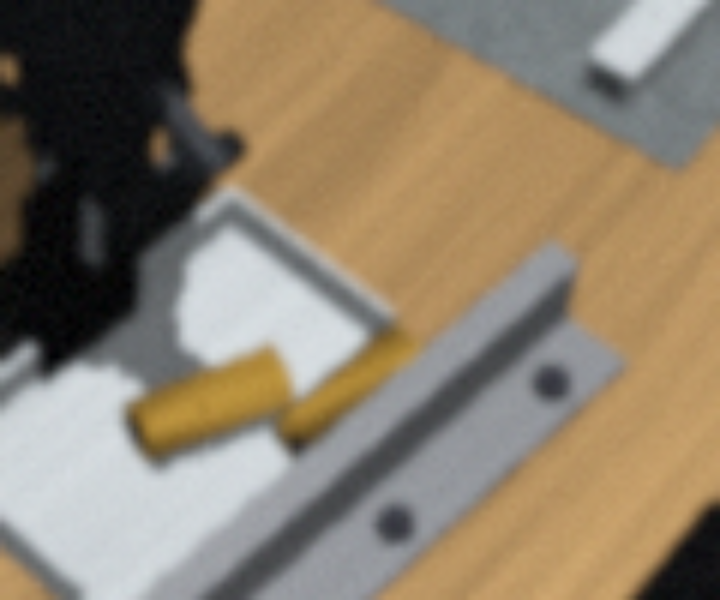

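Call:
{"method": "jog_arm", "body": {"moves": "0 -0.001 -0.003 0 1; 0 -0.001 -0.002 0 1; 0 -0.001 -0.004 0 1; 0 -0.001 -0.006 0 1; 0 0 -0.006 0 1"}}

```text
time_s: 52.85
ee_pos: [0.5372, -0.0433, 0.0899]
tool_rot: [[-0.091, -0.0, 0.996], [-0.996, -0.0, -0.091], [0.0, -1.0, -0.0]]
force: [0.2, 0.7, -2.4]
width: 0.0147
```

Call:
{"method": "jog_arm", "body": {"moves": "0 0 -0.006 0 1; 0 0 -0.005 0 1; 0 0 -0.003 0 1; 0 0 0 0 1"}}

```text
time_s: 53.35
ee_pos: [0.5236, -0.0421, 0.09]
tool_rot: [[-0.091, -0.0, 0.996], [-0.996, -0.0, -0.091], [0.0, -1.0, -0.0]]
force: [-1.0, 0.0, -3.5]
width: 0.0147
```

```bash
python3 go.py;  python3 look.py scene 310 240 120 100 6 pics/s38.png
```

```text
now t=53.35 p=[523.6 -42.1  90. ] psi=-5.20 tilt=-0.0001,-0.0001 F=[-1.   0.  -3.5] w=0.0147 j=[  8.  47. -14. 114.  27.  22. -32.]
sp [323 287  48  21 420] (array([611.4, -29.2]), array([ 47.3, 111.6]), 53.1) [[0.577, -0.066, 0.018], [0.612, -0.028, 0.026], [0.633, 0.017, 0.029]]
sp [215 437  47  43 691] (array([ 676.8, -415.4]), array([68.1, 82.4]), 1.4) [[0.64, -0.446, 0.012], [0.666, -0.41, 0.022], [0.713, -0.386, 0.025]]
```

View pics/s38.png

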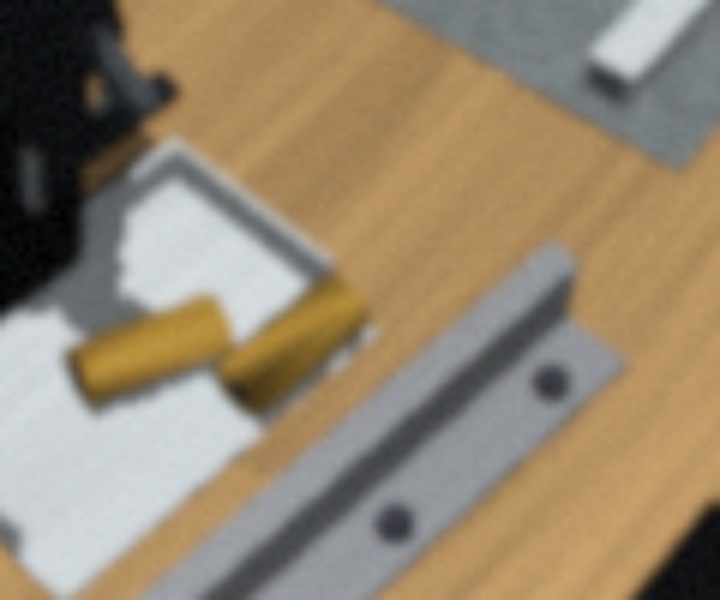

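Both ride on the pan, at (150,350) and (295,345). Lifting gently, clear of the wall.

Call:
{"method": "jog_arm", "body": {"moves": "0 -0.002 0 0 1; 0 -0.005 0 0 1; 0 -0.008 0 0 1; 0 -0.01 0 0 1; 0 -0.011 0 0 1"}}

```text
time_s: 54.02
ee_pos: [0.5238, -0.0421, 0.1269]
tool_rot: [[-0.091, 0.0, 0.996], [-0.996, -0.0, -0.091], [0.0, -1.0, 0.0]]
force: [-0.1, -0.6, -2.8]
width: 0.0147
```

Call:
{"method": "jog_arm", "body": {"moves": "0 -0.01 0 0 1; 0 -0.008 0 0 1; 0 -0.005 0 0 1; 0 -0.003 0 0 1; 0 0 0 0 1"}}

```text
time_s: 54.65
ee_pos: [0.5238, -0.0421, 0.152]
tool_rot: [[-0.091, 0.0, 0.996], [-0.996, -0.0, -0.091], [0.0, -1.0, 0.0]]
force: [-0.2, -0.6, -1.8]
width: 0.0148
```

Call:
{"method": "jog_arm", "body": {"moves": "0 0 0 0 1; 0 0 0 0 1"}}

```text
time_s: 54.9
ee_pos: [0.5236, -0.0421, 0.1517]
tool_rot: [[-0.091, -0.001, 0.996], [-0.996, -0.0, -0.091], [0.0, -1.0, -0.001]]
force: [-0.2, -0.4, -2.1]
width: 0.0147
```

```bash
python3 go.py 424,-317,150,-5.2;  python3 look.py scene 270 200 160 120 5 pics/s39.png
```

```text
now t=54.90 p=[523.6 -42.1 151.7] psi=-5.20 tilt=-0.0006,-0.0001 F=[-0.2 -0.4 -2.1] w=0.0147 j=[ 11.  41. -18. 112.  24.  30. -30.]
-> 424,-317,150,-5.2 : turn -0.00  shift x 0.2828 y 0.0017 z -0.0743
sp [323 270  50  22 464] (array([610.2, -29.7]), array([ 50.5, 110.7]), 50.8) [[0.577, -0.067, 0.08], [0.609, -0.028, 0.087], [0.634, 0.017, 0.09]]
sp [215 437  47  43 696] (array([ 676.8, -415.4]), array([68.1, 82.7]), 1.4) [[0.64, -0.446, 0.011], [0.666, -0.41, 0.022], [0.713, -0.385, 0.025]]
```

View pics/s39.png

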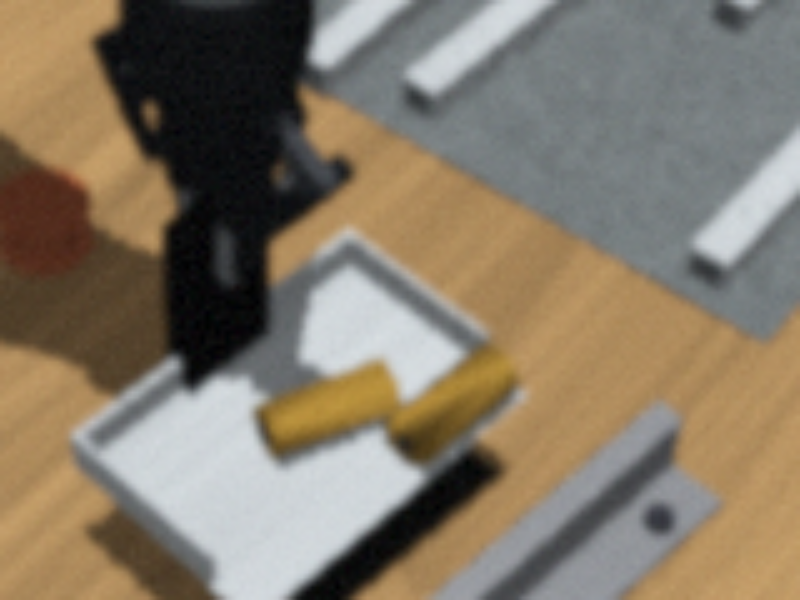

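Both spacers stand on the lifted pan ((330,410) and (455,405)). Carrying home slowly.

Call:
{"method": "jog_arm", "body": {"moves": "0.004 0 -0.001 0 1; 0.008 0 -0.002 0 1; 0.013 0 -0.0035 0 1; 0.018 0 -0.0045 0 1; 0.022 0 -0.006 0 1"}}

```text
time_s: 55.58
ee_pos: [0.5003, -0.1069, 0.152]
tool_rot: [[-0.091, -0.0, 0.996], [-0.996, -0.0, -0.091], [0.0, -1.0, -0.0]]
force: [-0.3, -0.3, -2.8]
width: 0.015
```

Call:
{"method": "jog_arm", "body": {"moves": "0.026 0 -0.007 0 1; 0.028 0 -0.0075 0 1; 0.028 0 -0.0075 0 1; 0.028 0 -0.0075 0 1; 0.026 0 -0.007 0 1"}}

```text
time_s: 56.2
ee_pos: [0.4507, -0.2399, 0.152]
tool_rot: [[-0.093, -0.001, 0.996], [-0.996, -0.001, -0.093], [0.001, -1.0, -0.001]]
force: [-0.4, -1.0, -3.1]
width: 0.015
```

Call:
{"method": "jog_arm", "body": {"moves": "0.024 0 -0.006 0 1; 0.02 0 -0.005 0 1; 0.016 0 -0.004 0 1; 0.011 0 -0.003 0 1; 0.007 0 -0.002 0 1"}}

```text
time_s: 56.82
ee_pos: [0.425, -0.3138, 0.152]
tool_rot: [[-0.091, 0.0, 0.996], [-0.996, 0.0, -0.091], [-0.0, -1.0, 0.0]]
force: [0.0, -0.6, -2.7]
width: 0.0148
```

Call:
{"method": "jog_arm", "body": {"moves": "0.004 0 -0.001 0 1; 0 0 0 -0.5 1; 0 0 0 -1.5 1; 0 0 0 -1.5 1; 0 0 0 -1 1"}}

```text
time_s: 57.45
ee_pos: [0.424, -0.3169, 0.152]
tool_rot: [[-0.011, 0.0, 1.0], [-1.0, 0.0, -0.011], [-0.0, -1.0, 0.0]]
force: [-0.1, 0.5, -3.6]
width: 0.0146
```

```bash
python3 go.py 424,-317,91,0;  python3 look.py scene 100 210 250 190 3 pics/s40.png
```

```text
now t=57.45 p=[ 424.  -316.9  152. ] psi=-0.60 tilt=0.0001,0.0001 F=[-0.1  0.5 -3.6] w=0.0146 j=[ 46.  42. -24. 111.  30.  33.   1.]
-> 424,-317,91,0 : turn -0.60  shift x 0.0001 y 0.0610 z -0.0000
sp [194 322  57  27 607] (array([ 509.5, -295.6]), array([ 48.4, 109.7]), 56.1) [[0.479, -0.334, 0.08], [0.508, -0.295, 0.088], [0.531, -0.249, 0.091]]
sp [215 437  47  43 694] (array([ 676.8, -415.4]), array([68.1, 82.7]), 1.4) [[0.64, -0.446, 0.012], [0.666, -0.41, 0.022], [0.713, -0.385, 0.025]]
```

View pics/s40.png

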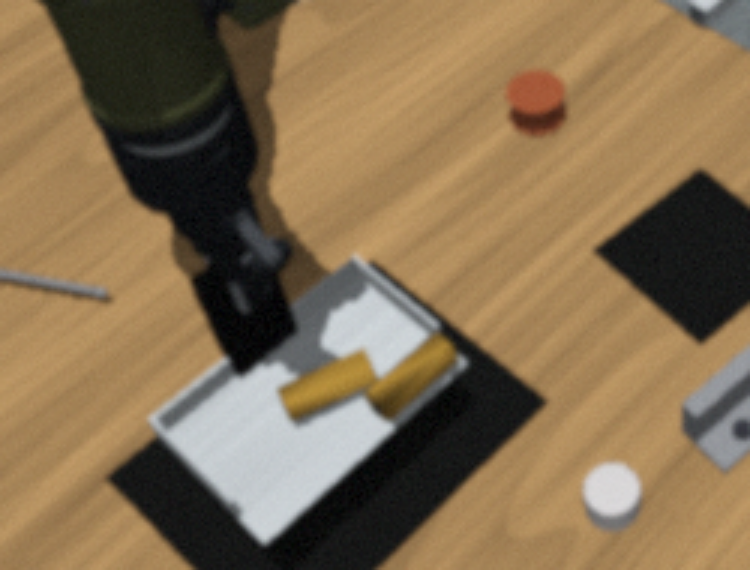

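Both spacers still aboard ((327,385) and (412,375)). Lowering onto the mat.

Call:
{"method": "jog_arm", "body": {"moves": "0 0.005 0 0 1; 0 0.01 0 0 1; 0 0.013 0 0 1; 0 0.012 0 0 1; 0 0.009 0 0 1"}}

```text
time_s: 58.12
ee_pos: [0.4236, -0.317, 0.1018]
tool_rot: [[-0.012, -0.001, 1.0], [-1.0, 0.0, -0.012], [-0.0, -1.0, -0.001]]
force: [0.6, 1.0, -2.9]
width: 0.0148
```

Call:
{"method": "jog_arm", "body": {"moves": "0 0.006 0 0 1; 0 0.003 0 0 1; 0 0.002 0 0 1; 0 0.001 0 0 1; 0 0 0 0 1"}}

```text
time_s: 58.75
ee_pos: [0.424, -0.3172, 0.0911]
tool_rot: [[-0.012, 0.0, 1.0], [-1.0, -0.0, -0.012], [0.0, -1.0, 0.0]]
force: [1.1, -0.4, -2.3]
width: 0.0153
```

Call:
{"method": "jog_arm", "body": {"moves": "0 0.001 0 0 1; 0 0 0 0 1; 0 0.0007 0 0 1; 0 0 0 0 1; 0 0 0 0 1"}}

```text
time_s: 59.38
ee_pos: [0.4241, -0.3173, 0.0904]
tool_rot: [[-0.012, 0.001, 1.0], [-1.0, -0.001, -0.012], [0.001, -1.0, 0.001]]
force: [-1.7, 0.9, 9.0]
width: 0.0148
```

Call:
{"method": "jog_arm", "body": {"moves": "0 0 0 0 0; 0 0 0 0 0; 0 0 0 0 0; 0 -0.04 0 0 0; 0 -0.06 0 0 0"}}

```text
time_s: 60.0
ee_pos: [0.4229, -0.3166, 0.189]
tool_rot: [[-0.012, -0.003, 1.0], [-1.0, 0.002, -0.012], [-0.002, -1.0, -0.003]]
force: [0.7, -0.6, 0.1]
width: 0.0859
```

```bash
python3 go.py 461,260,130,-2 461,260,25,-2;  python3 look.py scene 100 210 250 190 3 pics/s41.png
```

```text
now t=60.00 p=[ 422.9 -316.6  189. ] psi=-0.68 tilt=-0.0034,0.0024 F=[ 0.7 -0.6  0.1] w=0.0859 j=[ 48.  39. -27. 109.  28.  38.   4.]
-> 461,260,130,-2 : turn 1.32  shift x -0.5776 y 0.0590 z 0.0179
-> 461,260,25,-2 : turn -0.00  shift x 0.0000 y 0.1050 z 0.0000
sp [201 339  53  25 538] (array([ 509.6, -296. ]), array([ 47.5, 107.8]), 54.1) [[0.479, -0.334, 0.018], [0.515, -0.294, 0.026], [0.531, -0.25, 0.03]]
sp [215 437  47  43 697] (array([ 676.9, -415.4]), array([68.1, 82.6]), 1.4) [[0.641, -0.446, 0.011], [0.666, -0.41, 0.022], [0.713, -0.386, 0.025]]
```

View pics/s41.png

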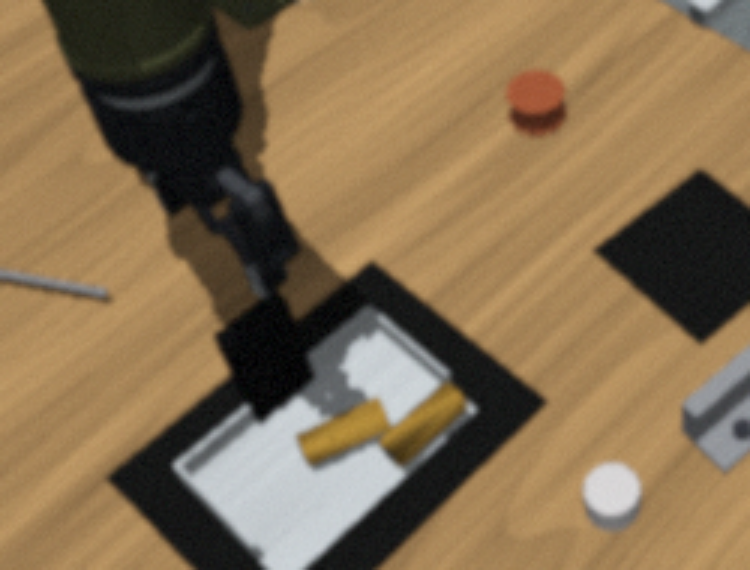

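The scoop stands on its mat with both spacers on it ((343,432) and (425,425)). Now the bars, starting with the one at (462,260).

Call:
{"method": "jog_arm", "body": {"moves": "-0.03 0 0 1.4 0; -0.055 0 0.002 0 0; -0.06 0 0.002 0 0; -0.06 0 0.002 0 0; -0.06 0 0.002 0 0"}}

```text
time_s: 60.68
ee_pos: [0.4411, -0.0508, 0.1893]
tool_rot: [[-0.037, 0.001, 0.999], [-0.999, 0.0, -0.037], [-0.0, -1.0, 0.001]]
force: [1.2, 0.2, -0.1]
width: 0.0853
```

Call:
{"method": "jog_arm", "body": {"moves": "-0.06 0 0.002 0 0; -0.06 0 0.002 0 0; -0.06 0 0.002 0 0; -0.06 0 0.002 0 0; -0.05 0.03 0.002 0 0.5"}}

```text
time_s: 61.3
ee_pos: [0.463, 0.2407, 0.1605]
tool_rot: [[-0.036, 0.005, 0.999], [-0.999, 0.004, -0.036], [-0.004, -1.0, 0.005]]
force: [1.1, -0.7, -0.2]
width: 0.0696
```

Call:
{"method": "jog_arm", "body": {"moves": "-0.023 0.03 0 0 0.5; 0 0 0 0 0.5; 0 0 0 0 0.5"}}

```text
time_s: 61.68
ee_pos: [0.4626, 0.2584, 0.1296]
tool_rot: [[-0.038, 0.0, 0.999], [-0.999, -0.001, -0.038], [0.001, -1.0, 0.0]]
force: [-0.9, -0.4, -0.5]
width: 0.0426
```

```bash
cat > bars.py <<'E'
from rig import arm
import cv2,numpy as np
from h import *
t=arm.snapshot("top");P=cloud(t);g=t["color"].min(2)
m=np.zeros((480,640),bool); m[165:335,105:265]=True
for i,mm,st in comps(m&(g>150),60,2500): print("top bar",st[:2],rect(t,mm,.024),np.median(P[mm][:,2]).round(4))
d=arm.snapshot("scene");P=cloud(d)
g=d["color"].min(2); m=(g>125)&(P[...,2]>.015)&(P[...,2]<.035)&(P[...,1]>.1)
for i,mm,st in comps(m,80,2500): print("scn bar",st[:2],rect(d,mm,.020),np.median(P[mm][:,2]).round(4))
E
python3 bars.py; python3 go.py 461.8,260,27,-2.1
```

```text
top bar [189 192] (array([642. , 258.6]), array([ 18.8, 140.6]), 90.2) 0.0246
top bar [217 261] (array([459.5, 218.6]), array([22.8, 58.2]), 90.3) 0.0243
top bar [230 284] (array([403.2, 189.9]), array([19.9, 44.9]), 90.4) 0.0244
scn bar [386 163] (array([456., 423.]), array([ 23.2, 138.4]), 90.5) 0.0228
scn bar [414 174] (array([545. , 428.1]), array([ 22.7, 138.8]), 91.1) 0.0226
scn bar [329 203] (array([400.1, 194.8]), array([22.3, 50.2]), 90.1) 0.0228
scn bar [351 205] (array([457.4, 220.7]), array([22.8, 58.7]), 88.1) 0.0229
scn bar [408 219] (array([639.5, 259.6]), array([ 23.2, 140. ]), 90.2) 0.0225
now t=61.77 p=[463.2 258.2 130.3] psi=-2.24 tilt=0.0014,-0.0005 F=[ 0.4 -0.6 -0.2] w=0.0430 j=[-25.  44. -15. 112.  23.  27. -59.]
-> 461.8,260,27,-2.1 : turn -0.14  shift x -0.0017 y 0.1033 z -0.0014
```

Call:
{"method": "jog_arm", "body": {"moves": "-0.002 0.03 -0.001 0 0.5; 0 0.035 0 0 0.5; 0 0.026 0 0 0.5; 0 0.012 0 0 0.5; 0 0 0 0 0.5"}}

```text
time_s: 62.4
ee_pos: [0.4617, 0.2612, 0.0265]
tool_rot: [[-0.038, 0.0, 0.999], [-0.999, -0.0, -0.038], [0.0, -1.0, 0.0]]
force: [-0.3, 0.3, 0.0]
width: 0.0427
```

Call:
{"method": "jog_arm", "body": {"moves": "0 0 0 0 1; 0 0 0 0 1; 0 0 0 0 1; 0 0 0 0 1; 0 0 0 0 1", "newtons": 80}}

```text
time_s: 63.02
ee_pos: [0.4621, 0.262, 0.0277]
tool_rot: [[-0.037, 0.002, 0.999], [-0.999, 0.001, -0.037], [-0.001, -1.0, 0.002]]
force: [-0.4, -0.7, 5.8]
width: 0.0201
```

```bash
python3 go.py
```

```text
now t=63.02 p=[462.1 262.   27.7] psi=-2.13 tilt=0.0018,0.0008 F=[-0.4 -0.7  5.8] w=0.0201 j=[-30.  54.  -8. 114.  28.  14. -63.]
```

Call:
{"method": "jog_arm", "body": {"moves": "0 -0.03 0 0 1; 0 -0.05 0 -7 1; 0 -0.03 0 -10 1; 0 0 0 -10 1; 0 0 0 -10 1"}}

```text
time_s: 63.65
ee_pos: [0.4619, 0.2615, 0.1375]
tool_rot: [[0.576, 0.002, 0.817], [-0.817, 0.0, 0.576], [0.001, -1.0, 0.002]]
force: [-0.1, -0.1, -1.5]
width: 0.0204
```

Call:
{"method": "jog_arm", "body": {"moves": "0 0 0 -10 1; 0 0 0 -10 1; 0 0 0 -10 1; 0 0 0 -10 1; 0 0 0 -10 1"}}

```text
time_s: 64.28
ee_pos: [0.4617, 0.2613, 0.1368]
tool_rot: [[0.996, 0.001, 0.084], [-0.084, -0.001, 0.996], [0.001, -1.0, -0.001]]
force: [0.4, 0.0, -1.8]
width: 0.0198
```

```bash
python3 go.py 563.8,-73,130,84.8 563.8,-73,26,84.8
```

```text
now t=64.28 p=[461.7 261.3 136.8] psi=85.20 tilt=0.0009,-0.0007 F=[ 0.4  0.  -1.8] w=0.0198 j=[-11.  47. -40. 111.  48.  40.   4.]
-> 563.8,-73,130,84.8 : turn 0.40  shift x 0.1320 y 0.0068 z -0.3236
-> 563.8,-73,26,84.8 : turn -0.00  shift x 0.0000 y 0.1040 z 0.0000
```

Call:
{"method": "jog_arm", "body": {"moves": "0.015 0 -0.035 0.4 1; 0.022 0 -0.055 0 1; 0.022 0 -0.055 0 1; 0.022 0 -0.055 0 1; 0.022 0 -0.055 0 1"}}

```text
time_s: 64.9
ee_pos: [0.5402, -0.0042, 0.1369]
tool_rot: [[0.995, 0.001, 0.096], [-0.096, -0.001, 0.995], [0.001, -1.0, -0.001]]
force: [0.9, 0.6, -2.3]
width: 0.0199
```

Call:
{"method": "jog_arm", "body": {"moves": "0.02 0.01 -0.045 0 1; 0.009 0.02 -0.0235 0 1; 0 0.02 0 0 1; 0 0 0 0 1; 0 0 0 0 1"}}

```text
time_s: 65.53
ee_pos: [0.562, -0.07, 0.0867]
tool_rot: [[0.996, 0.0, 0.092], [-0.092, 0.002, 0.996], [0.0, -1.0, 0.002]]
force: [0.5, 0.2, -2.0]
width: 0.0201
```

```bash
python3 go.py 563.8,-73,26.5,84.8
```

```text
now t=65.53 p=[562.  -70.   86.7] psi=84.72 tilt=0.0002,0.0017 F=[ 0.5  0.2 -2. ] w=0.0201 j=[ 25.  54. -40. 106.  53.  40.  39.]
-> 563.8,-73,26.5,84.8 : turn -0.08  shift x 0.0020 y 0.0602 z -0.0029
```

Call:
{"method": "jog_arm", "body": {"moves": "0.002 0.02 -0.003 0 1; 0 0.022 0 0 1; 0 0.013 0 0 1; 0 0.005 0 0 1; 0 0 0 0 1"}}

```text
time_s: 66.15
ee_pos: [0.564, -0.0756, 0.0264]
tool_rot: [[0.995, 0.001, 0.095], [-0.095, 0.0, 0.995], [0.0, -1.0, 0.0]]
force: [0.6, -0.0, -1.4]
width: 0.0202
```

```bash
python3 go.py 563.8,-73,26.5,84.8
```

```text
now t=66.15 p=[564.  -75.6  26.4] psi=84.53 tilt=0.0005,0.0001 F=[ 0.6 -0.  -1.4] w=0.0202 j=[ 23.  59. -35. 106.  59.  35.  34.]
-> 563.8,-73,26.5,84.8 : turn -0.27  shift x -0.0004 y -0.0001 z 0.0025
```

Call:
{"method": "jog_arm", "body": {"moves": "0 0.001 0.0025 -0.2 1; 0 0 0 0 1; 0 0 0 0 0.5; 0 0 0 0 0.5; 0 0 0 0 0.5"}}

```text
time_s: 66.78
ee_pos: [0.5641, -0.0733, 0.0253]
tool_rot: [[0.996, 0.0, 0.092], [-0.092, 0.0, 0.996], [0.0, -1.0, 0.0]]
force: [1.0, -0.3, 0.3]
width: 0.0428
```

Call:
{"method": "jog_arm", "body": {"moves": "0 -0.04 0 0 0.5; 0 -0.06 0 9 0.5; 0 -0.02 0 10.5 0.5; 0 0 0 10.5 0.5; 0 0 0 10.5 0.5"}}

```text
time_s: 67.4
ee_pos: [0.5641, -0.0734, 0.1458]
tool_rot: [[0.693, 0.001, 0.721], [-0.721, -0.0, 0.693], [0.001, -1.0, 0.001]]
force: [0.7, 0.9, -0.9]
width: 0.0427
```

Call:
{"method": "jog_arm", "body": {"moves": "0 0 0 10.5 0.5; 0 0 0 10.5 0.5; 0 0 0 10.5 0.5; 0 0 0 10.5 0.5"}}

```text
time_s: 67.9
ee_pos: [0.5639, -0.0732, 0.1453]
tool_rot: [[0.033, -0.0, 0.999], [-0.999, 0.0, 0.033], [-0.0, -1.0, -0.0]]
force: [-1.1, 0.5, -0.5]
width: 0.0424
```

```bash
python3 go.py 402.5,238.2,130,2.4
```

```text
now t=67.90 p=[563.9 -73.2 145.3] psi=1.87 tilt=-0.0001,0.0003 F=[-1.1  0.5 -0.5] w=0.0424 j=[ 16.  45. -22. 105.  27.  36. -21.]
-> 402.5,238.2,130,2.4 : turn -0.53  shift x -0.3179 y 0.0153 z -0.1482
```

Call:
{"method": "jog_arm", "body": {"moves": "-0.04 0 -0.018 -0.5 0.5; -0.052 0 -0.024 0 0.5; -0.055 0 -0.026 0 0.5; -0.055 0 -0.026 0 0.5; -0.055 0 -0.026 0 0.5"}}

```text
time_s: 68.53
ee_pos: [0.4315, 0.1797, 0.1454]
tool_rot: [[0.047, 0.001, 0.999], [-0.999, 0.001, 0.047], [-0.001, -1.0, 0.001]]
force: [0.8, 0.5, 0.3]
width: 0.0426
```

Call:
{"method": "jog_arm", "body": {"moves": "-0.045 0 -0.02 0 0.5; -0.016 0.02 -0.008 0 0.5; 0 0.02 0 0 0.5; 0 0 0 0 0.5; 0 0 0 0 0.5"}}

```text
time_s: 69.15
ee_pos: [0.4018, 0.2373, 0.1057]
tool_rot: [[0.047, 0.0, 0.999], [-0.999, 0.0, 0.047], [-0.0, -1.0, 0.0]]
force: [0.2, -0.4, -0.1]
width: 0.0427
```

```bash
python3 go.py 402.5,238.2,27.5,2.4; python3 look.py top 200 180 220 160 3 pics/t42.png;python3 look.py scene 230 150 260 190 3 pics/s42.png
```

```text
now t=69.15 p=[401.8 237.3 105.7] psi=2.67 tilt=0.0004,0.0001 F=[ 0.2 -0.4 -0.1] w=0.0427 j=[-30.  43. -10. 123.  27.  15. -61.]
-> 402.5,238.2,27.5,2.4 : turn 0.27  shift x -0.0009 y 0.0782 z 0.0007
sp [462 169  31  31 399] (array([ 675.1, -412.8]), array([76. , 80.6]), 0.2) [[0.64, -0.448, 0.011], [0.674, -0.413, 0.023], [0.712, -0.382, 0.028]]
sp [412 238  24  10 209] (array([ 520. , -270.1]), array([23. , 57.9]), 90.3) [[0.511, -0.296, 0.021], [0.521, -0.271, 0.027], [0.532, -0.244, 0.032]]
sp [428 249  25  17 224] (array([ 482.9, -310.1]), array([24.2, 58.9]), 71.2) [[0.469, -0.336, 0.021], [0.483, -0.311, 0.028], [0.498, -0.285, 0.033]]
sp [201 339  53  25 536] (array([ 510.2, -296.3]), array([ 47.6, 108. ]), 54.7) [[0.48, -0.334, 0.018], [0.516, -0.294, 0.026], [0.531, -0.25, 0.03]]
sp [215 437  47  43 702] (array([ 673.5, -417.6]), array([69.4, 81.2]), 40.5) [[0.641, -0.446, 0.01], [0.667, -0.41, 0.022], [0.713, -0.386, 0.025]]
```

View pics/s42.png

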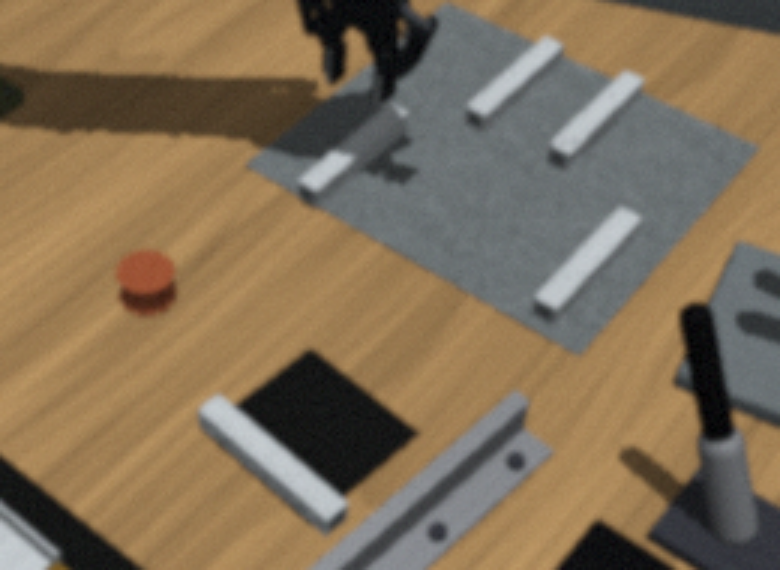

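First bar lies along the mat's -y edge at about (270,460). Gripping the second while measuring the first.

Call:
{"method": "jog_arm", "body": {"moves": "-0.001 0.025 0.0007 0 0.5; 0 0.03 0 0 0.5; 0 0.0225 0 0 0.5; 0 0 0 0 0.5; 0 0 0 0 1"}}

```text
time_s: 69.88
ee_pos: [0.4027, 0.2385, 0.0286]
tool_rot: [[0.046, 0.001, 0.999], [-0.999, 0.001, 0.046], [-0.001, -1.0, 0.001]]
force: [1.2, 0.1, 0.1]
width: 0.0254
```

Call:
{"method": "jog_arm", "body": {"moves": "0 0 0 0 1; 0 0 0 0 1; 0 0 0 0 1; 0 0 0 0 1"}}

```text
time_s: 70.38
ee_pos: [0.4027, 0.2386, 0.0291]
tool_rot: [[0.047, 0.002, 0.999], [-0.999, 0.001, 0.047], [-0.001, -1.0, 0.002]]
force: [-0.8, -0.5, 6.2]
width: 0.0199
```

```bash
cat > tower.py <<'E'
from rig import arm
import cv2,numpy as np
from h import *
c=np.array([568.1,-25.2]);a=np.radians(-5.2);R=np.array([[np.cos(a),np.sin(a)],[-np.sin(a),np.cos(a)]])
for n in("top","scene"):
    d=arm.snapshot(n);P=cloud(d);g=d["color"].min(2)
    q=(P[...,:2]*1000-c)@R.T
    m=(g>120)&(abs(q[...,0])<82)&(abs(q[...,1])<90)&(d["depth"]>0)&(P[...,2]>.012)
    for zc in(.022,.044,.066):
        k=m&(abs(P[...,2]-zc)<.007)
        for i,mm,st in comps(k,60,3000):
            ce,sz,an=rect(d,mm,zc+(.001 if n=="top" else -.001))
            print(n,zc,"pad xy",(R@(np.array(ce)-c)).round(1),sz,"ang rel pad",round((an+5.2)%180,1),np.median(P[mm][:,2]).round(4))
E
python3 tower.py; python3 go.py
```

```text
top 0.022 pad xy [  3.8 -47.2] [ 22.  139.6] ang rel pad 0.0 0.0227
scene 0.022 pad xy [  2.9 -49.1] [ 22.8 140.2] ang rel pad 0.0 0.0208
now t=70.47 p=[402.7 238.5  29.1] psi=2.67 tilt=0.0016,0.0009 F=[-1.3 -0.3  7. ] w=0.0203 j=[-35.  53.  -2. 124.  30.   3. -63.]
```

Call:
{"method": "jog_arm", "body": {"moves": "0 -0.03 0 0 1; 0 -0.05 0.01 0 1; 0.01 -0.03 0.04 0 1; 0.02 0 0.045 0 1; 0 0 0 -10 1"}}

```text
time_s: 71.1
ee_pos: [0.5033, 0.2096, 0.139]
tool_rot: [[0.216, 0.006, 0.976], [-0.976, -0.001, 0.216], [0.002, -1.0, 0.005]]
force: [-0.7, 0.1, -1.6]
width: 0.0198
```

Call:
{"method": "jog_arm", "body": {"moves": "0 0 0 -10.5 1; 0 0 0 -10.5 1; 0 0 0 -10.5 1; 0 0 0 -10.5 1; 0 0 0 -10.5 1"}}

```text
time_s: 71.72
ee_pos: [0.4986, 0.2122, 0.1383]
tool_rot: [[0.91, 0.001, 0.415], [-0.415, -0.001, 0.91], [0.001, -1.0, -0.001]]
force: [-0.7, 1.2, -1.8]
width: 0.0199
```

Call:
{"method": "jog_arm", "body": {"moves": "0 0 0 -10.5 1; 0 0 0 -9 1; 0 0 0 0 1"}}

```text
time_s: 72.1
ee_pos: [0.4985, 0.2122, 0.138]
tool_rot: [[0.995, 0.0, 0.095], [-0.095, -0.0, 0.995], [0.0, -1.0, -0.0]]
force: [-0.3, -0.9, -2.1]
width: 0.0196
```

```bash
python3 go.py 572.4,22.6,90,84.8 572.4,22.6,27.5,84.8
```

```text
now t=72.10 p=[498.5 212.2 138. ] psi=84.56 tilt=0.0000,-0.0004 F=[-0.3 -0.9 -2.1] w=0.0196 j=[ -4.  48. -42. 109.  48.  42.  11.]
-> 572.4,22.6,90,84.8 : turn -0.24  shift x 0.0907 y 0.0480 z -0.1821
-> 572.4,22.6,27.5,84.8 : turn -0.00  shift x 0.0000 y 0.0625 z 0.0000
```

Call:
{"method": "jog_arm", "body": {"moves": "0.02 0 -0.04 -0.2 1; 0.025 0.01 -0.052 0 1; 0.025 0.02 -0.05 0 1; 0.0165 0.018 -0.03 0 1; 0.003 0 -0.0105 0 1"}}

```text
time_s: 72.72
ee_pos: [0.571, 0.0192, 0.0885]
tool_rot: [[0.995, -0.002, 0.096], [-0.096, -0.003, 0.995], [-0.002, -1.0, -0.003]]
force: [-0.0, -0.2, -2.1]
width: 0.0197
```

Call:
{"method": "jog_arm", "body": {"moves": "0 0 0 0 1; 0 0.015 0 0 1; 0 0.02 0 0 1; 0 0.01 0 0 1; 0 0 0 0 1"}}

```text
time_s: 73.35
ee_pos: [0.5704, 0.0234, 0.0435]
tool_rot: [[0.996, -0.002, 0.088], [-0.088, -0.0, 0.996], [-0.002, -1.0, -0.001]]
force: [0.7, -0.5, -3.0]
width: 0.0197
```

```bash
python3 go.py 572.4,22.6,27.5,84.8
```

```text
now t=73.35 p=[570.4  23.4  43.5] psi=84.95 tilt=-0.0023,-0.0004 F=[ 0.7 -0.5 -3. ] w=0.0197 j=[ 14.  58. -37. 106.  57.  37.  26.]
-> 572.4,22.6,27.5,84.8 : turn 0.15  shift x 0.0021 y 0.0160 z -0.0007
```

Call:
{"method": "jog_arm", "body": {"moves": "0 0.01 -0.0005 0 1; 0 0.006 0 0 1; 0 0.001 0 0 1; 0 0 0 0 1; 0 0 0 0 0.5"}}

```text
time_s: 73.97
ee_pos: [0.5716, 0.0228, 0.0282]
tool_rot: [[0.996, 0.001, 0.089], [-0.089, 0.0, 0.996], [0.001, -1.0, 0.0]]
force: [0.8, -0.4, 0.9]
width: 0.0365
```

Call:
{"method": "jog_arm", "body": {"moves": "0 0 0 0 0.5; 0 0 0 0 0.5; 0 -0.04 0 0 0.5; 0 -0.05 0 8 0.5; 0 -0.01 0 10.5 0.5"}}

```text
time_s: 74.6
ee_pos: [0.573, 0.0236, 0.131]
tool_rot: [[0.914, 0.005, 0.406], [-0.406, 0.002, 0.914], [0.004, -1.0, 0.004]]
force: [-0.3, -0.7, 0.1]
width: 0.043
```

Call:
{"method": "jog_arm", "body": {"moves": "0 0 0 10.5 0.5; 0 0 0 10.5 0.5; 0 0 0 10.5 0.5; 0 0 0 10.5 0.5; 0 0 0 10.5 0.5"}}

```text
time_s: 75.22
ee_pos: [0.5712, 0.0228, 0.1279]
tool_rot: [[0.235, 0.0, 0.972], [-0.972, 0.0, 0.235], [-0.0, -1.0, 0.0]]
force: [-0.3, 0.1, -0.2]
width: 0.0427
```

Call:
{"method": "jog_arm", "body": {"moves": "0 0 0 10.5 0.5; 0 0 0 4 0.5; 0 0 0 0 0.5"}}

```text
time_s: 75.6
ee_pos: [0.5712, 0.0229, 0.128]
tool_rot: [[-0.009, 0.0, 1.0], [-1.0, -0.0, -0.009], [0.0, -1.0, 0.0]]
force: [-0.6, 0.7, -0.5]
width: 0.0427
```

```bash
python3 tower.py; python3 bars.py; python3 go.py 641,259,130,0.2
```

```text
scene 0.022 pad xy [37.3 46.6] [22.3 67.4] ang rel pad 0.3 0.0208
scene 0.022 pad xy [  2.9 -49.3] [ 23.9 140.3] ang rel pad 0.5 0.0205
top bar [189 192] (array([642. , 258.6]), array([ 18.8, 140.6]), 90.2) 0.0244
top bar [122 227] (array([547.3, 425.1]), array([ 20.9, 141.3]), 90.3) 0.0243
top bar [120 261] (array([458.4, 421.6]), array([ 22.9, 141.5]), 90.3) 0.0241
scn bar [385 163] (array([456., 423.]), array([ 23.2, 138.4]), 90.5) 0.0228
scn bar [413 174] (array([545. , 428.1]), array([ 22.7, 138.8]), 91.1) 0.0224
scn bar [408 219] (array([639.5, 259.4]), array([ 23.8, 140.3]), 89.9) 0.0225
now t=75.80 p=[571.2  22.7 127.8] psi=-0.56 tilt=-0.0000,0.0001 F=[-0.8  0.1  0.6] w=0.0428 j=[  5.  46. -21. 105.  28.  34. -34.]
-> 641,259,130,0.2 : turn -0.76  shift x -0.2361 y -0.0022 z 0.0706
```

Call:
{"method": "jog_arm", "body": {"moves": "-0.035 0 0.01 -0.7 0.5; -0.055 0 0.016 0 0.5; -0.055 0 0.017 0 0.5; -0.05 0.01 0.016 0 0.5; -0.033 0.03 0.0095 0 0.5"}}

```text
time_s: 76.42
ee_pos: [0.6413, 0.2551, 0.0891]
tool_rot: [[0.004, 0.004, 1.0], [-1.0, 0.004, 0.004], [-0.004, -1.0, 0.004]]
force: [0.9, 0.4, -1.8]
width: 0.0428
```

Call:
{"method": "jog_arm", "body": {"moves": "-0.008 0.02 0 0 0.5; 0 0 0 0 0.5; 0 0 0 0 0.5"}}

```text
time_s: 76.8
ee_pos: [0.6405, 0.2561, 0.0684]
tool_rot: [[-0.001, 0.001, 1.0], [-1.0, -0.002, -0.001], [0.002, -1.0, 0.001]]
force: [0.0, -1.4, -0.1]
width: 0.0426
```

```bash
python3 go.py 641,259,28,0.2
```

```text
now t=76.80 p=[640.5 256.1  68.4] psi=-0.03 tilt=0.0007,-0.0017 F=[ 0.  -1.4 -0.1] w=0.0426 j=[-16.  58. -19.  84.  25.  42. -45.]
-> 641,259,28,0.2 : turn -0.23  shift x -0.0029 y 0.0404 z 0.0006
```

Call:
{"method": "jog_arm", "body": {"moves": "-0.003 0.025 0.0005 0 0.5; 0 0.0155 0 0 0.5; 0 0 0 0 0.5; 0 0 0 0 1; 0 0 0 0 1"}}

```text
time_s: 77.42
ee_pos: [0.6407, 0.2619, 0.028]
tool_rot: [[0.002, 0.001, 1.0], [-1.0, 0.001, 0.002], [-0.0, -1.0, 0.001]]
force: [0.7, 0.3, -2.2]
width: 0.02
```

Call:
{"method": "jog_arm", "body": {"moves": "0 0 0 0 1; 0 0 0 0 1; 0 0 0 0 1"}}

```text
time_s: 77.8
ee_pos: [0.6407, 0.2619, 0.0279]
tool_rot: [[0.002, 0.001, 1.0], [-1.0, 0.0, 0.002], [-0.0, -1.0, 0.001]]
force: [0.1, -0.9, 3.7]
width: 0.0197
```

Call:
{"method": "jog_arm", "body": {"moves": "0 -0.03 0 0 1; 0 -0.05 0 0 1; 0.02 -0.03 -0.01 5.3 1; 0 0 0 0 1"}}

```text
time_s: 78.3
ee_pos: [0.6315, 0.24, 0.1394]
tool_rot: [[-0.092, 0.004, 0.996], [-0.996, -0.001, -0.092], [0.0, -1.0, 0.004]]
force: [0.2, 0.1, -2.0]
width: 0.0196
```

```bash
python3 go.py 615.9,-29.5,137,-5.2 615.9,-29.5,52,-5.2
```

```text
now t=78.30 p=[631.5 240.  139.4] psi=-5.31 tilt=0.0035,-0.0007 F=[ 0.2  0.1 -2. ] w=0.0196 j=[-15.  52. -20.  85.  21.  47. -48.]
-> 615.9,-29.5,137,-5.2 : turn -0.11  shift x 0.2698 y 0.0024 z 0.0089
-> 615.9,-29.5,52,-5.2 : turn -0.00  shift x 0.0000 y 0.0850 z 0.0000
```

Call:
{"method": "jog_arm", "body": {"moves": "0.04 0 0.002 0 1; 0.055 0 0.002 0 1; 0.055 0 0.002 0 1; 0.055 0.01 0.002 0 1; 0.045 0.03 0.001 0 1"}}

```text
time_s: 78.92
ee_pos: [0.6172, -0.0104, 0.0964]
tool_rot: [[-0.091, 0.002, 0.996], [-0.996, -0.0, -0.091], [0.0, -1.0, 0.002]]
force: [0.7, -0.6, -1.6]
width: 0.02
```

Call:
{"method": "jog_arm", "body": {"moves": "0.017 0.02 0 0 1; 0 0 0 0 1; 0 0 0 0 1"}}

```text
time_s: 79.3
ee_pos: [0.6155, -0.0225, 0.0772]
tool_rot: [[-0.088, 0.0, 0.996], [-0.996, 0.002, -0.088], [-0.002, -1.0, 0.0]]
force: [-0.5, 0.6, -1.2]
width: 0.0198
```

```bash
python3 go.py 616,-26.5,49,-5.2; python3 look.py scene 280 200 180 140 4 pics/s43.png
```

```text
now t=79.30 p=[615.5 -22.5  77.2] psi=-5.05 tilt=0.0005,0.0023 F=[-0.5  0.6 -1.2] w=0.0198 j=[  8.  53. -19.  98.  28.  34. -32.]
-> 616,-26.5,49,-5.2 : turn 0.15  shift x 0.0040 y 0.0282 z 0.0009
sp [201 339  53  25 531] (array([ 509.9, -296.1]), array([ 48. , 107.8]), 54.1) [[0.48, -0.334, 0.019], [0.516, -0.294, 0.026], [0.531, -0.25, 0.03]]
sp [215 437  47  43 692] (array([ 676.9, -415.7]), array([68.2, 81.8]), 179.2) [[0.64, -0.446, 0.011], [0.666, -0.41, 0.022], [0.713, -0.386, 0.025]]
```

View pics/s43.png

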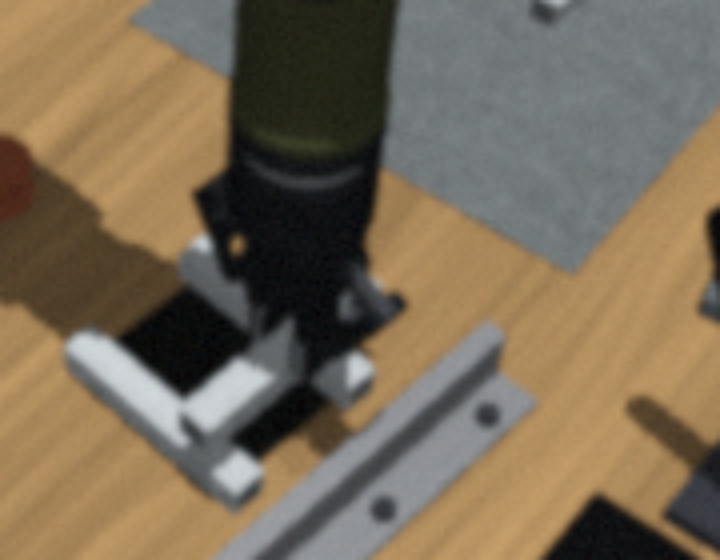

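Call:
{"method": "jog_arm", "body": {"moves": "0.003 0.012 0.0005 0 1; 0 0.01 0 0 1; 0 0.005 0 0 1; 0 0.001 0 0 1; 0 0 0 0 1"}}

```text
time_s: 79.97
ee_pos: [0.6154, -0.028, 0.0494]
tool_rot: [[-0.091, 0.0, 0.996], [-0.996, 0.0, -0.091], [-0.0, -1.0, 0.0]]
force: [-0.6, -0.2, -1.0]
width: 0.0201
```

```bash
python3 go.py 616,-26.5,48,-5.2
```

```text
now t=79.97 p=[615.4 -28.   49.4] psi=-5.20 tilt=0.0002,0.0000 F=[-0.6 -0.2 -1. ] w=0.0201 j=[  8.  55. -18.  98.  29.  31. -33.]
-> 616,-26.5,48,-5.2 : turn 0.00  shift x -0.0016 y 0.0014 z 0.0005
```

Call:
{"method": "jog_arm", "body": {"moves": "0 0.0015 0 0 1; 0 0 0 0 1; 0 0 0 0 0.55; 0 0 0 0 0.55; 0 0 0 0 0.55"}}

```text
time_s: 80.6
ee_pos: [0.6155, -0.0281, 0.048]
tool_rot: [[-0.091, 0.0, 0.996], [-0.996, -0.0, -0.091], [-0.0, -1.0, 0.0]]
force: [0.2, 0.5, -0.2]
width: 0.0385
```

Call:
{"method": "jog_arm", "body": {"moves": "0 -0.03 0 0 0.5; 0 -0.05 0 -5.2 0.5; -0.03 -0.02 -0.01 0 0.5; -0.055 0 -0.01 0 0.5; -0.055 0 -0.01 0 0.5"}}

```text
time_s: 81.22
ee_pos: [0.5854, 0.113, 0.1485]
tool_rot: [[-0.002, 0.001, 1.0], [-1.0, 0.0, -0.002], [-0.0, -1.0, 0.001]]
force: [1.1, 0.5, 0.6]
width: 0.0424
```

```bash
python3 go.py 546.5,426,130,0.3; python3 tower.py
```

```text
now t=81.22 p=[585.4 113.  148.5] psi=-0.09 tilt=0.0015,0.0003 F=[1.1 0.5 0.6] w=0.0424 j=[ -3.  46. -22. 100.  25.  39. -39.]
-> 546.5,426,130,0.3 : turn -0.39  shift x -0.3132 y 0.0185 z -0.0372
scene 0.022 pad xy [-23.1  47. ] [23.  94.7] ang rel pad 179.5 0.0206
scene 0.022 pad xy [-21.2 -49.1] [23.  92.1] ang rel pad 179.7 0.0206
scene 0.022 pad xy [ 65.1 -49.1] [16.5 23.5] ang rel pad 94.2 0.0208
scene 0.044 pad xy [47.3 -3.6] [ 24.1 139.8] ang rel pad 90.1 0.0426
```

Call:
{"method": "jog_arm", "body": {"moves": "-0.055 0 -0.007 -0.4 0.5; -0.058 0 -0.007 0 0.5; -0.058 0 -0.007 0 0.5; -0.058 0 -0.007 0 0.5; -0.05 0.02 -0.006 0 0.5"}}

```text
time_s: 81.95
ee_pos: [0.55, 0.3942, 0.1293]
tool_rot: [[0.008, 0.003, 1.0], [-1.0, 0.003, 0.008], [-0.003, -1.0, 0.003]]
force: [0.9, 0.2, -0.9]
width: 0.0426
```

Call:
{"method": "jog_arm", "body": {"moves": "-0.03 0.03 -0.003 0 0.5; -0.004 0.02 0 0 0.5; 0 0 0 0 0.5; 0 0 0 0 0.5"}}

```text
time_s: 82.45
ee_pos: [0.5482, 0.4226, 0.0786]
tool_rot: [[0.004, 0.002, 1.0], [-1.0, -0.001, 0.004], [0.001, -1.0, 0.002]]
force: [-0.1, -0.6, 0.9]
width: 0.0427
```

```bash
python3 go.py 546.3,426,28,0.3
```

```text
now t=82.45 p=[548.2 422.6  78.6] psi=0.25 tilt=0.0015,-0.0010 F=[-0.1 -0.6  0.9] w=0.0427 j=[-32.  57. -18.  83.  23.  43. -59.]
-> 546.3,426,28,0.3 : turn -0.05  shift x -0.0034 y 0.0506 z -0.0018
```

Call:
{"method": "jog_arm", "body": {"moves": "-0.002 0.025 -0.0015 0 0.5; 0 0.02 0 0 0.5; 0 0.0055 0 0 0.5; 0 0 0 0 0.5; 0 0 0 0 1"}}

```text
time_s: 83.08
ee_pos: [0.5455, 0.4271, 0.0282]
tool_rot: [[0.007, 0.001, 1.0], [-1.0, 0.001, 0.007], [-0.001, -1.0, 0.001]]
force: [-0.4, -0.2, 0.4]
width: 0.026
```

Call:
{"method": "jog_arm", "body": {"moves": "0 0 0 0 1; 0 0 0 0 1; 0 0 0 0 1; 0 0 0 0 1"}}

```text
time_s: 83.58
ee_pos: [0.5457, 0.4273, 0.0286]
tool_rot: [[0.007, 0.002, 1.0], [-1.0, 0.001, 0.007], [-0.001, -1.0, 0.002]]
force: [-0.2, -0.4, 6.6]
width: 0.0198
```

```bash
python3 go.py
```

```text
now t=83.58 p=[545.7 427.3  28.6] psi=0.39 tilt=0.0018,0.0013 F=[-0.2 -0.4  6.6] w=0.0198 j=[-33.  61. -17.  83.  24.  39. -61.]
```

Call:
{"method": "jog_arm", "body": {"moves": "0 -0.03 0 0 1; 0 -0.05 0 0 1; 0.02 -0.03 0 5.5 1; 0.05 0 -0.002 0 1; 0.055 0 -0.002 0 1"}}

```text
time_s: 84.2
ee_pos: [0.5314, 0.3016, 0.1375]
tool_rot: [[-0.088, 0.001, 0.996], [-0.996, 0.0, -0.088], [-0.001, -1.0, 0.001]]
force: [0.5, -0.4, -2.4]
width: 0.0203
```

```bash
python3 go.py 520.3,-20.9,100,-5.2
```

```text
now t=84.20 p=[531.4 301.6 137.5] psi=-5.03 tilt=0.0008,0.0004 F=[ 0.5 -0.4 -2.4] w=0.0203 j=[-24.  47. -18.  97.  22.  39. -59.]
-> 520.3,-20.9,100,-5.2 : turn 0.17  shift x 0.3222 y 0.0375 z 0.0182
```

Call:
{"method": "jog_arm", "body": {"moves": "0.058 0 0.003 0.2 1; 0.058 0 0.003 0 1; 0.058 0 0.003 0 1; 0.058 0 0.003 0 1; 0.05 0.01 0.003 0 1"}}

```text
time_s: 84.82
ee_pos: [0.5209, 0.0177, 0.1276]
tool_rot: [[-0.094, 0.001, 0.996], [-0.996, -0.001, -0.094], [0.001, -1.0, 0.001]]
force: [1.0, 0.1, -1.9]
width: 0.0195
```

Call:
{"method": "jog_arm", "body": {"moves": "0.03 0.02 0.003 0 1; 0.009 0.02 0 0 1; 0 0.01 0 0 1; 0 0 0 0 1; 0 0 0 0 1"}}

```text
time_s: 85.45
ee_pos: [0.5208, -0.0176, 0.0778]
tool_rot: [[-0.091, 0.001, 0.996], [-0.996, 0.001, -0.091], [-0.001, -1.0, 0.001]]
force: [0.4, 0.6, -1.2]
width: 0.0201
```

```bash
python3 go.py 520.3,-21,49.6,-5.2
```

```text
now t=85.45 p=[520.8 -17.6  77.8] psi=-5.21 tilt=0.0011,0.0007 F=[ 0.4  0.6 -1.2] w=0.0201 j=[  6.  49. -15. 115.  33.  21. -40.]
-> 520.3,-21,49.6,-5.2 : turn -0.01  shift x 0.0034 y 0.0282 z -0.0001
```

Call:
{"method": "jog_arm", "body": {"moves": "0.003 0.012 0 0 1; 0 0.01 0 0 1; 0 0.005 0 0 1; 0 0.0015 0 0 1; 0 0 0 0 1"}}

```text
time_s: 86.08
ee_pos: [0.52, -0.0217, 0.0488]
tool_rot: [[-0.092, 0.0, 0.996], [-0.996, 0.0, -0.092], [-0.0, -1.0, 0.0]]
force: [0.1, -0.1, -2.7]
width: 0.0199
```

```bash
python3 go.py 520.3,-21,48.6,-5.2
```

```text
now t=86.08 p=[520.  -21.7  48.8] psi=-5.29 tilt=0.0002,0.0000 F=[ 0.1 -0.1 -2.7] w=0.0199 j=[  5.  51. -12. 115.  35.  17. -42.]
-> 520.3,-21,48.6,-5.2 : turn -0.09  shift x -0.0007 y 0.0002 z 0.0002
```

Call:
{"method": "jog_arm", "body": {"moves": "0 0.001 0 0 1; 0 0 0 0 1; 0 0 0 0 0.55; 0 0 0 0 0.55; 0 0 0 0 0.55"}}

```text
time_s: 86.7
ee_pos: [0.5201, -0.0219, 0.0477]
tool_rot: [[-0.093, 0.0, 0.996], [-0.996, 0.0, -0.093], [-0.0, -1.0, 0.0]]
force: [-0.2, -0.4, -0.2]
width: 0.0384
```

Call:
{"method": "jog_arm", "body": {"moves": "0 -0.03 0 0 0.5; 0 -0.05 0 -5.4 0.5; -0.03 -0.02 -0.003 0 0.5; -0.055 0 -0.007 0 0.5; -0.055 0 -0.007 0 0.5"}}

```text
time_s: 87.32
ee_pos: [0.5029, 0.1191, 0.1482]
tool_rot: [[-0.0, 0.001, 1.0], [-1.0, 0.0, -0.0], [-0.0, -1.0, 0.001]]
force: [0.4, -0.5, -0.1]
width: 0.0427
```

Call:
{"method": "jog_arm", "body": {"moves": "-0.058 0 -0.008 0 0.5; -0.058 0 -0.008 0 0.5; -0.058 0 -0.008 0 0.5; -0.058 0 -0.008 0 0.5; -0.04 0 -0.005 0 0.5"}}

```text
time_s: 87.95
ee_pos: [0.4638, 0.3936, 0.1478]
tool_rot: [[0.005, -0.0, 1.0], [-1.0, 0.002, 0.005], [-0.002, -1.0, -0.0]]
force: [-0.2, 0.5, 0.2]
width: 0.0426
```

```bash
python3 go.py 457.3,422,60,0.3 457.3,422,28,0.3; python3 tower.py; python3 bars.py;python3 look.py scene 230 150 260 190 3 pics/s44.png
```

```text
now t=87.95 p=[463.8 393.6 147.8] psi=0.26 tilt=-0.0004,0.0017 F=[-0.2  0.5  0.2] w=0.0426 j=[-34.  47. -20.  98.  22.  40. -65.]
-> 457.3,422,60,0.3 : turn -0.04  shift x -0.0285 y 0.0878 z -0.0064
-> 457.3,422,28,0.3 : turn -0.00  shift x 0.0000 y 0.0320 z 0.0000
top 0.022 pad xy [ 1.4 49. ] [22.3 67. ] ang rel pad 179.6 0.0225
top 0.022 pad xy [  2.5 -47.1] [21.9 68.1] ang rel pad 0.0 0.0222
top 0.044 pad xy [47.2 -1.6] [ 22.7 139.5] ang rel pad 90.2 0.0444
top 0.044 pad xy [-48.1  -1.6] [ 22.9 139.4] ang rel pad 90.1 0.0444
scene 0.022 pad xy [-8.3 46.3] [24.5 65.2] ang rel pad 178.9 0.0205
scene 0.022 pad xy [ -7.4 -49.1] [23.3 64.3] ang rel pad 178.9 0.0206
scene 0.022 pad xy [ 64.2 -49.6] [16.7 22. ] ang rel pad 86.2 0.021
scene 0.044 pad xy [-48.3  -3.4] [ 23.2 139.6] ang rel pad 90.3 0.0427
scene 0.044 pad xy [47.3 -3.5] [ 23.9 139.5] ang rel pad 90.2 0.0427
top bar [162 261] (array([459.9, 369.6]), array([20.3, 34. ]), 90.3) 0.0241
sp [201 339  53  25 536] (array([ 509.7, -296.1]), array([ 48. , 107.9]), 54.1) [[0.48, -0.334, 0.018], [0.516, -0.295, 0.026], [0.531, -0.25, 0.029]]
sp [215 437  47  43 687] (array([ 676.6, -415.4]), array([68.1, 81.9]), 1.4) [[0.64, -0.446, 0.012], [0.666, -0.41, 0.022], [0.713, -0.386, 0.025]]
```

View pics/s44.png

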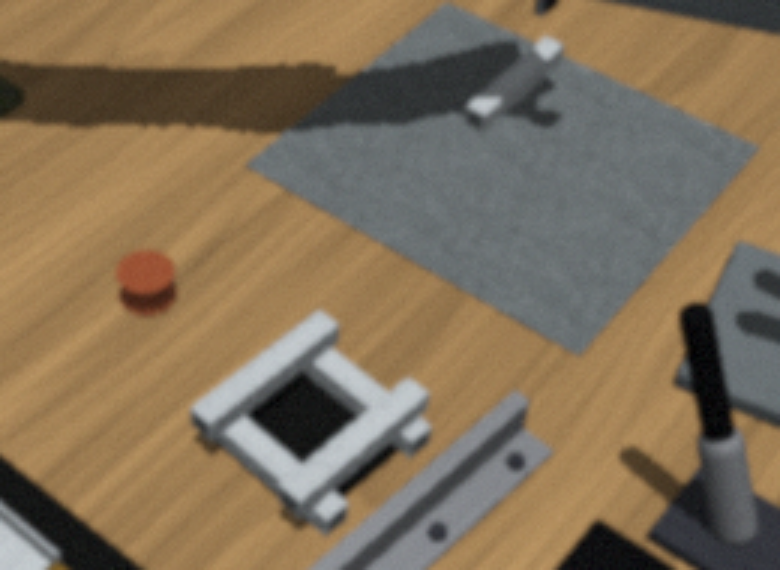

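Four bars form two square crosswise layers around (310,415), every offset well inside the limits. Last bar, at (457,422).

Call:
{"method": "jog_arm", "body": {"moves": "-0.028 0.03 -0.006 0 0.5; 0 0.04 0 0 0.5; 0 0.03 0 0 0.5; 0 0.014 0 0 0.5; 0 0 0 0 0.5"}}

```text
time_s: 88.82
ee_pos: [0.4596, 0.4165, 0.0333]
tool_rot: [[0.0, -0.001, 1.0], [-1.0, -0.002, 0.0], [0.002, -1.0, -0.001]]
force: [0.5, -0.2, 1.3]
width: 0.0425
```

```bash
python3 go.py 457.3,422,28,0.3
```

```text
now t=88.83 p=[459.6 416.5  33.3] psi=0.02 tilt=-0.0007,-0.0019 F=[ 0.5 -0.2  1.3] w=0.0425 j=[-38.  57. -15.  97.  26.  29. -70.]
-> 457.3,422,28,0.3 : turn -0.28  shift x -0.0055 y 0.0053 z -0.0022
```

Call:
{"method": "jog_arm", "body": {"moves": "-0.0045 0.002 -0.002 -0.3 0.5; 0 0.003 0 0 0.5; 0 0 0 0 0.5; 0 0 0 0 1; 0 0 0 0 1"}}

```text
time_s: 89.45
ee_pos: [0.4574, 0.4226, 0.0294]
tool_rot: [[0.007, 0.001, 1.0], [-1.0, 0.0, 0.007], [-0.0, -1.0, 0.001]]
force: [-0.4, -0.2, 5.1]
width: 0.0198
```

Call:
{"method": "jog_arm", "body": {"moves": "0 0 0 0 1; 0 0 0 0 1; 0 0 0 0 1; 0 0 0 0 1"}}

```text
time_s: 89.95
ee_pos: [0.4574, 0.4226, 0.0294]
tool_rot: [[0.007, 0.001, 1.0], [-1.0, 0.0, 0.007], [-0.0, -1.0, 0.001]]
force: [-0.4, -0.5, 5.6]
width: 0.0198
```

```bash
python3 go.py
```

```text
now t=89.95 p=[457.4 422.6  29.4] psi=0.39 tilt=0.0006,0.0001 F=[-0.4 -0.5  5.6] w=0.0198 j=[-39.  57. -15.  97.  26.  29. -70.]
```

Call:
{"method": "jog_arm", "body": {"moves": "0 -0.03 0 0 1; 0 -0.05 0 0 1; 0.02 -0.04 0 0 1; 0.05 0 0.015 0 1; 0.055 0 0.02 0 1"}}

```text
time_s: 90.58
ee_pos: [0.493, 0.2973, 0.1492]
tool_rot: [[0.009, 0.001, 1.0], [-1.0, 0.001, 0.009], [-0.001, -1.0, 0.001]]
force: [0.9, -0.2, -1.6]
width: 0.0197
```

Call:
{"method": "jog_arm", "body": {"moves": "0.05 0 0.02 0 1; 0 0 0 -10.5 1; 0 0 0 -10.5 1; 0 0 0 -10.5 1; 0 0 0 -10.5 1"}}

```text
time_s: 91.2
ee_pos: [0.5132, 0.2474, 0.1483]
tool_rot: [[0.678, -0.001, 0.735], [-0.735, -0.001, 0.678], [0.0, -1.0, -0.001]]
force: [0.8, 0.4, -2.9]
width: 0.02
```

Call:
{"method": "jog_arm", "body": {"moves": "0 0 0 -10.5 1; 0 0 0 -10.5 1; 0 0 0 -10.5 1; 0 0 0 -10.5 1; 0 0 0 0 1"}}

```text
time_s: 91.82
ee_pos: [0.5132, 0.2474, 0.1481]
tool_rot: [[0.995, -0.001, 0.1], [-0.1, -0.0, 0.995], [-0.001, -1.0, -0.0]]
force: [-0.4, 0.5, -2.2]
width: 0.0197
```

```bash
python3 go.py 572.4,22.6,125,84.8
```

```text
now t=91.83 p=[513.2 247.4 148.1] psi=84.26 tilt=-0.0012,-0.0003 F=[-0.4  0.5 -2.2] w=0.0197 j=[ -6.  49. -44. 104.  46.  47.  11.]
-> 572.4,22.6,125,84.8 : turn -0.54  shift x 0.0793 y 0.0231 z -0.2185
```

Call:
{"method": "jog_arm", "body": {"moves": "0.015 0 -0.04 -0.5 1; 0.02 0 -0.055 0 1; 0.02 0 -0.055 0 1; 0.016 0.01 -0.045 0 1; 0.008 0.015 -0.0235 0 1"}}

```text
time_s: 92.45
ee_pos: [0.5729, 0.0194, 0.1231]
tool_rot: [[0.995, 0.0, 0.096], [-0.096, -0.002, 0.995], [0.001, -1.0, -0.002]]
force: [0.5, -0.3, -1.8]
width: 0.02
```

Call:
{"method": "jog_arm", "body": {"moves": "0 0.02 0 0 1; 0 0 0 0 1; 0 0 0 0 1"}}

```text
time_s: 92.82
ee_pos: [0.5721, 0.026, 0.1041]
tool_rot: [[0.996, 0.0, 0.086], [-0.086, 0.002, 0.996], [0.0, -1.0, 0.002]]
force: [-0.1, -0.7, -1.6]
width: 0.0196
```

```bash
python3 go.py 572.4,22.6,72.5,84.8
```

```text
now t=92.83 p=[572.1  26.  104.1] psi=85.09 tilt=0.0002,0.0019 F=[-0.1 -0.7 -1.6] w=0.0196 j=[ 16.  53. -42. 104.  52.  44.  31.]
-> 572.4,22.6,72.5,84.8 : turn 0.29  shift x 0.0006 y 0.0316 z -0.0034
```

Call:
{"method": "jog_arm", "body": {"moves": "0 0.015 -0.0025 0 1; 0 0.01 0 0 1; 0 0.006 0 0 1; 0 0 0 0 1; 0 0 0 0 1"}}

```text
time_s: 93.45
ee_pos: [0.5722, 0.0208, 0.0729]
tool_rot: [[0.996, 0.0, 0.089], [-0.089, 0.0, 0.996], [0.0, -1.0, 0.0]]
force: [-0.2, -0.1, -2.0]
width: 0.0199
```

```bash
python3 go.py 572.4,22.6,71.5,84.8
```

```text
now t=93.45 p=[572.2  20.8  72.9] psi=84.90 tilt=0.0003,0.0002 F=[-0.2 -0.1 -2. ] w=0.0199 j=[ 16.  56. -40. 105.  55.  41.  28.]
-> 572.4,22.6,71.5,84.8 : turn 0.10  shift x -0.0000 y 0.0014 z 0.0018
```

Call:
{"method": "jog_arm", "body": {"moves": "0 0.001 0.001 0 1; 0 0.001 0 0 1; 0 0 0 0 1; 0 0 0 0 0.55; 0 0 0 0 0.55"}}

```text
time_s: 94.08
ee_pos: [0.5723, 0.0216, 0.0707]
tool_rot: [[0.996, 0.0, 0.089], [-0.089, -0.0, 0.996], [0.0, -1.0, -0.0]]
force: [0.5, 1.2, -0.4]
width: 0.0384
```

Call:
{"method": "jog_arm", "body": {"moves": "0 0 0 0 0.5; 0 -0.03 0 0 0.5; 0 -0.05 0 0 0.5; 0 -0.03 0.03 0 0.5; 0 0 0.055 0 0.5"}}

```text
time_s: 94.7
ee_pos: [0.5818, 0.1049, 0.1831]
tool_rot: [[0.996, 0.005, 0.095], [-0.095, -0.001, 0.996], [0.005, -1.0, -0.0]]
force: [0.8, 0.4, -1.4]
width: 0.043
```

Call:
{"method": "jog_arm", "body": {"moves": "0 0 0.055 0 0.5; 0 0 0.055 0 0.5; 0 0 0.05 0 0.5; 0 0 0 0 0.5; 0 0 0 0 0.5"}}

```text
time_s: 95.32
ee_pos: [0.5939, 0.265, 0.1803]
tool_rot: [[0.996, -0.0, 0.089], [-0.089, -0.002, 0.996], [-0.0, -1.0, -0.002]]
force: [0.6, -0.1, -0.3]
width: 0.043
```

```bash
python3 go.py; python3 tower.py; python3 look.py scene 130 180 300 220 2 pics/s45.png;python3 look.py top 240 150 260 190 3 pics/t45.png
```

```text
now t=95.33 p=[593.9 265.  180.3] psi=84.90 tilt=-0.0004,-0.0016 F=[ 0.6 -0.1 -0.3] w=0.0430 j=[ -5.  52. -46.  88.  42.  58.  22.]
top 0.022 pad xy [  2.8 -48.3] [20.7 68.4] ang rel pad 177.0 0.0224
top 0.044 pad xy [ 47.3 -54.5] [22.4 33.3] ang rel pad 88.8 0.0441
top 0.044 pad xy [-47.6 -43.6] [22.4 55.4] ang rel pad 90.2 0.0443
scene 0.022 pad xy [ -7.7 -49. ] [23.3 64.8] ang rel pad 178.9 0.0208
scene 0.022 pad xy [ 64.4 -49.6] [16.7 22.2] ang rel pad 88.0 0.0206
scene 0.044 pad xy [-48.  -17.4] [ 23.1 111.6] ang rel pad 90.0 0.0429
scene 0.044 pad xy [ 47.4 -17.4] [ 23.9 111.6] ang rel pad 90.2 0.0427
scene 0.066 pad xy [ 1.6 46.3] [ 22.8 140. ] ang rel pad 0.4 0.0647
sp [201 339  53  25 537] (array([ 509.8, -296.1]), array([ 48. , 107.8]), 54.1) [[0.48, -0.334, 0.018], [0.516, -0.295, 0.026], [0.531, -0.25, 0.03]]
sp [215 437  47  43 693] (array([ 676.6, -415.4]), array([68.1, 82.2]), 1.4) [[0.64, -0.446, 0.011], [0.666, -0.41, 0.022], [0.713, -0.386, 0.025]]
sp [462 169  31  32 395] (array([ 673.8, -412.8]), array([75.1, 83.4]), 0.9) [[0.639, -0.448, 0.01], [0.675, -0.413, 0.023], [0.711, -0.382, 0.027]]
sp [412 238  24  10 206] (array([ 519.8, -270.1]), array([23. , 58.1]), 90.3) [[0.511, -0.297, 0.02], [0.521, -0.271, 0.027], [0.532, -0.244, 0.032]]
sp [428 249  25  16 226] (array([ 483.1, -309.8]), array([24.2, 59.7]), 71.2) [[0.47, -0.335, 0.02], [0.483, -0.311, 0.028], [0.498, -0.285, 0.033]]
```

View pics/s45.png

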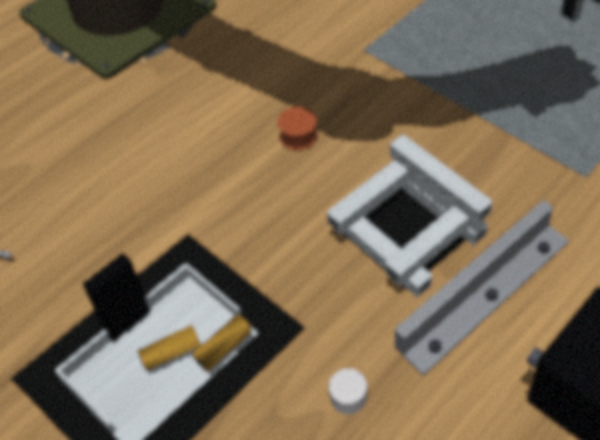

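View pics/t45.png

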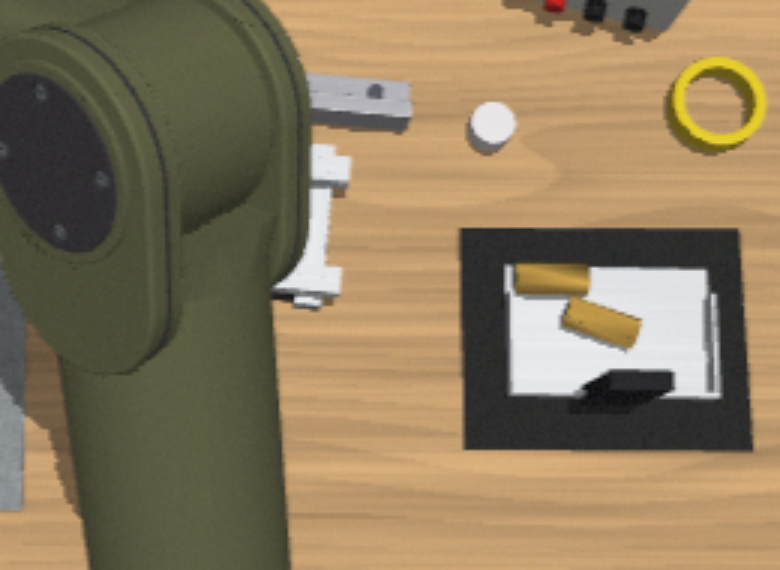

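The tower stands with its third-layer bar at pad (2, 46). The scoop is centred with both spacers on it, and the bystanders are in place. Handing in.

```bash
python3 -c "
from rig import arm
print(arm.job_done())"
```

```text
the job is handed in; nothing more can be done
None
```

The job is handed in at about 95 s of the 210 allowed. My last checks met every end condition I could measure, but no verdict is reported.

**What went wrong.** On the first lift one spacer slid off the scoop's lip over the backstop. I set the scoop back on its mat and used a gripped bar as a poker to bring that spacer round to the front, so the fingers never touched it. Then I put the bar back on its mat and shovelled again. This time I drew the loaded scoop away from the wall before lifting it. Both spacers were on the lifted pan and on the scoop when it was back on its mat. My first pick-up of that bar also caught only its top edge, so I regripped it before pushing. I used the new position for the bar that was knocked aside during the run.

**Last checks:**
- **Count:** five bars and two spacers were present.
- **Tower:** bars lie at -49 and +46 mm in the first layer, +47 and -48 mm in the second, and a lone +46 mm in the third. Each is lengthwise within 4 mm of centre and within about 1° of true. The cameras differ by up to 3 mm, and a few partly hidden bars gave looser angles.
- **Scoop:** it was released level within 1 mm of its centred place. The spacers are on the pan at x about 59 and 96 mm ahead of the grip.
- **Bystanders:** the flux tin, tape roll and wire spool looked unmoved in the pictures.

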